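# Fetch the steel padlock from behind the oil bottle and the driver block

### The arm

A 7-joint arm with a two-finger parallel gripper is mounted at the origin on a cart in front of the work surface, level with it; the furniture and walls round the work are solid. World frame = base frame: x ahead of the robot, y to its left, z up, the work surface at z = 0. Lengths are in m, angles in rad, forces in N, time in s.
With the tool pointing down it reaches from about 0.35 to 0.9 m from the base axis. Payload 8.1 kg.
Tool frame: the origin (TCP) lies on the centre line of the jaws, within the pads' length; the fingertips stand 19 mm ahead of it and the grasp point (between the pads) is the TCP (manip.nose_length is the distance from the TCP to the fingertips, in m); z points along the fingers, y is the line along which they close (so a half turn about z gives the same grasp; the last joint's range is limited). The gripper opens to 85 mm and grips with 20 to 120 N. Pads are 22 mm wide; open, the fingers measure 114 mm over their backs; the gripper's body (76 mm by 85 mm) begins 54 mm behind the grasp point. The pads swing forward as they close: fully open they stand 13 mm farther back than shut.
Start: joints at [1.174, 0.434, 0.025, 1.573, -0.012, 1.134, -0.075], TCP at [0.181, -0.598, 0.25] pointing down, gripper open.
Joint ranges: [-2.62, 2.62], [-0.44, 2.09], [-1.27, 1.32], [0.08, 2.57], [-1.32, 4.46], [0.12, 2], [-2.74, 2.74]. Speed limits (rad/s): [2.22, 2.22, 3.01, 3.01, 3.14, 3.14, 3.14].

### API

Orientations are given as [roll, pitch, yaw] about the fixed x, y, z axes, in that order (R = Rz(yaw) Ry(pitch) Rx(roll)).
In Python, from cell import manip gives the robot as it stands.
- The arm moves only by the tool play_rows, never from a script. Its argument "deltas" is a list of rows, each an object of numbers: "tx", "ty", "tz": the shift along the tool's x, y, z in units of 0.02 m (1.0 is 0.02 m); "wx", "wy", "wz": the turn, a rotation vector about the tool's x, y, z in units of 4 degrees (1.0 is 4 degrees). A call has 1 to 20 rows; each row shifts and turns the commanded pose from where the row before left it, along the tool's axes as they then stand; what a row does not reach is not made up. A row lasts 1/8 s, in which the tool goes at most 62.5 mm and 10.7 degrees, less where a joint would pass 70% of its speed; a pose out of reach is approached as far as the arm can. A call with a number of a shift or a turn outside -1 to 1 is refused whole. A call with a gripper value outside its range is refused whole. "gripper" is the closure, from -1 (fully open) to 1 (shut), set as the call begins (left out, the last holds). The fingers move at their own pace and stop on an object; "newtons" is the grip in N (left out, the last holds). Time passes only in rows, so rows that do not move let the fingers close. It gives the time, the measured TCP pose, the force, the opening and the grip force at its end, in the units of the state.
- manip.sense(): the state, without advancing time (a new reading comes with each control period).
- manip.read_camera(name): name is "scene" or "top" or "wrist"; returns a dict with "image" (384x512x3 uint8, red, green, blue), "fovy" (degrees; the focal length in pixels is half the picture's height over the tangent of half this angle, whatever the lens; pixels are square), "cx", "cy" (the principal point, pixels), "k1" (the pictures are not rectified: a ray, as slopes to the right and down, at radius r is drawn at 1 + k1 r^2 times it, then the intrinsics apply), "R" (3x3) and "t" (3): a world point X has camera coordinates R X + t; the wrist camera has in their place "T_tool_cam" (4x4, takes a point from camera to tool coordinates, whose origin is the TCP and whose axes are the flange's). Camera axes: x right, y down, z forward; pixel columns grow to the right and rows downward; lengths in m; the calibration is good to about 2 mm. A picture is of the moment at which its call begins: read the wrist's pose just before it. There is no depth.
- manip.sign_off(): hands the job in; it is judged then, once.
The state is a dict: "t": time; "q": joint angles; "joint_velocities": joint speeds; "joint_efforts": joint torques, N m; "tool_pos": TCP position; "orientation": TCP orientation; "wrist_force": force on the tool from outside, world axes, zero at the start; "ft_torque": the same for the moment, N m; "finger_gap": finger opening in m; "grasp_force": force on a finger pad.
Only numpy, scipy, OpenCV 4.12 (cv2) and the standard library are available. Lean on these libraries where they do the work, as an engineer would, in place of code of your own. Each camera call takes 0.05 s, during which the arm holds its last target. There are 200 camera calls.

### The job

The steel padlock for the next re-keying lies at the back of the wooden tray, behind the oil bottle and the screwdriver block. Leave the padlock alone until you have stood both of those upright on the cork board at the side; then lay the padlock flat in the middle of the small square grey mat, and only after that stand the bottle and the block back in the tray, each in the very place it came from and the block squared up as before. Knock nothing over and leave the other things on the bench where they are.

Things in the scene. Friction and masses are not known exactly. Their poses are not given: they have to be found in the camera images.
- oil_bottle: upright plastic oil bottle, 123 mm tall: round body 40 mm across up to 82 mm, then a narrow cap and spout; about 0.12 kg. Starts in one of the tray's two front stalls (left or right varies) and must finally be back on that very spot, which is not marked exactly: note its start pose. Origin: centre of underside, z up; its yaw is free
- driver_block: tool block, 60 mm (its x) by 85 mm (its y), solid up to 52 mm, four fixed screwdriver handles above, 113 mm tall in all; 0.42 kg. Starts in the other front stall, 85 mm side along the tray's x; must be back on its start spot, aligned so (end for end is free; note its start pose). Grip the block by its 60 mm width. Origin: centre of underside, z up
- padlock: steel padlock lying flat at the back of the tray, 67 mm (its x, shackle towards +x) by 45 mm (its y), 16 mm thick, 0.16 kg. Origin: centre of that outline, underside. Its solid body, 38 x 44 x 16 mm, is centred 14 mm from the origin towards -x: grip it there by the 44 mm width (along y). At the start its x runs roughly along the tray's +y
- tray: fixed wooden tray; +x points away from the robot (yaw within 0.15 rad), +y left. Floor 6 mm above its origin and the bench, x -80 to +115 mm, y -115 to +115 mm; 6 mm lips, sides 16 mm, back 26 mm high, front open. Two front stalls: dark rubber pads centred at x -30, y +48 and -48 mm (bottle and block within 6 mm of these). Padlock behind, about x +45, y +7 mm
- board: fixed cork board on the bench at the right, the side area: 220 mm (its x) by 130 mm (its y), 4 mm thick; origin: centre of underside. Bottle and block both stand on it, anywhere, e.g. at x +55 and -50 mm. Between it and the tray stands the red key reader, 0.32 m tall (about x 0.42 to 0.73, y -0.06 to -0.25 m): pass in front of it or above
- mat: fixed square grey mat with a thin dark border, 100 by 100 mm, 4 mm thick, on the bench in front of the tray: the place for the padlock, centre on centre, any direction. Origin: centre of its underside
- brass_padlock: bystander: a brass padlock lying flat at the right, 63 by 42 by 15 mm; leave it. Origin: centre of its underside
- lock_cylinder: bystander: a grey metal lock cylinder lying behind the tray at its right, 38 by 64 by 17 mm; leave it. Origin: centre of its underside
- small_padlock: bystander: a small brass padlock lying flat at the near left edge of the bench, 48 by 32 by 12 mm; leave it. Origin: centre of its underside
Mind the look-alikes: they are no part of the job. What is shaped like the oil_bottle but turquoise is not meant.

How it is judged:
On the way, in this order (a step that is already met when the one before it is completed fails the run):
1. bottle and block both stand upright and released on the cork board, the padlock still lying where it was (x of oil_bottle in the frame of board between -0.11 and 0.11 m and y of oil_bottle in the frame of board between -0.065 and 0.065 m and z of oil_bottle in the frame of board between 0 and 0.01 m and angle between each of oil_bottle, driver_block's own z axis and vertical below 0.1 rad and contact force between the fingers and oil_bottle below 0.2 N and x of driver_block in the frame of board between -0.11 and 0.11 m and y of driver_block in the frame of board between -0.065 and 0.065 m and z of driver_block in the frame of board between 0 and 0.01 m and contact force between the fingers and driver_block below 0.2 N and distance of padlock from where it was at the start of the episode below 0.02 m), for 0.2 s.
2. the padlock lies flat and released in the middle of the mat while bottle and block still stand on the cork board (horizontal distance between padlock and mat below 0.015 m and z of padlock in the frame of mat below 0.01 m and angle between each of padlock, oil_bottle, driver_block's own z axis and vertical below 0.1 rad and contact force between the fingers and padlock below 0.2 N and x of oil_bottle in the frame of board between -0.11 and 0.11 m and y of oil_bottle in the frame of board between -0.065 and 0.065 m and z of oil_bottle in the frame of board between 0 and 0.01 m and contact force between the fingers and oil_bottle below 0.2 N and x of driver_block in the frame of board between -0.11 and 0.11 m and y of driver_block in the frame of board between -0.065 and 0.065 m and z of driver_block in the frame of board between 0 and 0.01 m and contact force between the fingers and driver_block below 0.2 N), for 0.2 s.
At the end, for the whole second after the job is handed in: The steel padlock lies flat on the grey mat, its centre within 15 mm of the mat's; the bottle and the block stand upright within 15 mm of where each stood at the start, the block's sides square with the tray within 0.2 rad; all are released and at rest (distance of each of oil_bottle, driver_block from where it was at the start of the episode below 0.015 m and angle between each of oil_bottle, driver_block, padlock's own z axis and vertical below 0.1 rad and angle between the x axis of driver_block and the y axis of tray, either way round below 0.2 rad and contact force between the fingers and oil_bottle below 0.2 N and contact force between the fingers and driver_block below 0.2 N and horizontal distance between padlock and mat below 0.015 m and z of padlock in the frame of mat below 0.01 m and contact force between the fingers and padlock below 0.2 N and linear speed of each of oil_bottle, driver_block, padlock below 0.02 m/s and angular speed of each of oil_bottle, driver_block, padlock below 0.2 rad/s); the robot touches nothing.
It fails at once if the bottle or the block is knocked over (angle between any of oil_bottle, driver_block's own z axis and vertical above 0.7 rad).
It fails at once if the brass padlock, the lock cylinder or the small padlock are moved by more than 20 mm (distance of any of brass_padlock, lock_cylinder, small_padlock from where it was at the start of the episode above 0.02 m).
It also fails if it takes over 136 s, if anything falls off the work surface, if the arm or the gripper's body presses on something with over 40 N, if the wrist force passes 120 N, or if a joint passes its speed limit or range.

## Working session

There is one attempt and no reset: what is moved stays moved. The work goes in short steps, Python scripts to look and compute and a tool call to move; the robot and the scene stay as the last step left them, time stands still between calls to the robot, and variables do not carry over. Pictures are saved under pics/ and viewed, at most 16 in all, crops included, and the job is handed in when it is done.

Besides the shell and the picture viewer there is one more tool, called as name([rows], argument=value, ...), one row to a line, values as JSON. play_rows: Moves the arm, as the interface text tells. Its arguments: {"type":"object","properties":{"deltas":{"type":"array"},"gripper":{"type":"number"},"newtons":{"type":"number"}},"required":["deltas"]}

```bash
ls; mkdir -p pics
cat > h.py <<'E'
import numpy as np, cv2
from cell import manip
from scipy.spatial.transform import Rotation as Ro
def K(c):
    f=c["image"].shape[0]/2/np.tan(np.radians(c["fovy"])/2)
    return np.array([[f,0,c["cx"]],[0,f,c["cy"]],[0,0,1.]]),np.array([c["k1"],0,0,0,0.])
def cam(name,save=None):
    s=manip.sense(); c=manip.read_camera(name)
    if name=="wrist":
        T=np.eye(4);T[:3,:3]=Ro.from_euler('xyz',s["orientation"]).as_matrix();T[:3,3]=s["tool_pos"]
        W=np.linalg.inv(T@np.array(c["T_tool_cam"]));c["R"]=W[:3,:3];c["t"]=W[:3,3]
    c["R"]=np.array(c["R"]);c["t"]=np.array(c["t"])
    if save: cv2.imwrite(save,cv2.cvtColor(c["image"],cv2.COLOR_RGB2BGR)); import pickle; pickle.dump(c,open(save[:-3]+"pkl","wb"))
    return c
def ray(c,px):
    k,d=K(c); u=cv2.undistortPoints(np.array([[px]],float),k,d)[0,0]
    return -c["R"].T@c["t"], c["R"].T@np.array([u[0],u[1],1])
def atz(c,px,z):
    o,d=ray(c,px); return o+d*(z-o[2])/d[2]
def proj(c,X):
    k,d=K(c); return cv2.projectPoints(np.array(X,float).reshape(-1,3),cv2.Rodrigues(c["R"])[0],c["t"],k,d)[0].reshape(-1,2)
def tri(rs):
    A=0;b=0
    for o,d in rs:
        d=d/np.linalg.norm(d);P=np.eye(3)-np.outer(d,d);A=A+P;b=b+P@o
    return np.linalg.solve(A,b)
E
python3 - <<'E'
from h import *
for n in("scene","top"):
    c=cam(n,f"pics/{n}0.png"); print(n,c["fovy"],c["cx"],c["cy"],c["k1"],-c["R"].T@c["t"],c["R"][2])
print(manip.sense(), manip.nose_length)
E
```

```text
pics
scene 44.55161241677577 255.41108566657016 189.11644244044393 -0.06734522791608634 [-0.10862249  0.6573083   1.08652336] [ 0.47570715 -0.49164177 -0.72937719]
top 55.45869777119982 256.23857671722 192.5133138592386 -0.11616464682945728 [ 0.51779857 -0.04357105  1.20092761] [ 0.07149524  0.00553074 -0.99742561]
{'t': 0.1, 'q': array([ 1.17436904,  0.43513653,  0.02497638,  1.57400237, -0.01161954,
        1.13398201, -0.07510349]), 'joint_velocities': array([-0.00097472, -0.00187755,  0.00100174, -0.00190804, -0.00123586,
        0.00297142,  0.00014795]), 'joint_efforts': array([ 1.77186208e-03, -6.71744084e+01,  1.02733143e+00, -3.16905248e+01,
        1.56864891e-02,  7.21023578e-03, -2.80794302e-05]), 'tool_pos': array([ 0.18084668, -0.59782623,  0.24961631]), 'orientation': array([-3.14021392e+00,  1.09593487e-04,  2.93743689e-01]), 'wrist_force': array([-0.45424889, -0.11617768, -0.44844067]), 'ft_torque': array([ 0.08242201, -0.03376971, -0.01086186]), 'grasp_force': 0.0, 'finger_gap': 0.08556873533171742} 0.019
```

View pics/scene0.png

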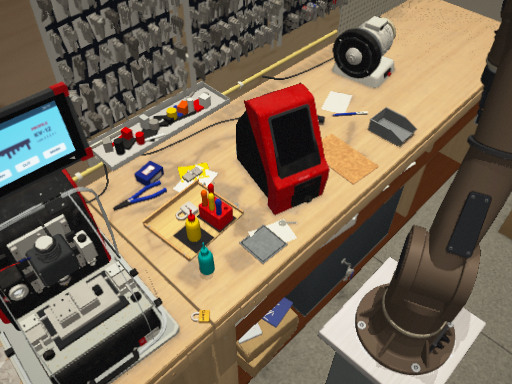

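View pics/top0.png

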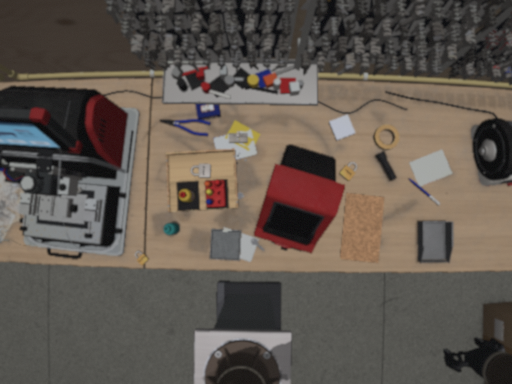

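The yellow bottle stands in the left stall (top 185,195; scene 193,230). The red block is in the right stall (top 215,193), the steel padlock behind them (top 202,171) and the mat at (226,244). The turquoise bottle (172,228) is the look-alike. I'll enlarge to confirm.

Run:
```python
import cv2
a=cv2.imread('pics/scene0.png')[150:282,130:300]; cv2.imwrite('pics/c1.png',cv2.resize(a,None,fx=4.5,fy=4.5,interpolation=cv2.INTER_CUBIC))
a=cv2.imread('pics/top0.png')[140:270,150:400]; cv2.imwrite('pics/c2.png',cv2.resize(a,None,fx=3.2,fy=3.2,interpolation=cv2.INTER_CUBIC))
```

```text
(no output)
```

View pics/c1.png

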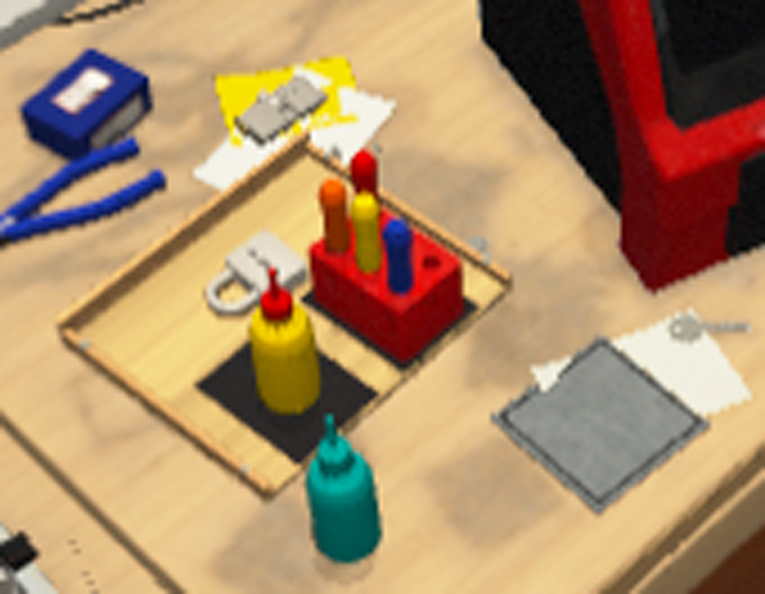

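View pics/c2.png

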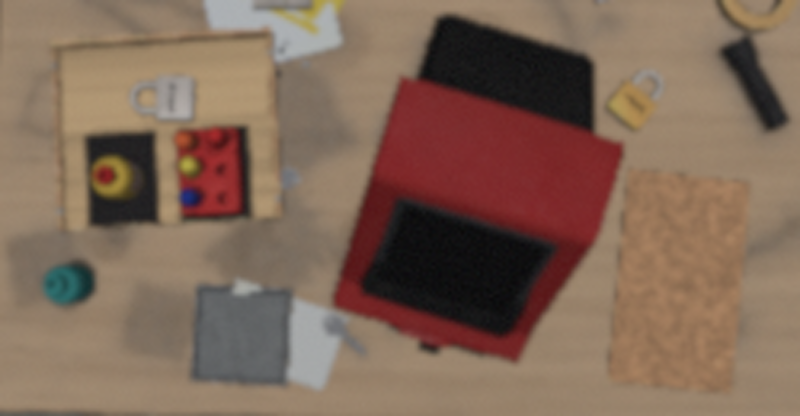

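The crops confirm it. The oil bottle is the yellow one with the red cap inside the tray (c1 285,350); the turquoise one (345,510) is outside the tray. Next I'll get coarse positions from two views.

Run:
```python
from h import *
import pickle
S=pickle.load(open('pics/scene0.pkl','rb'));T=pickle.load(open('pics/top0.pkl','rb'))
s=lambda x,y:(130+(x+.5)/4.5-.5,150+(y+.5)/4.5-.5); t=lambda x,y:(150+(x+.5)/3.2-.5,140+(y+.5)/3.2-.5)
P=dict(bottlecap=((271,290),(105,176)),orange=((331,188),(186,141)),yellow=((365,198),(190,164)),blue=((398,228),(191,197)),matL=((495,418),(200,290)),matR=((705,425),(288,382)),matN=((600,508),(195,378)),matF=((600,342),(290,290)),turq=((332,437),(66,284)))
for n,(a,b) in P.items():
    r=[ray(S,s(*a)),ray(T,t(*b))]; X=tri(r); print(n,X.round(4),[float(np.hypot(*(q-w))) .__round__(1) for c,q,w in((S,proj(S,X)[0],s(*a)),(T,proj(T,X)[0],t(*b)))])
for n,b,z in(("tray FL",(66,229),.01),("tray FR",(279,216),.01),("BL",(58,42),.03),("BR",(270,33),.03),("padA",(88,137),.006),("padB",(92,224),.006),("padlock L",(131,98),.02),("padlock R",(194,97),.02),
 ("bd1",(628,170),.004),("bd2",(748,182),.004),("bd3",(732,390),.004),("bd4",(610,380),.004),("blockFR",(243,214),.058),("blockFL",(181,218),.058),("blkBR",(241,127),.058),("keyL",(335,300),.0),("keyN",(518,360),0),("brass",(635,100),.01)):
    print(n,atz(T,t(*b),z).round(3))
```

```text
bottlecap [0.5885 0.1877 0.1068] [1.4, 1.2]
orange [0.6219 0.1104 0.1135] [1.1, 1.1]
yellow [0.5989 0.1043 0.1176] [0.5, 0.5]
blue [0.5687 0.1035 0.1127] [0.7, 0.7]
matL [0.4796 0.1072 0.0048] [1.1, 1.0]
matR [ 0.3858  0.0144 -0.002 ] [0.5, 0.4]
matN [0.388  0.1093 0.0014] [0.4, 0.3]
matF [ 4.797e-01  1.390e-02 -4.000e-04] [0.4, 0.3]
turq [0.487  0.2265 0.0924] [2.1, 1.8]
tray FL [0.537 0.244 0.01 ]
tray FR [0.554 0.025 0.01 ]
BL [0.727 0.254 0.03 ]
BR [0.739 0.038 0.03 ]
padA [0.632 0.225 0.006]
padB [0.542 0.218 0.006]
padlock L [0.672 0.179 0.02 ]
padlock R [0.674 0.114 0.02 ]
bd1 [ 0.608 -0.333  0.004]
bd2 [ 0.598 -0.46   0.004]
bd3 [ 0.383 -0.443  0.004]
bd4 [ 0.392 -0.316  0.004]
blockFR [0.554 0.058 0.058]
blockFL [0.549 0.119 0.058]
blkBR [0.64  0.062 0.058]
keyL [ 0.47  -0.033  0.   ]
keyN [ 0.411 -0.221  0.   ]
brass [ 0.68  -0.339  0.01 ]
```

Bottle ≈ (0.59, 0.19), block ≈ (0.60, 0.09), board centre ≈ (0.495, −0.388), mat centre ≈ (0.433, 0.061). Next I'll move over the reader for a close look with the wrist camera.

play_rows([
  {"tz": -1,"wz": 0.82},
  {"tz": -1,"wz": 0.82},
  {"tz": -1,"wz": 0.82},
  {"tz": -1,"wz": 0.82},
  {"tz": -1,"tx": 0.6,"ty": -1},
  {"tz": -1,"tx": 0.6,"ty": -1},
  {"tz": -1,"tx": 0.6,"ty": -1},
  {"tz": -1,"tx": 0.6,"ty": -1},
  {"tz": -1,"tx": 0.6,"ty": -1},
  {"tz": -1,"tx": 0.6,"ty": -1},
  {"tx": 0.6,"ty": -1},
  {"tx": 0.6,"ty": -1},
  {"tx": 0.6,"ty": -1},
  {"tx": 0.6,"ty": -1},
  {"tx": 0.6,"ty": -1},
  {"tx": 0.6,"ty": -1},
  {"tx": 0.6,"ty": -1},
  {"tx": 0.6,"ty": -1},
  {"tx": 0.6,"ty": -1},
  {"tx": 0.6,"ty": -1},
], gripper=-1, newtons=60)

```text
invalid input at $.deltas[0]: expected keys tx, ty, tz, wx, wy, wz
```

play_rows([
  {"tx": 0.6,"ty": -1},
  {"tx": 0.6,"ty": -1},
  {"tx": 0.6,"ty": -1},
  {"tx": 0.6,"ty": -1},
  {"tx": 0.6,"ty": -1},
  {"tx": 0.6,"ty": -1},
  {"tx": 0.6,"ty": -1},
  {"tx": 0.6,"ty": -1},
  {"tx": 0.6,"ty": -1},
  {"tx": 0.6,"ty": -1},
  {"tx": 0.6,"ty": -1},
  {"tx": 0.6,"ty": -1},
  {"tx": 0.6,"ty": -1},
  {"tx": 0.6,"ty": -1},
  {"tx": 0.6,"ty": -1},
  {"tx": 0.6,"ty": -1},
  {"tx": 0.6,"ty": -1},
  {"tx": 0.6,"ty": -1},
  {"tx": 0.6,"ty": -0.7},
  {},
])

```text
invalid input at $.deltas[0]: expected keys tx, ty, tz, wx, wy, wz
```

Run:
```python
from h import *
s=manip.sense(); print(s["tool_pos"],s["orientation"],s["t"],s["q"])
c=cam("wrist","pics/w1.png"); print(np.array(c["T_tool_cam"]).round(3),c["fovy"],c["k1"])
```

```text
[ 0.18084668 -0.59782623  0.24961631] [-3.14021392e+00  1.09593487e-04  2.93743689e-01] 0.1 [ 1.17436904  0.43513653  0.02497638  1.57400237 -0.01161954  1.13398201
 -0.07510349]
[[ 0.    -0.963 -0.269  0.068]
 [ 1.    -0.     0.001  0.   ]
 [-0.001 -0.269  0.963 -0.124]
 [ 0.     0.     0.     1.   ]] 64.54573521528462 -0.025536211034757166
```

View pics/w1.png

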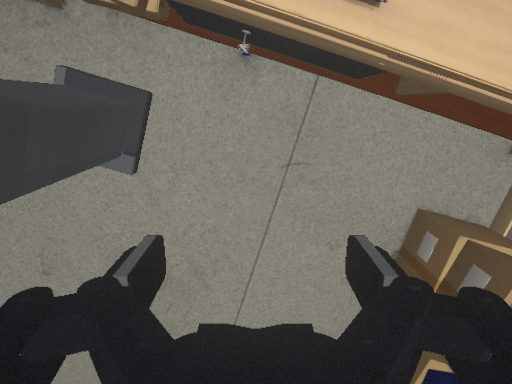

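The arm has not moved yet: every row needs all six keys. The camera looks ahead of the tool (+x), with the fingers at the bottom of the picture.

play_rows([
  {"tx": 0,"ty": 0,"tz": -1,"wx": 0,"wy": 0,"wz": 0.82},
  {"tx": 0,"ty": 0,"tz": -1,"wx": 0,"wy": 0,"wz": 0.82},
  {"tx": 0,"ty": 0,"tz": -1,"wx": 0,"wy": 0,"wz": 0.82},
  {"tx": 0,"ty": 0,"tz": -1,"wx": 0,"wy": 0,"wz": 0.82},
  {"tx": 0.6,"ty": -1,"tz": -1,"wx": 0,"wy": 0,"wz": 0},
  {"tx": 0.6,"ty": -1,"tz": -1,"wx": 0,"wy": 0,"wz": 0},
  {"tx": 0.6,"ty": -1,"tz": -1,"wx": 0,"wy": 0,"wz": 0},
  {"tx": 0.6,"ty": -1,"tz": -1,"wx": 0,"wy": 0,"wz": 0},
  {"tx": 0.6,"ty": -1,"tz": -1,"wx": 0,"wy": 0,"wz": 0},
  {"tx": 0.6,"ty": -1,"tz": -1,"wx": 0,"wy": 0,"wz": 0},
  {"tx": 0.6,"ty": -1,"tz": 0,"wx": 0,"wy": 0,"wz": 0},
  {"tx": 0.6,"ty": -1,"tz": 0,"wx": 0,"wy": 0,"wz": 0},
  {"tx": 0.6,"ty": -1,"tz": 0,"wx": 0,"wy": 0,"wz": 0},
  {"tx": 0.6,"ty": -1,"tz": 0,"wx": 0,"wy": 0,"wz": 0},
  {"tx": 0.6,"ty": -1,"tz": 0,"wx": 0,"wy": 0,"wz": 0},
  {"tx": 0.6,"ty": -1,"tz": 0,"wx": 0,"wy": 0,"wz": 0},
  {"tx": 0.6,"ty": -1,"tz": 0,"wx": 0,"wy": 0,"wz": 0},
  {"tx": 0.6,"ty": -1,"tz": 0,"wx": 0,"wy": 0,"wz": 0},
  {"tx": 0.6,"ty": -1,"tz": 0,"wx": 0,"wy": 0,"wz": 0},
  {"tx": 0.6,"ty": -1,"tz": 0,"wx": 0,"wy": 0,"wz": 0},
], gripper=-1, newtons=60)

```text
t: 2.65
tool_pos: [0.352, -0.2649, 0.4509]
orientation: [3.141, -0.0, 0.065]
wrist_force: [0.5, -0.4, 0.2]
finger_gap: 0.0853
grasp_force: 0.0
```

play_rows([
  {"tx": 0.7,"ty": -1,"tz": 0,"wx": 0,"wy": 0,"wz": 0},
  {"tx": 0.7,"ty": -1,"tz": 0,"wx": 0,"wy": 0,"wz": 0},
  {"tx": 0.7,"ty": -1,"tz": 0,"wx": 0,"wy": 0,"wz": 0},
  {"tx": 0.7,"ty": -1,"tz": 0,"wx": 0,"wy": 0,"wz": 0},
  {"tx": 0.7,"ty": -1,"tz": 0,"wx": 0,"wy": 0,"wz": 0},
  {"tx": 0.7,"ty": -1,"tz": 0,"wx": 0,"wy": 0,"wz": 0},
  {"tx": 0.7,"ty": -1,"tz": 0,"wx": 0,"wy": 0,"wz": 0},
  {"tx": 0.7,"ty": -1,"tz": 0,"wx": 0,"wy": 0,"wz": 0},
  {"tx": 0.7,"ty": -1,"tz": 0,"wx": 0,"wy": 0,"wz": 0},
  {"tx": 0.7,"ty": -1,"tz": 0,"wx": 0,"wy": 0,"wz": 0},
  {"tx": 0.7,"ty": -1,"tz": 0,"wx": 0,"wy": 0,"wz": 0},
  {"tx": 0.7,"ty": -1,"tz": 0,"wx": 0,"wy": 0,"wz": 0},
  {"tx": 0.7,"ty": -1,"tz": 0,"wx": 0,"wy": 0,"wz": 0},
  {"tx": 0.7,"ty": -1,"tz": 0.7,"wx": 0,"wy": 0,"wz": 0},
  {"tx": 0.7,"ty": -1,"tz": 0.7,"wx": 0,"wy": 0,"wz": 0},
  {"tx": 0.7,"ty": -1,"tz": 0.7,"wx": 0,"wy": 0,"wz": 0},
  {"tx": 0.7,"ty": -1,"tz": 0.7,"wx": 0,"wy": 0,"wz": 0},
  {"tx": 0.7,"ty": -1,"tz": 0,"wx": 0,"wy": 0,"wz": 0},
  {"tx": 0.7,"ty": 0,"tz": 0,"wx": 0,"wy": 0,"wz": 0},
  {"tx": 0,"ty": 0,"tz": 0,"wx": 0,"wy": 0,"wz": 0},
])

```text
t: 5.15
tool_pos: [0.5947, 0.1093, 0.3943]
orientation: [3.141, 0.0, 0.064]
wrist_force: [0.3, -1.2, -0.0]
finger_gap: 0.0852
grasp_force: 0.0
```

Run:
```python
from h import *
s=manip.sense(); print(s["tool_pos"],s["orientation"],s["t"],s["q"])
c=cam("wrist","pics/w2.png")
a=cv2.imread('pics/w2.png'); cv2.imwrite('pics/w2b.png',cv2.resize(a,(800,600),interpolation=cv2.INTER_CUBIC))
```

```text
[0.59466111 0.10926276 0.39427617] [3.14093154e+00 1.71759403e-05 6.40440745e-02] 5.15 [ 0.06494772  0.37312064 -0.49726401  1.35207878  0.17648299  1.46012215
 -1.92950764]
```

View pics/w2b.png

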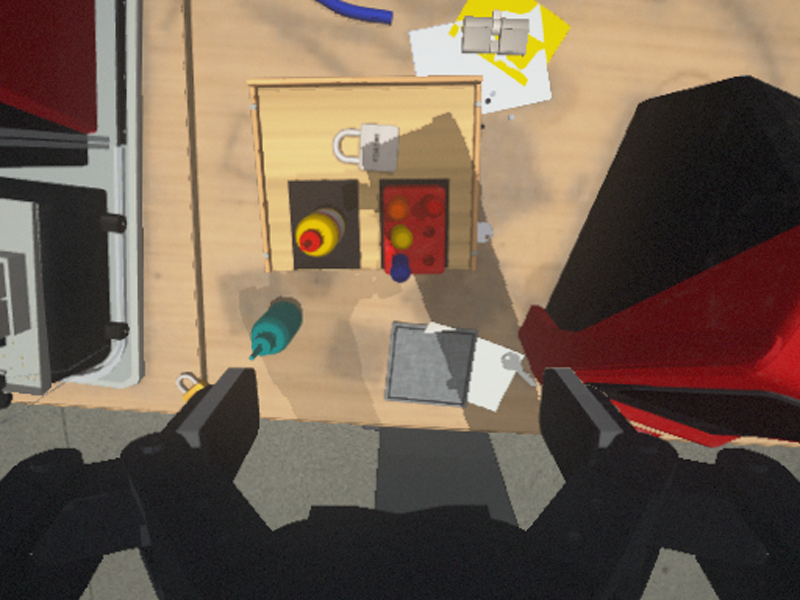

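Wrist view: the bottle (320,235; spout at 311,240), the block (415,230), the padlock (370,147) and the mat (432,363) are all clear. I'll take a second, closer view for heights and a refined fix.

play_rows([
  {"tx": 0.5,"ty": -0.2,"tz": 0.9,"wx": 0,"wy": 0,"wz": 0},
  {"tx": 0.5,"ty": -0.2,"tz": 0.9,"wx": 0,"wy": 0,"wz": 0},
  {"tx": 0.5,"ty": -0.2,"tz": 0.9,"wx": 0,"wy": 0,"wz": 0},
  {"tx": 0.5,"ty": -0.2,"tz": 0.9,"wx": 0,"wy": 0,"wz": 0},
  {"tx": 0.5,"ty": -0.2,"tz": 0.9,"wx": 0,"wy": 0,"wz": 0},
  {"tx": 0.5,"ty": -0.2,"tz": 0.9,"wx": 0,"wy": 0,"wz": 0},
  {"tx": 0,"ty": 0,"tz": 0,"wx": 0,"wy": 0,"wz": 0},
  {"tx": 0,"ty": 0,"tz": 0,"wx": 0,"wy": 0,"wz": 0},
])

```text
t: 6.2
tool_pos: [0.6525, 0.1379, 0.2868]
orientation: [-3.141, -0.001, 0.065]
wrist_force: [1.1, 0.0, 0.7]
finger_gap: 0.0854
grasp_force: 0.0
```

Run:
```python
from h import *
s=manip.sense(); print(s["tool_pos"],s["orientation"],s["t"],s["q"])
c=cam("wrist","pics/w3.png")
a=cv2.imread('pics/w3.png'); cv2.imwrite('pics/w3b.png',cv2.resize(a,(800,600),interpolation=cv2.INTER_CUBIC))
```

```text
[0.65247717 0.1379378  0.28676162] [-3.14143971e+00 -5.16074622e-04  6.48464622e-02] 6.2 [ 0.00507568  0.52844958 -0.47705006  1.37540308  0.24301121  1.29509065
 -1.98795559]
```

View pics/w3b.png

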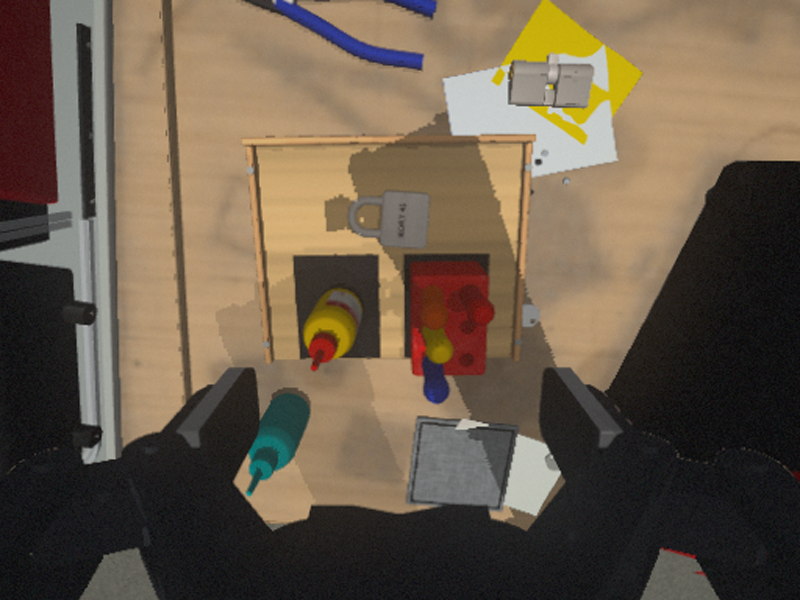

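```bash
cat > m.py <<'E'
from h import *
import pickle
from scipy.optimize import minimize
A=pickle.load(open('pics/w2.pkl','rb'));B=pickle.load(open('pics/w3.pkl','rb'));S=pickle.load(open('pics/scene0.pkl','rb'))
u=lambda x,y:((x+.5)*.64-.5,(y+.5)*.64-.5)
P=dict(orange=((397,208),(433,294)),yel=((401,236),(438,349)),blue=((400,269),(434,393)),bFR=((445,273),(486,373)),bBR=((448,188),(487,263)),bBL=((386,188),(415,263)),
 spout=((311,241),(317,368)),plBR=((397,124),(428,192)),plFR=((398,171),(427,248)),plL=((333,147),(349,217)),
 matFL=((394,322),(416,418)),matFR=((476,330),(516,428)),matNL=((388,400),(409,502)),matNR=((467,405),(505,511)),padLB=((290,181),(295,256)),padLBr=((358,180),(378,255)),padLF=((292,269),(303,357)),padLFr=((359,268),(378,357)),trayFR=((475,269),(516,360)),trayFL=((268,269),(270,361)))
def run():
  for n,(a,b) in P.items():
    X=tri([ray(A,u(*a)),ray(B,u(*b))]); e=[np.hypot(*(proj(c,X)[0]-u(*p))).round(1) for c,p in((A,a),(B,b))]
    z=dict(pl=.022,ma=.004,pa=.007,tr=.012,bF=.058,bB=.058).get(n[:2])
    print(n,X.round(4),e,*( [atz(c,u(*p),z)[:2].round(4) for c,p in((A,a),(B,b))] if z else []))
if __name__=="__main__":
  run()
  for nm,c,(x0,y0,x1,y1) in(("A",A,(285,175,357,275)),("B",B,(290,250,378,375)),):
    x0,y0,x1,y1=[int(v*.64) for v in(x0,y0,x1,y1)]
    im=c["image"].astype(int);m=np.zeros(im.shape[:2],np.uint8)
    sat=(im[...,0]-im[...,2]>70)&((im[...,1]>1.0*im[...,0]*.7)&(im[...,2]<.25*im[...,0])|(im[...,1]<.35*im[...,0]))
    m[y0:y1,x0:x1]=sat[y0:y1,x0:x1]
    th=np.linspace(0,2*np.pi,40)
    def model(p):
        k=np.zeros_like(m)
        for r,zs in((.02,(.006,.083)),(.0105,(.085,.105))):
            X=np.concatenate([np.c_[p[0]+r*np.cos(th),p[1]+r*np.sin(th),0*th+z] for z in zs])
            h=cv2.convexHull(proj(c,X).astype(np.float32)); cv2.fillPoly(k,[np.round(h*16).astype(np.int32)],1,shift=4)
        return k
    # label/base pixels are non-yellow: score only upper contour by xor limited to yellow&outside
    f=lambda p:(lambda k:(m&(1-k)).sum()*2+(k&(1-m)).sum())(model(p))
    best=min(((f((x,y)),x,y) for x in np.arange(.565,.612,.001) for y in np.arange(.16,.205,.001)))
    print(nm,m.sum(),best)
E
python3 m.py
```

```text
orange [0.6197 0.1097 0.0444] [np.float64(1.4), np.float64(1.7)]
yel [0.6016 0.1073 0.1131] [np.float64(0.3), np.float64(0.4)]
blue [0.5748 0.1074 0.124 ] [np.float64(1.1), np.float64(1.4)]
bFR [0.5578 0.0591 0.051 ] [np.float64(0.1), np.float64(0.1)] [0.5593 0.06  ] [0.561  0.0606]
bBR [ 0.6392  0.0579 -0.0034] [np.float64(0.1), np.float64(0.1)] [0.6419 0.0646] [0.6514 0.0702]
bBL [0.6357 0.1232 0.0021] [np.float64(0.8), np.float64(1.0)] [0.6381 0.1232] [0.6478 0.1247]
spout [0.5981 0.1807 0.1462] [np.float64(2.2), np.float64(2.8)]
plBR [0.6989 0.1167 0.0206] [np.float64(0.0), np.float64(0.0)] [0.6988 0.1167] [0.699  0.1168]
plFR [0.6535 0.1133 0.0201] [np.float64(0.3), np.float64(0.4)] [0.6538 0.1128] [0.6536 0.114 ]
plL [0.6733 0.1808 0.0085] [np.float64(0.1), np.float64(0.2)] [0.673  0.1792] [0.6749 0.1793]
matFL [0.4855 0.1082 0.0033] [np.float64(0.9), np.float64(1.1)] [0.4862 0.1067] [0.4854 0.1098]
matFR [0.4843 0.0137 0.0099] [np.float64(0.3), np.float64(0.4)] [0.4825 0.0121] [0.4806 0.0123]
matNL [ 0.3824  0.1084 -0.0045] [np.float64(0.4), np.float64(0.4)] [0.3871 0.1078] [0.389  0.1097]
matNR [0.3915 0.0139 0.0132] [np.float64(0.2), np.float64(0.3)] [0.3864 0.0125] [0.384  0.0106]
padLB [0.636  0.2265 0.0034] [np.float64(0.2), np.float64(0.3)] [0.6362 0.2253] [0.6367 0.2261]
padLBr [0.6415 0.1545 0.0031] [np.float64(0.1), np.float64(0.1)] [0.6417 0.1541] [0.6422 0.1546]
padLF [0.5415 0.2209 0.0048] [np.float64(1.3), np.float64(1.6)] [0.5416 0.2227] [0.543  0.2182]
padLFr [0.5472 0.1493 0.0061] [np.float64(0.1), np.float64(0.2)] [0.5474 0.149 ] [0.5475 0.1495]
trayFR [0.5549 0.0231 0.0114] [np.float64(0.6), np.float64(0.7)] [0.5555 0.0224] [0.5547 0.0242]
trayFL [0.5434 0.2451 0.0211] [np.float64(0.2), np.float64(0.2)] [0.5411 0.2479] [0.5393 0.2472]
A 523 (np.uint64(312), np.float64(0.593), np.float64(0.18400000000000002))
B 874 (np.uint64(640), np.float64(0.594), np.float64(0.18600000000000003))
```

Fused estimates:
- Bottle: (0.5935, 0.185).
- Block: (0.598, 0.091).
- Tray yaw: about 0.062.
- Padlock: centre (0.6755, 0.148), body about (0.676, 0.134), top z 0.02.
- Mat centre: (0.435, 0.060).

The heights agree with the text. I'll take the bottle first.

play_rows([
  {"tx": -0.7,"ty": -0.64,"tz": 0.2,"wx": 0,"wy": 0,"wz": 0},
  {"tx": -0.7,"ty": -0.64,"tz": 0.2,"wx": 0,"wy": 0,"wz": 0},
  {"tx": -0.7,"ty": -0.64,"tz": 0.2,"wx": 0,"wy": 0,"wz": 0},
  {"tx": -0.7,"ty": -0.63,"tz": 0.2,"wx": 0,"wy": 0,"wz": 0},
  {"tx": 0,"ty": 0,"tz": 0.95,"wx": 0,"wy": 0,"wz": 0},
  {"tx": 0,"ty": 0,"tz": 0.95,"wx": 0,"wy": 0,"wz": 0},
  {"tx": 0,"ty": 0,"tz": 0.95,"wx": 0,"wy": 0,"wz": 0},
  {"tx": 0,"ty": 0,"tz": 0,"wx": 0,"wy": 0,"wz": 0},
])

```text
t: 7.25
tool_pos: [0.5919, 0.185, 0.212]
orientation: [3.141, 0.003, 0.065]
wrist_force: [0.7, 0.4, 0.1]
finger_gap: 0.0858
grasp_force: 0.0
```

Run:
```python
from h import *
s=manip.sense(); print(s["tool_pos"],s["orientation"],s["q"])
c=cam("wrist","pics/w4.png"); print(proj(c,[[.5935,.185,.129],[.5935,.185,.088],s["tool_pos"]]))
im=c["image"].astype(int); m=(im[...,0]-im[...,2]>70)&(im[...,2]<.25*im[...,0])&(im[...,1]>.7*im[...,0]); ys,xs=np.nonzero(m); 
n,l,st,ce=cv2.connectedComponentsWithStats(m.astype(np.uint8)); print([(list(st[i]),ce[i].round(1)) for i in range(1,n) if st[i][4]>80])
```

```text
[0.59188194 0.18502353 0.21199912] [3.14068239e+00 2.62317067e-03 6.52116776e-02] [-0.05876217  0.51187647 -0.49108291  1.60009289  0.26207175  1.09857103
 -2.12268895]
[[254.35073041 200.02177781]
 [254.37224385 184.96632184]
 [253.98814453 260.1142819 ]]
[([np.int32(417), np.int32(0), np.int32(42), np.int32(30), np.int32(316)], array([441.3,  13.7])), ([np.int32(441), np.int32(0), np.int32(26), np.int32(13), np.int32(209)], array([453.6,   4.4])), ([np.int32(231), np.int32(152), np.int32(43), np.int32(50), np.int32(1087)], array([251.6, 174.7])), ([np.int32(330), np.int32(171), np.int32(38), np.int32(32), np.int32(744)], array([349.3, 186.8]))]
```

play_rows([
  {"tx": 0.08,"ty": 0,"tz": 0.9,"wx": 0,"wy": 0,"wz": 0},
  {"tx": 0,"ty": 0,"tz": 0.9,"wx": 0,"wy": 0,"wz": 0},
  {"tx": 0,"ty": 0,"tz": 0.9,"wx": 0,"wy": 0,"wz": 0},
  {"tx": 0,"ty": 0,"tz": 0.9,"wx": 0,"wy": 0,"wz": 0},
  {"tx": 0,"ty": 0,"tz": 0.9,"wx": 0,"wy": 0,"wz": 0},
  {"tx": 0,"ty": 0,"tz": 0.9,"wx": 0,"wy": 0,"wz": 0},
  {"tx": 0,"ty": 0,"tz": 0.9,"wx": 0,"wy": 0,"wz": 0},
  {"tx": 0,"ty": 0,"tz": 0,"wx": 0,"wy": 0,"wz": 0},
  {"tx": 0,"ty": 0,"tz": 0,"wx": 0,"wy": 0,"wz": 0},
])

```text
t: 8.43
tool_pos: [0.5951, 0.1854, 0.0877]
orientation: [-3.141, -0.001, 0.065]
wrist_force: [0.1, 0.3, 0.1]
finger_gap: 0.0853
grasp_force: 0.0
```

play_rows([
  {"tx": 0,"ty": 0,"tz": 0,"wx": 0,"wy": 0,"wz": 0},
  {"tx": 0,"ty": 0,"tz": 0,"wx": 0,"wy": 0,"wz": 0},
  {"tx": 0,"ty": 0,"tz": 0,"wx": 0,"wy": 0,"wz": 0},
  {"tx": 0,"ty": 0,"tz": 0,"wx": 0,"wy": 0,"wz": 0},
  {"tx": 0,"ty": 0,"tz": 0,"wx": 0,"wy": 0,"wz": 0},
  {"tx": 0,"ty": 0,"tz": 0,"wx": 0,"wy": 0,"wz": 0},
], gripper=1, newtons=30)

```text
t: 9.18
tool_pos: [0.5953, 0.1856, 0.0879]
orientation: [-3.141, -0.001, 0.065]
wrist_force: [0.0, 1.0, 5.7]
finger_gap: 0.035
grasp_force: 29.0
```

The 35 mm gap on a 40 mm body means the pads are on the shoulder, so I'll reopen and grip a little lower.

play_rows([
  {"tx": 0,"ty": 0,"tz": 0,"wx": 0,"wy": 0,"wz": 0},
  {"tx": 0,"ty": 0,"tz": 0,"wx": 0,"wy": 0,"wz": 0},
  {"tx": 0,"ty": 0,"tz": 0,"wx": 0,"wy": 0,"wz": 0},
  {"tx": 0,"ty": 0,"tz": 0.2,"wx": 0,"wy": 0,"wz": 0},
  {"tx": 0,"ty": 0,"tz": 0.2,"wx": 0,"wy": 0,"wz": 0},
  {"tx": 0,"ty": 0,"tz": 0,"wx": 0,"wy": 0,"wz": 0},
], gripper=-0.4)

```text
t: 9.93
tool_pos: [0.5944, 0.185, 0.0787]
orientation: [3.141, 0.001, 0.065]
wrist_force: [0.1, -0.5, 1.4]
finger_gap: 0.0597
grasp_force: 0.0
```

play_rows([
  {"tx": 0,"ty": 0,"tz": 0,"wx": 0,"wy": 0,"wz": 0},
  {"tx": 0,"ty": 0,"tz": 0,"wx": 0,"wy": 0,"wz": 0},
  {"tx": 0,"ty": 0,"tz": 0,"wx": 0,"wy": 0,"wz": 0},
  {"tx": 0,"ty": 0,"tz": 0,"wx": 0,"wy": 0,"wz": 0},
  {"tx": 0,"ty": 0,"tz": 0,"wx": 0,"wy": 0,"wz": 0},
], gripper=1, newtons=30)

```text
t: 10.55
tool_pos: [0.595, 0.1853, 0.0796]
orientation: [-3.141, -0.001, 0.065]
wrist_force: [0.9, -0.0, 3.7]
finger_gap: 0.0374
grasp_force: 30.2
```

Run:
```python
from h import *
c=cam("wrist","pics/w5.png");d=cam("scene","pics/s1.png")
a=cv2.imread('pics/w5.png')[60:384,110:400]; b=cv2.imread('pics/s1.png')[180:280,140:250]
cv2.imwrite('pics/w5b.png',np.hstack([cv2.resize(a,(400,447)),cv2.resize(b,(400,447),interpolation=cv2.INTER_CUBIC)]))
```

```text
(no output)
```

View pics/w5b.png

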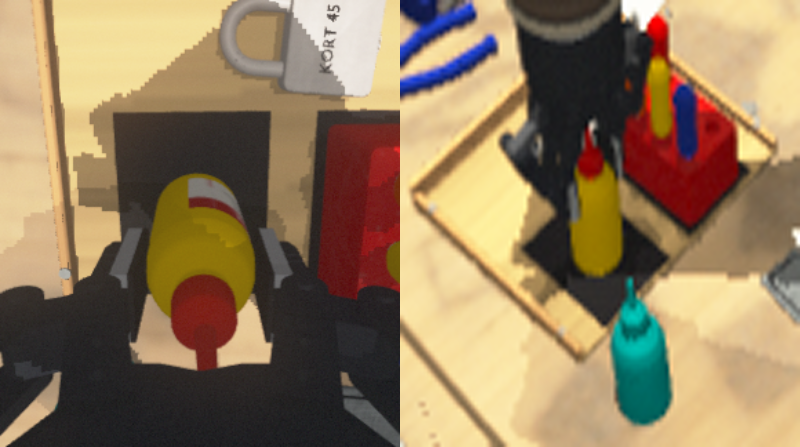

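Run:
```python
from h import *
import pickle
c=pickle.load(open('pics/w5.pkl','rb'))
g=lambda P:[(int((x-110)*400/290),int((y-60)*447/324)) for x,y in proj(c,P)]
for x in(.585,.595,.605):
    th=np.linspace(0,2*np.pi,9)[:-1]
    print(x,"base back",g([[x+.02,.1855,.006]]),"body mid L/R",g([[x,.2055,.05],[x,.1655,.05]]),"spout tip",g([[x,.1855,.129]]), "cap bottom far",g([[x+.0105,.1855,.09]]))
print(manip.sense()["wrist_force"])
```

```text
0.585 base back [(199, 183)] body mid L/R [(147, 258), (246, 264)] spout tip [(194, 425)] cap bottom far [(198, 291)]
0.595 base back [(201, 163)] body mid L/R [(147, 235), (248, 241)] spout tip [(197, 389)] cap bottom far [(200, 261)]
0.605 base back [(202, 143)] body mid L/R [(148, 212), (251, 218)] spout tip [(200, 350)] cap bottom far [(202, 230)]
[0.51968614 0.09096296 4.50959293]
```

play_rows([
  {"tx": 0,"ty": 0,"tz": -0.1,"wx": 0,"wy": 0,"wz": 0},
  {"tx": 0,"ty": 0,"tz": -0.2,"wx": 0,"wy": 0,"wz": 0},
  {"tx": 0,"ty": 0,"tz": -0.3,"wx": 0,"wy": 0,"wz": 0},
  {"tx": 0,"ty": 0,"tz": -0.3,"wx": 0,"wy": 0,"wz": 0},
  {"tx": 0,"ty": 0,"tz": 0,"wx": 0,"wy": 0,"wz": 0},
  {"tx": 0,"ty": 0,"tz": 0,"wx": 0,"wy": 0,"wz": 0},
])

```text
t: 11.4
tool_pos: [0.5947, 0.1851, 0.0973]
orientation: [3.142, -0.0, 0.065]
wrist_force: [-0.2, -0.3, -1.7]
finger_gap: 0.0375
grasp_force: 30.2
```

Run:
```python
from h import *
c=cam("wrist","pics/w6.png");import pickle
b=pickle.load(open('pics/w5.pkl','rb'))
for k in(b,c):
    im=k["image"].astype(int)[60:330,190:320]; m=(im[...,0]-im[...,2]>60)&(im[...,2]<.3*im[...,0])&(im[...,1]>.7*im[...,0]);r=(im[...,0]-im[...,2]>60)&(im[...,1]<.35*im[...,0])
    for q in(m,r): n,l,st,ce=cv2.connectedComponentsWithStats(q.astype(np.uint8)); i=1+st[1:,4].argmax(); print(st[i],ce[i].round(1))
```

```text
[  26  126   79  104 4665] [ 62.1 178.2]
[  45  200   46   68 2226] [ 67.3 229.2]
[  26  125   79  105 4667] [ 62.1 178.2]
[  45  200   46   68 2228] [ 67.4 229.4]
```

The bottle is held firmly; nothing shifted in the camera. Now I'll carry it over the reader to the board.

play_rows([
  {"tx": 0,"ty": 0,"tz": -1,"wx": 0,"wy": 0,"wz": 0},
  {"tx": 0,"ty": 0,"tz": -1,"wx": 0,"wy": 0,"wz": 0},
  {"tx": 0,"ty": 0,"tz": -1,"wx": 0,"wy": 0,"wz": 0},
  {"tx": 0,"ty": 0,"tz": -1,"wx": 0,"wy": 0,"wz": 0},
  {"tx": 0,"ty": 0,"tz": -1,"wx": 0,"wy": 0,"wz": 0},
  {"tx": 0,"ty": 0,"tz": -1,"wx": 0,"wy": 0,"wz": 0},
  {"tx": 0,"ty": 0,"tz": -1,"wx": 0,"wy": 0,"wz": 0},
  {"tx": 0,"ty": 0,"tz": -1,"wx": 0,"wy": 0,"wz": 0},
  {"tx": 0,"ty": 0,"tz": -1,"wx": 0,"wy": 0,"wz": 0},
  {"tx": -0.1,"ty": 1,"tz": -1,"wx": 0,"wy": 0,"wz": 0},
  {"tx": -0.1,"ty": 1,"tz": -1,"wx": 0,"wy": 0,"wz": 0},
  {"tx": -0.1,"ty": 1,"tz": -1,"wx": 0,"wy": 0,"wz": 0},
  {"tx": -0.1,"ty": 1,"tz": -1,"wx": 0,"wy": 0,"wz": 0},
  {"tx": -0.1,"ty": 1,"tz": -1,"wx": 0,"wy": 0,"wz": 0},
  {"tx": -0.1,"ty": 1,"tz": -1,"wx": 0,"wy": 0,"wz": 0},
  {"tx": -0.1,"ty": 1,"tz": -1,"wx": 0,"wy": 0,"wz": 0},
  {"tx": -0.1,"ty": 1,"tz": -1,"wx": 0,"wy": 0,"wz": 0},
  {"tx": -0.1,"ty": 1,"tz": 0,"wx": 0,"wy": 0,"wz": 0},
  {"tx": -0.1,"ty": 1,"tz": 0,"wx": 0,"wy": 0,"wz": 0},
  {"tx": -0.1,"ty": 1,"tz": 0,"wx": 0,"wy": 0,"wz": 0},
])

```text
t: 13.95
tool_pos: [0.5866, -0.0371, 0.4365]
orientation: [-3.142, 0.001, 0.065]
wrist_force: [0.6, 0.2, -1.7]
finger_gap: 0.0375
grasp_force: 30.4
```

play_rows([
  {"tx": -0.1,"ty": 1,"tz": 0,"wx": 0,"wy": 0,"wz": 0},
  {"tx": -0.1,"ty": 1,"tz": 0,"wx": 0,"wy": 0,"wz": 0},
  {"tx": -0.1,"ty": 1,"tz": 0,"wx": 0,"wy": 0,"wz": 0},
  {"tx": -0.1,"ty": 1,"tz": 0,"wx": 0,"wy": 0,"wz": 0},
  {"tx": -0.1,"ty": 1,"tz": 0,"wx": 0,"wy": 0,"wz": 0},
  {"tx": -0.1,"ty": 1,"tz": 0,"wx": 0,"wy": 0,"wz": 0},
  {"tx": -0.1,"ty": 1,"tz": 0,"wx": 0,"wy": 0,"wz": 0},
  {"tx": -0.1,"ty": 1,"tz": 0,"wx": 0,"wy": 0,"wz": 0},
  {"tx": -0.1,"ty": 1,"tz": 0,"wx": 0,"wy": 0,"wz": 0},
  {"tx": -0.1,"ty": 1,"tz": 0,"wx": 0,"wy": 0,"wz": 0},
  {"tx": -0.1,"ty": 1,"tz": 0,"wx": 0,"wy": 0,"wz": 0},
  {"tx": -0.1,"ty": 1,"tz": 0,"wx": 0,"wy": 0,"wz": 0},
  {"tx": -0.1,"ty": 1,"tz": 0,"wx": 0,"wy": 0,"wz": 0},
  {"tx": -0.1,"ty": 1,"tz": 0,"wx": 0,"wy": 0,"wz": 0},
  {"tx": -0.1,"ty": 1,"tz": 0,"wx": 0,"wy": 0,"wz": 0},
  {"tx": -0.1,"ty": 1,"tz": 0,"wx": 0,"wy": 0,"wz": 0},
  {"tx": -0.1,"ty": 1,"tz": 0,"wx": 0,"wy": 0,"wz": 0},
  {"tx": -0.1,"ty": 1,"tz": 0,"wx": 0,"wy": 0,"wz": 0},
  {"tx": 0,"ty": 0,"tz": 0,"wx": 0,"wy": 0,"wz": 0},
])

```text
t: 16.32
tool_pos: [0.5738, -0.3996, 0.4366]
orientation: [3.141, 0.001, 0.062]
wrist_force: [-0.3, 1.4, -0.3]
finger_gap: 0.0378
grasp_force: 30.4
```

Run:
```python
from h import *
c=cam("wrist","pics/w7.png"); cv2.imwrite('pics/w7b.png',cv2.resize(cv2.imread('pics/w7.png'),(800,600)));print(manip.sense()["q"])
```

```text
[ 0.69256248  0.52704114 -0.32112633  0.9896869   0.15954112  1.64689662
 -1.08240077]
```

View pics/w7b.png

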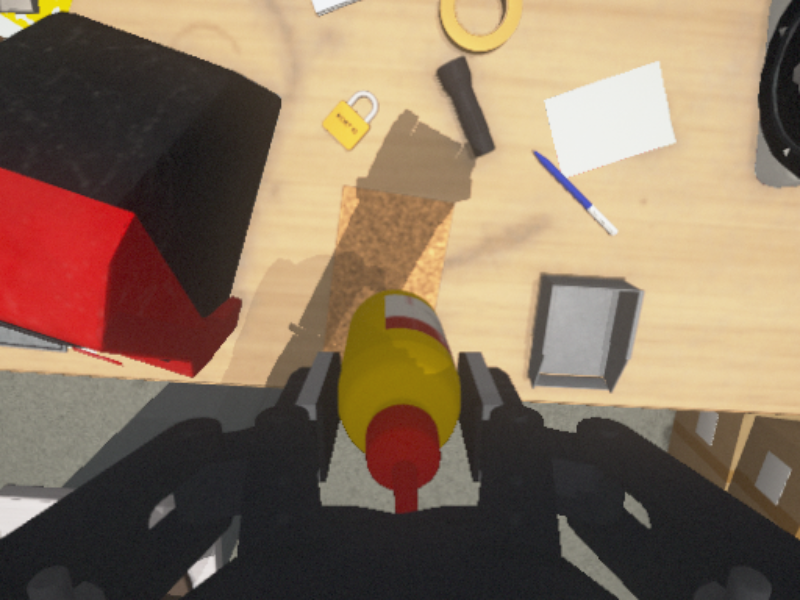

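The cork board's far corners are at (343,186) and (455,202), and the bottle is above its far part. Lowering.

play_rows([
  {"tx": -0.1,"ty": -0.2,"tz": 1,"wx": 0,"wy": 0,"wz": 0},
  {"tx": 0,"ty": 0,"tz": 1,"wx": 0,"wy": 0,"wz": 0},
  {"tx": 0,"ty": 0,"tz": 1,"wx": 0,"wy": 0,"wz": 0},
  {"tx": 0,"ty": 0,"tz": 1,"wx": 0,"wy": 0,"wz": 0},
  {"tx": 0,"ty": 0,"tz": 1,"wx": 0,"wy": 0,"wz": 0},
  {"tx": 0,"ty": 0,"tz": 1,"wx": 0,"wy": 0,"wz": 0},
  {"tx": 0,"ty": 0,"tz": 1,"wx": 0,"wy": 0,"wz": 0},
  {"tx": 0,"ty": 0,"tz": 1,"wx": 0,"wy": 0,"wz": 0},
  {"tx": 0,"ty": 0,"tz": 1,"wx": 0,"wy": 0,"wz": 0},
  {"tx": 0,"ty": 0,"tz": 1,"wx": 0,"wy": 0,"wz": 0},
  {"tx": 0,"ty": 0,"tz": 1,"wx": 0,"wy": 0,"wz": 0},
  {"tx": 0,"ty": 0,"tz": 1,"wx": 0,"wy": 0,"wz": 0},
  {"tx": 0,"ty": 0,"tz": 1,"wx": 0,"wy": 0,"wz": 0},
  {"tx": 0,"ty": 0,"tz": 1,"wx": 0,"wy": 0,"wz": 0},
  {"tx": 0,"ty": 0,"tz": 1,"wx": 0,"wy": 0,"wz": 0},
  {"tx": 0,"ty": 0,"tz": 1,"wx": 0,"wy": 0,"wz": 0},
  {"tx": 0,"ty": 0,"tz": 1,"wx": 0,"wy": 0,"wz": 0},
  {"tx": 0,"ty": 0,"tz": 0,"wx": 0,"wy": 0,"wz": 0},
  {"tx": 0,"ty": 0,"tz": 0,"wx": 0,"wy": 0,"wz": 0},
])

```text
t: 18.75
tool_pos: [0.5726, -0.3937, 0.0978]
orientation: [3.141, -0.001, 0.065]
wrist_force: [-0.9, -0.5, -1.3]
finger_gap: 0.0378
grasp_force: 30.4
```

Run:
```python
from h import *
import pickle
B=pickle.load(open('pics/w7.pkl','rb'));T=pickle.load(open('pics/top0.pkl','rb'))
u=lambda x,y:((x+.5)*.64-.5,(y+.5)*.64-.5);t=lambda x,y:(150+(x+.5)/3.2-.5,140+(y+.5)/3.2-.5)
for a,b in(((343,186),(628,170)),((455,202),(748,182))): print(tri([ray(B,u(*a)),ray(T,t(*b))]),atz(B,u(*a),.004))
print(manip.sense()["tool_pos"],manip.sense()["wrist_force"])
```

```text
[ 0.609449   -0.33410372 -0.00120741] [ 0.61091151 -0.33424431  0.004     ]
[ 0.59913754 -0.46645363 -0.01484564] [ 0.60083502 -0.46395619  0.004     ]
[ 0.57257205 -0.39367235  0.09776857] [-0.8607397  -0.4882251  -1.33753598]
```

play_rows([
  {"tx": 0,"ty": 0,"tz": 0.4,"wx": 0,"wy": 0,"wz": 0},
  {"tx": 0,"ty": 0,"tz": 0.3,"wx": 0,"wy": 0,"wz": 0},
  {"tx": 0,"ty": 0,"tz": 0.15,"wx": 0,"wy": 0,"wz": 0},
  {"tx": 0,"ty": 0,"tz": 0.1,"wx": 0,"wy": 0,"wz": 0},
  {"tx": 0,"ty": 0,"tz": 0,"wx": 0,"wy": 0,"wz": 0},
  {"tx": 0,"ty": 0,"tz": 0,"wx": 0,"wy": 0,"wz": 0},
])

```text
t: 19.5
tool_pos: [0.5723, -0.3936, 0.0785]
orientation: [3.141, -0.0, 0.065]
wrist_force: [0.8, -0.1, -0.8]
finger_gap: 0.0373
grasp_force: 30.4
```

play_rows([
  {"tx": 0,"ty": 0,"tz": 0.06,"wx": 0,"wy": 0,"wz": 0},
  {"tx": 0,"ty": 0,"tz": 0,"wx": 0,"wy": 0,"wz": 0},
  {"tx": 0,"ty": 0,"tz": 0,"wx": 0,"wy": 0,"wz": 0},
])

```text
t: 19.88
tool_pos: [0.5726, -0.3936, 0.0776]
orientation: [3.141, -0.001, 0.065]
wrist_force: [-0.0, 0.4, 3.8]
finger_gap: 0.0378
grasp_force: 30.8
```

The bottle is standing (contact force 3.8 N). Releasing it, rising, then going over to the block with a tilted tool so the gripper body clears the handles.

play_rows([
  {"tx": 0,"ty": 0,"tz": 0,"wx": 0,"wy": 0,"wz": 0},
  {"tx": 0,"ty": 0,"tz": 0,"wx": 0,"wy": 0,"wz": 0},
  {"tx": 0,"ty": 0,"tz": 0,"wx": 0,"wy": 0,"wz": 0},
  {"tx": 0,"ty": 0,"tz": 0,"wx": 0,"wy": 0,"wz": 0},
  {"tx": 0,"ty": 0,"tz": -0.5,"wx": 0,"wy": 0,"wz": 0},
  {"tx": 0,"ty": 0,"tz": -1,"wx": 0,"wy": 0,"wz": 0},
  {"tx": 0,"ty": 0,"tz": -1,"wx": 0,"wy": 0,"wz": 0},
  {"tx": 0,"ty": 0,"tz": -1,"wx": 0,"wy": 0,"wz": 0},
  {"tx": 0,"ty": 0,"tz": -1,"wx": 0,"wy": 0,"wz": 0},
  {"tx": 0,"ty": 0,"tz": -1,"wx": 0,"wy": 0,"wz": 0},
  {"tx": 0,"ty": 0,"tz": -1,"wx": 0,"wy": 0,"wz": 0},
  {"tx": 0,"ty": 0,"tz": -1,"wx": 0,"wy": 0,"wz": 0},
  {"tx": 0,"ty": 0,"tz": -1,"wx": 0,"wy": 0,"wz": 0},
  {"tx": 0,"ty": 0,"tz": -1,"wx": 0,"wy": 0,"wz": 0},
  {"tx": 0,"ty": 0,"tz": -1,"wx": 0,"wy": 0,"wz": 0},
  {"tx": 0,"ty": 0,"tz": -1,"wx": 0,"wy": 0,"wz": 0},
  {"tx": 0,"ty": 0,"tz": -1,"wx": 0,"wy": 0,"wz": 0},
  {"tx": 0,"ty": 0,"tz": -1,"wx": 0,"wy": 0,"wz": 0},
  {"tx": 0,"ty": 0,"tz": -1,"wx": 0,"wy": 0,"wz": 0},
  {"tx": 0,"ty": 0,"tz": -1,"wx": 0,"wy": 0,"wz": 0},
], gripper=-1)

```text
t: 22.38
tool_pos: [0.5719, -0.3933, 0.3888]
orientation: [3.141, -0.0, 0.065]
wrist_force: [-0.7, -0.3, 1.0]
finger_gap: 0.0855
grasp_force: 0.0
```

play_rows([
  {"tx": -0.3,"ty": -1,"tz": -0.3,"wx": 0,"wy": 0,"wz": 0},
  {"tx": -0.3,"ty": -1,"tz": -0.3,"wx": 0,"wy": 0,"wz": 0},
  {"tx": -0.3,"ty": -1,"tz": 0,"wx": 0,"wy": 0,"wz": 0},
  {"tx": -0.3,"ty": -1,"tz": 0,"wx": 0,"wy": 0,"wz": 0},
  {"tx": -0.3,"ty": -1,"tz": 0,"wx": 0,"wy": 0,"wz": 0},
  {"tx": -0.3,"ty": -1,"tz": 0,"wx": 0,"wy": 0,"wz": 0},
  {"tx": -0.3,"ty": -1,"tz": 0,"wx": 0,"wy": 0,"wz": 0},
  {"tx": 0,"ty": -1,"tz": 0,"wx": 0,"wy": 0,"wz": 0},
  {"tx": 0,"ty": -1,"tz": 0,"wx": 0,"wy": 0,"wz": 0},
  {"tx": 0,"ty": -1,"tz": 0,"wx": 0,"wy": 0,"wz": 0},
  {"tx": 0,"ty": -1,"tz": 0,"wx": 0,"wy": 1,"wz": 0},
  {"tx": 0,"ty": -1,"tz": 0,"wx": 0,"wy": 1,"wz": 0},
  {"tx": 0,"ty": -1,"tz": 0,"wx": 0,"wy": 1,"wz": 0},
  {"tx": 0,"ty": -1,"tz": 0,"wx": 0,"wy": 1,"wz": 0},
  {"tx": 0,"ty": -1,"tz": 0,"wx": 0,"wy": 1,"wz": 0},
  {"tx": 0,"ty": -1,"tz": 0,"wx": 0,"wy": 1,"wz": 0},
  {"tx": 0,"ty": -1,"tz": 0,"wx": 0,"wy": 1,"wz": 0},
  {"tx": 0,"ty": -1,"tz": 0,"wx": 0,"wy": 1,"wz": 0},
  {"tx": 0,"ty": -1,"tz": 0,"wx": 0,"wy": 1,"wz": 0},
  {"tx": 0,"ty": -1,"tz": 0,"wx": 0,"wy": 1,"wz": 0},
])

```text
t: 24.88
tool_pos: [0.504, 0.0043, 0.3992]
orientation: [-3.141, -0.701, 0.065]
wrist_force: [0.6, 1.2, -0.5]
finger_gap: 0.0854
grasp_force: 0.0
```

play_rows([
  {"tx": 0,"ty": -1,"tz": 0,"wx": 0,"wy": 1,"wz": 0},
  {"tx": 0,"ty": -1,"tz": 0,"wx": 0,"wy": 1,"wz": 0},
  {"tx": 0,"ty": -1,"tz": 0,"wx": 0,"wy": 1,"wz": 0},
  {"tx": 0,"ty": -1,"tz": 0,"wx": 0,"wy": 0,"wz": 0},
  {"tx": 0,"ty": 0,"tz": 0,"wx": 0,"wy": 0,"wz": 0},
  {"tx": 0,"ty": 0,"tz": 0,"wx": 0,"wy": 0,"wz": 0},
])

```text
t: 25.62
tool_pos: [0.4992, 0.0823, 0.3992]
orientation: [-3.141, -0.908, 0.064]
wrist_force: [0.9, -0.6, -0.2]
finger_gap: 0.0851
grasp_force: 0.0
```

Run:
```python
from h import *
s=manip.sense();print(s["q"],s["tool_pos"],s["orientation"])
R=Ro.from_euler('xyz',s["orientation"]).as_matrix();print(R.round(3))
pre=np.array([.578,.089,.04])-.1*R[:,2]
print("to pre",R.T@(pre-s["tool_pos"])/.02)
c=cam("scene","pics/s2.png")
```

```text
[ 0.61339735 -0.30093837 -0.78845641  2.27237164 -0.33406763  0.1897007
 -1.46310095] [0.499219   0.08227682 0.39921039] [-3.14144152 -0.90766004  0.06403747]
[[ 0.614  0.064  0.786]
 [ 0.039 -0.998  0.051]
 [ 0.788 -0.    -0.616]]
to pre [-11.7209467   -0.08125388   9.17117444]
```

The 52° tilt was reached. Lowering to the pre-grasp pose in front of the block.

play_rows([
  {"tx": -0.78,"ty": 0,"tz": 0.61,"wx": 0,"wy": 0,"wz": 0},
  {"tx": -0.78,"ty": 0,"tz": 0.61,"wx": 0,"wy": 0,"wz": 0},
  {"tx": -0.78,"ty": 0,"tz": 0.61,"wx": 0,"wy": 0,"wz": 0},
  {"tx": -0.78,"ty": 0,"tz": 0.61,"wx": 0,"wy": 0,"wz": 0},
  {"tx": -0.78,"ty": 0,"tz": 0.61,"wx": 0,"wy": 0,"wz": 0},
  {"tx": -0.78,"ty": 0,"tz": 0.61,"wx": 0,"wy": 0,"wz": 0},
  {"tx": -0.78,"ty": 0,"tz": 0.61,"wx": 0,"wy": 0,"wz": 0},
  {"tx": -0.78,"ty": 0,"tz": 0.61,"wx": 0,"wy": 0,"wz": 0},
  {"tx": -0.78,"ty": 0,"tz": 0.61,"wx": 0,"wy": 0,"wz": 0},
  {"tx": -0.78,"ty": 0,"tz": 0.61,"wx": 0,"wy": 0,"wz": 0},
  {"tx": -0.78,"ty": 0,"tz": 0.61,"wx": 0,"wy": 0,"wz": 0},
  {"tx": -0.78,"ty": 0,"tz": 0.61,"wx": 0,"wy": 0,"wz": 0},
  {"tx": -0.78,"ty": 0,"tz": 0.61,"wx": 0,"wy": 0,"wz": 0},
  {"tx": -0.78,"ty": 0,"tz": 0.61,"wx": 0,"wy": 0,"wz": 0},
  {"tx": -0.78,"ty": 0,"tz": 0.61,"wx": 0,"wy": 0,"wz": 0},
  {"tx": 0,"ty": 0,"tz": 0,"wx": 0,"wy": 0,"wz": 0},
  {"tx": 0,"ty": 0,"tz": 0,"wx": 0,"wy": 0,"wz": 0},
])

```text
t: 27.8
tool_pos: [0.4425, 0.0878, 0.2628]
orientation: [3.135, -0.745, 0.067]
wrist_force: [0.3, -0.4, -0.7]
finger_gap: 0.0848
grasp_force: 0.0
```

Run:
```python
from h import *
s=manip.sense();print(s["q"],s["tool_pos"],s["orientation"],s["wrist_force"])
R=Ro.from_euler('xyz',s["orientation"]).as_matrix()
pre=np.array([.578,.089,.04])
print("to grasp",R.T@(pre-s["tool_pos"])/.02)
c=cam("wrist","pics/w8.png"); d=cam("scene","pics/s3.png")
a=cv2.resize(cv2.imread('pics/w8.png'),(448,336)); b=cv2.resize(cv2.imread('pics/s3.png')[140:290,130:300],(348,336),interpolation=cv2.INTER_CUBIC)
cv2.imwrite('pics/w8b.png',np.hstack([a,b]))
ex=np.array([.998,.063]);ey=np.array([-.063,.998]);C=np.array([.598,.0905])
for z in(.006,.058): print(z,[(proj(c,[[*(C+i*.0425*ex+j*.03*ey),z]])[0]*.875).round(0) for i,j in((-1,-1),(-1,1),(1,-1),(1,1))])
```

```text
[ 1.08138377 -0.27482588 -1.26668122  2.45111603 -1.31750127  0.1177454
 -0.51072125] [0.44249781 0.08779538 0.26279157] [ 3.13464938 -0.74538282  0.06734147] [ 0.31766437 -0.4008913  -0.71303029]
to grasp [-2.58521833  0.30710942 12.77569093]
0.006 [array([246., 196.]), array([207., 196.]), array([244., 149.]), array([209., 149.])]
0.058 [array([249., 183.]), array([206., 183.]), array([246., 132.]), array([207., 132.])]
```

View pics/w8b.png

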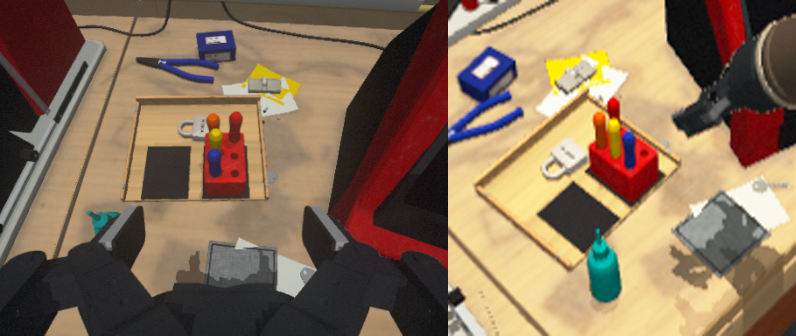

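The arm ran into joint limits (q3, q5 and q6). The other objects are untouched, but this tilt is too steep when low. I'll back off now, then fit the kinematics to choose a feasible tilt.

play_rows([
  {"tx": 0.5,"ty": 0,"tz": -0.3,"wx": 0,"wy": -1,"wz": 0},
  {"tx": 0.5,"ty": 0,"tz": -0.3,"wx": 0,"wy": -1,"wz": 0},
  {"tx": 0.5,"ty": 0,"tz": -0.2,"wx": 0,"wy": -1,"wz": 0},
  {"tx": 0.5,"ty": 0,"tz": -0.2,"wx": 0,"wy": -1,"wz": 0},
  {"tx": 0.5,"ty": 0,"tz": 0,"wx": 0,"wy": -1,"wz": 0},
  {"tx": 0.5,"ty": 0,"tz": 0,"wx": 0,"wy": -1,"wz": 0},
  {"tx": 0,"ty": 0,"tz": 0,"wx": 0,"wy": 0,"wz": 0},
  {"tx": 0,"ty": 0,"tz": 0,"wx": 0,"wy": 0,"wz": 0},
])

```text
t: 28.9
tool_pos: [0.4414, 0.0835, 0.3336]
orientation: [-3.135, -0.371, 0.068]
wrist_force: [0.2, -0.5, -0.4]
finger_gap: 0.0852
grasp_force: 0.0
```

```bash
cat > kin.py <<'E'
import numpy as np, itertools, json
from scipy.optimize import least_squares
from scipy.spatial.transform import Rotation as Ro
D=[([1.17436904,.43513653,.02497638,1.57400237,-.01161954,1.13398201,-.07510349],[.18084668,-.59782623,.24961631],[-3.14021392,.0001096,.29374369]),
([.06494772,.37312064,-.49726401,1.35207878,.17648299,1.46012215,-1.92950764],[.59466111,.10926276,.39427617],[3.14093154,.000017,.06404407]),
([.00507568,.52844958,-.47705006,1.37540308,.24301121,1.29509065,-1.98795559],[.65247717,.1379378,.28676162],[-3.14143971,-.000516,.06484646]),
([-.05876217,.51187647,-.49108291,1.60009289,.26207175,1.09857103,-2.12268895],[.59188194,.18502353,.21199912],[3.14068239,.002623,.06521168]),
([.69256248,.52704114,-.32112633,.9896869,.15954112,1.64689662,-1.08240077],[.5738,-.3996,.4366],[3.141,.001,.062]),
([.61339735,-.30093837,-.78845641,2.27237164,-.33406763,.1897007,-1.46310095],[.499219,.08227682,.39921039],[-3.14144152,-.90766004,.06403747]),
([1.08138377,-.27482588,-1.26668122,2.45111603,-1.31750127,.1177454,-.51072125],[.44249781,.08779538,.26279157],[3.13464938,-.74538282,.06734147])]
def Rz(a): return Ro.from_euler('z',a).as_matrix()
def Ry(a): return Ro.from_euler('y',a).as_matrix()
def fk(q,p,sg):
    y0,a1,d1,e1,a,e2,b,e3,L,y7,f1,f2=p; s1,s3,s5,s7=sg
    R=Rz(y0+s1*q[0]);x=R@[a1,0,d1];R=R@Ry(q[1])@Rz(s3*q[2]);x=x+R@[e1,f1,a];R=R@Ry(q[3]);x=x+R@[e2,0,0];R=R@Rz(s5*q[4]);x=x+R@[0,f2,b];R=R@Ry(q[5]);x=x+R@[e3,0,L];R=R@Rz(s7*q[6]+y7)
    return x,R
def res(p,sg):
    r=[]
    for q,x,o in D:
        X,R=fk(q,p,sg); r+=list(X-x)+list(.3*(Ro.from_matrix(R).inv()*Ro.from_euler('xyz',o)).as_rotvec())
    return r
if __name__=="__main__":
    best=[]
    for sg in itertools.product((1,-1),repeat=4):
        for y0 in(0,1.57,-1.57,3.14):
          for y7 in(0,1.57,-1.57,3.14):
            p=least_squares(res,[y0,0,.3,0,.4,0,.4,0,.2,y7,0,0],args=(sg,),max_nfev=60); best.append((p.cost,sg,p.x))
    best.sort(key=lambda b:b[0]); print([b[0] for b in best[:3]],best[0][1],best[0][2].round(4))
    json.dump([best[0][1],list(best[0][2])],open('kin.json','w'))
    print(np.abs(res(best[0][2],best[0][1])).max())
    from cell import manip; s=manip.sense(); print(s["q"],s["tool_pos"],s["orientation"],fk(s["q"],best[0][2],best[0][1])[0])
E
python3 kin.py
```

```text
[np.float64(0.00015250427714357914), np.float64(0.00015250427714358198), np.float64(0.000152504277143585)] (-1, -1, -1, -1) [ 6.2724e+00 -5.6000e-03  2.5690e-01 -2.2000e-03  5.7020e-01  5.8000e-03
  4.2080e-01  8.0000e-04  3.3770e-01  1.5612e+00 -2.8400e-02 -1.6500e-02]
0.012918182127058864
[ 1.45713828 -0.4375601  -1.26710012  2.04055808 -0.63130319  0.94037787
 -1.05518664] [0.44144655 0.08348227 0.33355067] [-3.13496837 -0.37100295  0.06836508] [0.45381734 0.06955248 0.33647156]
```

```bash
cat > kin2.py <<'E'
import numpy as np, json
import kin
from kin import *
D.append(([1.45713828,-.4375601,-1.26710012,2.04055808,-.63130319,.94037787,-1.05518664],[.44144655,.08348227,.33355067],[-3.13496837,-.37100295,.06836508]))
def fk(q,p,sg=None):
    y0,a1,d1,e1,a,e2,b,e3,L,y7,f1,f2,f0,f3,w1,w2=p
    R=Rz(y0-q[0]);x=R@[a1,f0,d1];R=R@Ry(q[1]);x=x+R@[0,w1,0];R=R@Rz(-q[2]);x=x+R@[e1,f1,a];R=R@Ry(q[3]);x=x+R@[e2,w2,0];R=R@Rz(-q[4]);x=x+R@[0,f2,b];R=R@Ry(q[5]);x=x+R@[e3,f3,L];R=R@Rz(-q[6]+y7)
    return x,R
lo=np.array([-2.62,-.44,-1.27,.08,-1.32,.12,-2.74]);hi=np.array([2.62,2.09,1.32,2.57,4.46,2,2.74])
def fit():
    def r(p):
        o=[]
        for q,x,w in D:
            X,R=fk(q,p); o+=list(X-x)+list(.3*(Ro.from_matrix(R).inv()*Ro.from_euler('xyz',w)).as_rotvec())
        return np.r_[o,1e-3*np.array(p)[[1,3,5,7,10,11,12,13,14,15]]]
    s=least_squares(r,[0,0,.26,0,.57,0,.42,0,.34,1.56,0,0,0,0,0,0]); return s.x,np.abs(r(s.x)[:-10]).max()
P,err=fit()
def pose(x,yaw,th):  # tilt th about tool y
    return np.array(x),Ro.from_euler('xyz',[np.pi,0,yaw]).as_matrix()@Ry(th)
def ik(x,R,q0,w=.0):
    f=lambda q:np.r_[(lambda X,M:np.r_[(X-x)*20,(Ro.from_matrix(M).inv()*Ro.from_matrix(R)).as_rotvec()*5])(*fk(q,P)),w*(np.array(q)-q0)]
    s=least_squares(f,np.clip(q0,lo+.01,hi-.01),bounds=(lo,hi)); return s.x,np.abs(f(s.x)[:6]).max()
E
python3 - <<'E'
from kin2 import *
print(P.round(4),err)
rng=np.random.default_rng(0)
for th in(30,40,45):
  for p in(.56,):
    best=None
    for k in range(40):
        q0=np.r_[rng.uniform(-.6,1.4),rng.uniform(-.4,.9),rng.uniform(-1.2,1.2),rng.uniform(1,2.5),rng.uniform(-1,1.5),rng.uniform(.2,1.5),rng.uniform(-2.5,.5)]
        q,e=ik(*pose([p,.088,.04],.065,np.radians(th)),q0)
        if e<1e-3:
            m=min((q-lo).min(),(hi-q).min())
            if best is None or m>best[0]: best=(m,q)
    print(th,p,best)
E
```

```text
[-6.0000e-04 -2.0000e-04  2.7200e-01 -0.0000e+00  5.5800e-01  2.0000e-04
  4.2780e-01 -1.0000e-04  3.4700e-01  1.5705e+00 -8.3000e-03 -2.0000e-04
 -1.8200e-02 -2.0000e-04 -1.8200e-02 -8.3000e-03] 0.0012289314922274697
30 0.56 None
40 0.56 (np.float64(0.1434702003826902), array([ 0.29801791,  0.7761274 , -0.88069994,  2.4265298 ,  2.28064234,
        0.9102568 ,  2.34939309]))
45 0.56 None
```

The kinematics fit is excellent (about 1 mm). Tilting forward is infeasible when low because wrist joint 6 is limited. Tilting the other way, with the gripper coming from behind the block and its axis pointing back at the robot, suits the arm. I'll return to vertical and check that plan.

play_rows([
  {"tx": 0.7,"ty": 0,"tz": -0.3,"wx": 0,"wy": -1,"wz": 0},
  {"tx": 0.7,"ty": 0,"tz": -0.3,"wx": 0,"wy": -1,"wz": 0},
  {"tx": 0.7,"ty": 0,"tz": -0.2,"wx": 0,"wy": -1,"wz": 0},
  {"tx": 0.7,"ty": 0,"tz": -0.1,"wx": 0,"wy": -1,"wz": 0},
  {"tx": 0.7,"ty": 0,"tz": 0,"wx": 0,"wy": -1,"wz": 0},
  {"tx": 0.7,"ty": 0,"tz": 0,"wx": 0,"wy": -0.3,"wz": 0},
  {"tx": 0.7,"ty": 0,"tz": 0,"wx": 0,"wy": 0,"wz": 0},
  {"tx": 0.7,"ty": 0,"tz": 0,"wx": 0,"wy": 0,"wz": 0},
  {"tx": 0.7,"ty": 0,"tz": 0,"wx": 0,"wy": 0,"wz": 0},
  {"tx": 0.7,"ty": 0,"tz": 0,"wx": 0,"wy": 0,"wz": 0},
  {"tx": 0,"ty": 0,"tz": 0,"wx": 0,"wy": 0,"wz": 0},
  {"tx": 0,"ty": 0,"tz": 0,"wx": 0,"wy": 0,"wz": 0},
])

```text
t: 30.4
tool_pos: [0.414, 0.0647, 0.4308]
orientation: [-3.121, -0.143, 0.071]
wrist_force: [0.4, -0.0, 0.2]
finger_gap: 0.0854
grasp_force: 0.0
```

```bash
cat > chk.py <<'E'
from kin2 import *
def path(q,wps,n=25):
    # chain small IK steps (near-min-norm local motion)
    x0,R0=fk(q,P); mm=9
    for nm,(x,R) in wps:
        rv=Ro.from_matrix(R0.T@R).as_rotvec()
        for k in range(1,n+1):
            q,e=ik(x0+(x-x0)*k/n,R0@Ro.from_rotvec(rv*k/n).as_matrix(),q,.02)
            m=min((q-lo).min(),(hi-q).min()); mm=min(mm,m)
        print(nm,q.round(2),"err",round(e,4),"margin",round(m,2),"min",round(mm,2)); x0,R0=fk(q,P)
    return q
E
python3 - <<'E'
from chk import *
from cell import manip
s=manip.sense(); q=s["q"]; print(q.round(3),s["tool_pos"],s["orientation"],fk(q,P)[0])
t=np.radians(40); pi=np.pi
for y,sgn in((.065,-1),(.065+pi,1)):
  qq=q
  wp=[]
  if sgn>0: wp+=[("f1",pose([.6,.089,.35],.065+pi/2,0)),("f2",pose([.6,.089,.35],y,0))]
  yb=y-1.285
  wp+=[("tilt",pose([.69,.093,.25],y,sgn*t)),("grasp",pose([.628,.0925,.04],y,sgn*t)),("lift",pose([.628,.0925,.45],y,sgn*t)),("over",pose([.55,-.2,.45],y-.6,sgn*t)),("bd hi",pose([.45,-.412,.45],yb,sgn*t)),("bd",pose([.45,-.412,.04],yb,sgn*t))]
  path(qq,wp)
E
```

```text
[ 1.636 -0.438 -1.267  1.735 -0.501  1.431 -1.084] [0.41397565 0.06470603 0.43080973] [-3.12069152 -0.14250953  0.07050369] [0.41413907 0.06480341 0.43074822]
tilt [ 1.59 -0.44 -1.27  1.96 -0.67  1.07 -0.98] err 5.2093 margin 0.0 min 0.0
grasp [ 1.51 -0.44 -1.27  2.27 -0.76  0.85 -0.85] err 5.083 margin 0.0 min 0.0
lift [ 1.71 -0.44 -1.27  1.62 -0.57  1.48 -1.09] err 4.5988 margin 0.0 min 0.0
over [ 2.24 -0.44 -1.27  1.62 -0.57  1.58 -1.19] err 4.1185 margin 0.0 min 0.0
bd hi [ 2.62 -0.44 -1.27  1.65 -0.68  1.53 -1.53] err 4.0432 margin 0.0 min 0.0
bd [ 2.45 -0.44 -1.27  2.29 -0.87  0.92 -1.2 ] err 4.5369 margin 0.0 min 0.0
f1 [ 1.58 -0.44 -1.27  1.91 -0.7   1.03  0.59] err 2.2069 margin 0.0 min 0.0
f2 [ 1.58 -0.44 -1.27  1.91 -0.7   1.03  2.16] err 2.207 margin 0.0 min 0.0
tilt [ 1.59 -0.44 -1.27  1.96 -0.67  1.07  2.16] err 5.2092 margin 0.0 min 0.0
grasp [ 1.5  -0.44 -1.27  2.27 -0.76  0.85  2.29] err 5.0831 margin 0.0 min 0.0
lift [ 1.71 -0.44 -1.27  1.62 -0.57  1.48  2.05] err 4.5988 margin 0.0 min 0.0
over [ 2.24 -0.44 -1.27  1.62 -0.57  1.58  1.95] err 4.1185 margin 0.0 min 0.0
bd hi [ 2.62 -0.44 -1.27  1.65 -0.68  1.53  1.62] err 4.0432 margin 0.0 min 0.0
bd [ 2.45 -0.44 -1.27  2.29 -0.87  0.92  1.94] err 4.5369 margin 0.0 min 0.0
```

Run:
```python
from chk import *
from cell import manip
q=manip.sense()["q"]
for name,wps in dict(
 a=[("r1",pose([.35,-.3,.5],.07,0)),("r2",pose([.2,-.55,.5],.07,0)),("back",pose([.55,-.2,.5],.07,0)),("tr",pose([.6,.09,.45],.07,0))],
 b=[("r1",pose([.42,-.2,.5],.07,0)),("r2",pose([.45,-.45,.45],.07,0)),("tr",pose([.6,.09,.45],.07,0))],
 c=[("r0",pose([.42,.0,.5],-.5,0)),("r1",pose([.35,-.35,.5],-1.0,0)),("tr",pose([.6,.09,.45],-1.0,0))]).items():
    print(name); path(q,wps)
```

```text
a
r1 [ 2.58 -0.44 -1.27  1.55 -0.5   1.6  -0.24] err 0.516 margin 0.0 min 0.0
r2 [ 1.73  0.44 -1.02  1.14  0.38  1.75 -0.67] err 0.0 margin 0.25 min 0.0
back [ 0.87  0.45 -1.05  1.14  0.39  1.75 -1.56] err 0.0 margin 0.22 min 0.0
tr [ 0.36  0.49 -1.04  1.2   0.42  1.66 -2.07] err 0.0 margin 0.23 min 0.0
b
r1 [ 2.31 -0.44 -1.27  1.55 -0.51  1.59 -0.5 ] err 0.6654 margin 0.0 min 0.0
r2 [ 2.59 -0.44 -1.27  1.71 -0.68  1.18 -0.11] err 1.763 margin 0.0 min 0.0
tr [ 1.65 -0.44 -1.27  1.7  -0.65  1.23 -1.05] err 2.0855 margin 0.0 min 0.0
c
r0 [ 1.87 -0.44 -1.27  1.54 -0.46  1.66 -1.51] err 0.2976 margin 0.0 min 0.0
r1 [ 2.62 -0.44 -1.27  1.56 -0.51  1.52 -1.26] err 1.0485 margin 0.0 min 0.0
tr [ 1.65 -0.44 -1.27  1.7  -0.65  1.23 -2.12] err 1.9089 margin 0.0 min 0.0
```

```bash
cat > sim.py <<'E'
from chk import *
def jac(q):
    x,R=fk(q,P);J=np.zeros((6,7))
    for i in range(7):
        d=np.array(q,float);d[i]+=1e-5;X,M=fk(d,P);J[:3,i]=(X-x)/1e-5;J[3:,i]=Ro.from_matrix(M@R.T).as_rotvec()/1e-5
    return J
def follow(q,poses,lam=.02):
    q=np.array(q,float)
    for x,R in poses:
        for _ in range(6):
            X,M=fk(q,P);e=np.r_[x-X,Ro.from_matrix(R@M.T).as_rotvec()]
            J=jac(q);act=np.ones(7,bool)
            for _ in range(3):
                Ja=J*act;dq=Ja.T@np.linalg.solve(Ja@Ja.T+lam**2*np.eye(6),e)
                bad=((q+dq<lo)|(q+dq>hi))&act
                if not bad.any():break
                act&=~bad
            q=np.clip(q+dq,lo,hi)
    X,M=fk(q,P);return q,np.linalg.norm(x-X),Ro.from_matrix(R@M.T).magnitude()
E
python3 - <<'E'
from sim import *
from cell import manip
q=manip.sense()["q"]
for tgt in([1.4,.3,-.3,1.5,0,1.3,-1],[1.2,.4,0,1.5,0,1.2,-.1],[1.63,.2,-.6,1.6,-.2,1.4,-1.08],[1.0,.4,-.6,1.5,0,1.2,-1]):
    ps=[fk(q+(np.array(tgt)-q)*k/30,P) for k in range(1,31)]
    print(tgt,"TCPs",[ps[i][0].round(2).tolist() for i in(9,19,29)])
    r,e1,e2=follow(q,ps); print("  ->",r.round(2),round(e1,4),round(e2,3))
    r,e1,e2=follow(q,[(fk(q,P)[0]+(ps[-1][0]-fk(q,P)[0])*k/30,ps[-1][1]) for k in range(1,31)]); print("  straight",r.round(2),round(e1,4),round(e2,3))
E
```

```text
[1.4, 0.3, -0.3, 1.5, 0, 1.3, -1] TCPs [[0.4, -0.15, 0.5], [0.32, -0.37, 0.47], [0.2, -0.55, 0.37]]
  -> [ 1.75  0.39 -0.82  1.47  0.21  1.33 -1.18] 0.0 0.0
  straight [ 1.79  0.41 -0.89  1.47  0.24  1.34 -1.21] 0.0 0.0
[1.2, 0.4, 0, 1.5, 0, 1.2, -0.1] TCPs [[0.4, -0.18, 0.5], [0.32, -0.43, 0.44], [0.18, -0.61, 0.3]]
  -> [ 1.63  0.48 -0.65  1.46  0.31  1.26 -0.35] 0.0 0.0
  straight [ 1.84  0.62 -1.08  1.44  0.56  1.37 -0.55] 0.0 0.0
[1.63, 0.2, -0.6, 1.6, -0.2, 1.4, -1.08] TCPs [[0.4, -0.1, 0.48], [0.34, -0.27, 0.47], [0.25, -0.41, 0.4]]
  -> [ 1.86  0.26 -0.91  1.58 -0.11  1.39 -1.17] 0.0 0.0
  straight [ 1.76  0.23 -0.78  1.59 -0.15  1.4  -1.13] 0.0 0.0
[1.0, 0.4, -0.6, 1.5, 0, 1.2, -1] TCPs [[0.43, -0.06, 0.49], [0.48, -0.2, 0.46], [0.53, -0.32, 0.34]]
  -> [ 1.25  0.53 -1.04  1.48  0.26  1.24 -1.21] 0.0 0.0
  straight [ 1.03  0.41 -0.64  1.5   0.02  1.2  -1.02] 0.0 0.0
```

Moving right and rearwards frees the redundant elbow, and the path goes above the reader. Doing that.

play_rows([
  {"tx": -0.2,"ty": 1,"tz": -0.5,"wx": 0,"wy": -0.2,"wz": 0},
  {"tx": -0.2,"ty": 1,"tz": -0.5,"wx": 0,"wy": -0.2,"wz": 0},
  {"tx": -0.2,"ty": 1,"tz": -0.5,"wx": 0,"wy": -0.2,"wz": 0},
  {"tx": -0.2,"ty": 1,"tz": -0.5,"wx": 0,"wy": -0.2,"wz": 0},
  {"tx": -0.2,"ty": 1,"tz": -0.5,"wx": 0,"wy": -0.2,"wz": 0},
  {"tx": -0.2,"ty": 1,"tz": -0.5,"wx": 0,"wy": -0.2,"wz": 0},
  {"tx": -0.2,"ty": 1,"tz": -0.2,"wx": 0,"wy": -0.2,"wz": 0},
  {"tx": -0.2,"ty": 1,"tz": 0,"wx": 0,"wy": -0.2,"wz": 0},
  {"tx": -0.4,"ty": 1,"tz": 0,"wx": 0,"wy": -0.2,"wz": 0},
  {"tx": -0.4,"ty": 1,"tz": 0,"wx": 0,"wy": -0.2,"wz": 0},
  {"tx": -0.4,"ty": 1,"tz": 0,"wx": 0,"wy": 0,"wz": 0},
  {"tx": -0.4,"ty": 1,"tz": 0,"wx": 0,"wy": 0,"wz": 0},
  {"tx": -0.4,"ty": 1,"tz": 0,"wx": 0,"wy": 0,"wz": 0},
  {"tx": -0.4,"ty": 1,"tz": 0,"wx": 0,"wy": 0,"wz": 0},
  {"tx": -0.4,"ty": 1,"tz": 0,"wx": 0,"wy": 0,"wz": 0},
  {"tx": -0.4,"ty": 1,"tz": 0,"wx": 0,"wy": 0,"wz": 0},
  {"tx": -0.5,"ty": 1,"tz": 0,"wx": 0,"wy": 0,"wz": 0},
  {"tx": -0.5,"ty": 1,"tz": 0,"wx": 0,"wy": 0,"wz": 0},
  {"tx": -0.5,"ty": 1,"tz": 0,"wx": 0,"wy": 0,"wz": 0},
  {"tx": -0.5,"ty": 1,"tz": 0,"wx": 0,"wy": 0,"wz": 0},
])

```text
t: 32.9
tool_pos: [0.2475, -0.2993, 0.4901]
orientation: [3.113, -0.051, 0.072]
wrist_force: [0.6, -0.8, 0.0]
finger_gap: 0.0852
grasp_force: 0.0
```

Run:
```python
from sim import *
from cell import manip
s=manip.sense();q=s["q"];print(s["t"],q.round(3),s["tool_pos"],s["orientation"])
for tgt in((.2,-.55,.4),(.35,-.4,.4),(.15,-.45,.4)):
    x=fk(q,P)[0];R=pose(tgt,.07,0)[1]; print(tgt,follow(q,[(x+(np.array(tgt)-x)*k/25,R) for k in range(1,26)]))
```

```text
32.9 [ 2.615 -0.35  -1.266  1.593 -0.38   1.616 -0.164] [ 0.24745612 -0.29934414  0.49008975] [ 3.11276178 -0.05080968  0.07231911]
(0.2, -0.55, 0.4) (array([ 1.85455349,  0.52611496, -1.19376971,  1.3593912 ,  0.48578918,
        1.57148884, -0.7870185 ]), np.float64(6.78622404803935e-15), 2.5425758636089352e-15)
(0.35, -0.4, 0.4) (array([ 2.61503426, -0.43775743, -1.26643058,  1.72548264, -0.43927169,
        1.512891  , -0.11543012]), np.float64(0.14769191054589773), 0.04948396701295356)
(0.15, -0.45, 0.4) (array([ 2.12116079,  0.2975277 , -1.24596627,  1.60444635,  0.28384311,
        1.44479   , -0.6481557 ]), np.float64(1.8059004251072476e-07), 7.17638284362959e-08)
```

play_rows([
  {"tx": -0.2,"ty": 1,"tz": 0.2,"wx": 0,"wy": 0,"wz": 0},
  {"tx": -0.2,"ty": 1,"tz": 0.2,"wx": 0,"wy": 0,"wz": 0},
  {"tx": -0.2,"ty": 1,"tz": 0.2,"wx": 0,"wy": 0,"wz": 0},
  {"tx": -0.2,"ty": 1,"tz": 0.2,"wx": 0,"wy": 0,"wz": 0},
  {"tx": -0.2,"ty": 1,"tz": 0.2,"wx": 0,"wy": 0,"wz": 0},
  {"tx": -0.2,"ty": 1,"tz": 0.2,"wx": 0,"wy": 0,"wz": 0},
  {"tx": -0.2,"ty": 1,"tz": 0.4,"wx": 0,"wy": 0,"wz": 0},
  {"tx": -0.2,"ty": 1,"tz": 0.4,"wx": 0,"wy": 0,"wz": 0},
  {"tx": -0.2,"ty": 1,"tz": 0.4,"wx": 0,"wy": 0,"wz": 0},
  {"tx": -0.2,"ty": 1,"tz": 0.4,"wx": 0,"wy": 0,"wz": 0},
  {"tx": -0.2,"ty": 1,"tz": 0.4,"wx": 0,"wy": 0,"wz": 0},
  {"tx": -0.2,"ty": 1,"tz": 0.4,"wx": 0,"wy": 0,"wz": 0},
  {"tx": 0,"ty": 0,"tz": 0,"wx": 0,"wy": 0,"wz": 0},
])

```text
t: 34.52
tool_pos: [0.1942, -0.4918, 0.4358]
orientation: [3.072, -0.072, 0.072]
wrist_force: [0.9, -0.1, 0.2]
finger_gap: 0.0854
grasp_force: 0.0
```

Run:
```python
from sim import *
from cell import manip
s=manip.sense();q=s["q"];print(s["t"],q.round(3),s["tool_pos"],s["orientation"])
def run(q,*w):
    for n,(x,R) in w:
        x0,R0=fk(q,P);rv=Ro.from_matrix(R0.T@R).as_rotvec()
        q,a,b=follow(q,[(x0+(x-x0)*k/25,R0@Ro.from_rotvec(rv*k/25).as_matrix()) for k in range(1,26)]); print(n,q.round(2),round(a,3),round(b,3))
    return q
run(q,("far",pose([.55,-.55,.45],.07,0)),("tr",pose([.62,.09,.45],.07,0)))
run(q,("yaw",pose([.2,-.6,.4],-1.2,0)),("tr",pose([.62,.09,.45],-1.2,0)))
run(q,("yaw",pose([.2,-.6,.4],1.5,0)),("tr",pose([.62,.09,.45],1.5,0)))
run(q,("y",pose([.15,-.75,.4],.07,0)),("y",pose([.55,-.55,.45],.07,0)),("tr",pose([.65,.09,.45],.07,0)))
```

```text
34.525 [ 2.006  0.313 -1.172  1.487  0.274  1.432 -0.661] [ 0.19424959 -0.49182015  0.43575862] [ 3.07156811 -0.07193949  0.07186421]
far [ 0.96  0.8  -0.9   0.59  0.64  1.91 -1.02] 0.0 0.0
tr [ 0.33  0.53 -1.03  1.15  0.45  1.69 -2.07] 0.0 0.0
yaw [ 1.63  0.48 -0.77  1.25  0.33  1.54 -1.87] 0.0 0.0
tr [-0.72  0.42  0.81  1.25 -0.3   1.59 -2.74] 0.0 0.0
yaw [ 1.82  0.65 -1.27  1.23  0.62  1.66  0.62] 0.0 0.0
tr [ 0.36  0.55 -1.1   1.15  0.49  1.71 -0.67] 0.0 0.0
y [ 1.64  0.77 -0.93  0.8   0.61  1.77 -0.49] 0.0 0.0
y [ 0.96  0.79 -0.88  0.59  0.62  1.91 -1.01] 0.0 0.0
tr [ 0.28  0.57 -0.98  1.06  0.47  1.72 -2.05] 0.0 0.0
```

```bash
cat >> sim.py <<'E'
def run(q,*w,n=25):
    for nm,(x,R) in w:
        x0,R0=fk(q,P);x=np.array(x);rv=Ro.from_matrix(R0.T@R).as_rotvec()
        q,a,b=follow(q,[(x0+(x-x0)*k/n,R0@Ro.from_rotvec(rv*k/n).as_matrix()) for k in range(1,n+1)])
        print(nm,q.round(2),"err",round(a,3),round(b,3),"mg",round(min((q-lo).min(),(hi-q).min()),2))
    return q
E
python3 - <<'E'
from sim import *
from cell import manip
q0=manip.sense()["q"];pi=np.pi
for th in(40,35):
 t=np.radians(th)
 for flip in(0,1):
  y=.063+pi*flip; s=1 if flip else -1
  w=[("v",pose([.3,-.5,.45],.07,0))]
  if flip: w+=[("m1",pose([.45,-.3,.45],.07+1.5,0))]
  w+=[("tr",pose([.65,.09,.42],y,0))]
  w+=[("tilt",pose([.70,.095,.25],y,s*t)),("grasp",pose([.628,.0925,.04],y,s*t)),("lift",pose([.628,.0925,.45],y,s*t))]
  print(th,flip); q=run(q0,*w)
  for d in(-1.28,-.9):
    run(q,("over",pose([.55,-.2,.45],y+d/2,s*t)),("bdhi",pose([.45,-.412,.4],y+d,s*t)),("bd",pose([.45,-.412,.04],y+d,s*t)))
E
```

```text
40 0
v [ 1.6   0.46 -1.08  1.26  0.4   1.65 -0.9 ] err 0.0 0.0 mg 0.19
tr [ 0.31  0.59 -1.02  1.13  0.5   1.66 -2.08] err 0.0 0.0 mg 0.25
tilt [-0.04  0.9  -0.35  0.56  0.09  2.   -1.86] err 0.107 0.398 mg 0.0
grasp [-0.04  1.11 -0.34  1.02  0.15  1.73 -1.85] err 0.0 0.0 mg 0.27
lift [ 0.07  0.7  -0.56  1.13  0.09  1.99 -1.99] err 0.141 0.056 mg 0.01
over [ 0.21  0.6   0.23  1.21 -0.24  2.   -1.73] err 0.103 0.04 mg 0.0
bdhi [ 1.27  0.72 -0.94  0.83  0.05  2.   -2.41] err 0.082 0.322 mg 0.0
bd [ 1.15  1.15 -0.79  1.16  0.29  1.62 -2.33] err 0.0 0.0 mg 0.38
over [ 0.05  0.62  0.44  1.23 -0.19  2.   -1.48] err 0.11 0.042 mg 0.0
bdhi [ 1.08  0.54 -0.62  0.83  0.01  2.   -1.96] err 0.136 0.526 mg 0.0
bd [ 0.92  1.1  -0.49  1.11  0.24  1.69 -1.94] err 0.0 0.0 mg 0.31
40 1
v [ 1.6   0.46 -1.08  1.26  0.4   1.65 -0.9 ] err 0.0 0.0 mg 0.19
m1 [ 1.31  0.44 -1.27  1.36  0.42  1.64  0.1 ] err 0.0 0.0 mg 0.0
tr [ 0.38  0.68 -1.27  1.12  0.66  1.74  0.95] err 0.0 0.0 mg 0.0
tilt [-0.04  0.9  -0.35  0.56  0.09  2.    1.28] err 0.107 0.397 mg 0.0
grasp [-0.04  1.11 -0.34  1.02  0.15  1.73  1.29] er
[... 1420 characters left out ...]
tr [ 0.38  0.68 -1.27  1.12  0.66  1.74  0.95] err 0.0 0.0 mg 0.0
tilt [-0.16  0.96 -0.05  0.77 -0.05  2.    1.42] err 0.021 0.024 mg 0.0
grasp [-0.16  1.02 -0.07  1.13 -0.03  1.59  1.43] err 0.0 0.0 mg 0.41
lift [-0.16  0.26 -0.23  0.84 -0.12  1.99  1.07] err 0.257 0.638 mg 0.01
over [ 0.2   0.32  0.61  1.1  -0.56  2.    1.49] err 0.145 0.557 mg 0.0
bdhi [ 0.9   0.67 -0.24  0.98 -0.18  2.    0.99] err 0.019 0.028 mg 0.0
bd [ 0.9   0.97 -0.23  1.27 -0.09  1.46  1.11] err 0.0 0.0 mg 0.54
over [-0.1   0.19  1.06  1.07 -0.61  2.    1.8 ] err 0.25 0.821 mg 0.0
bdhi [ 0.37  0.55  0.76  1.05 -0.46  2.    1.65] err 0.073 0.328 mg 0.0
bd [ 0.4   1.06  0.62  1.27 -0.48  1.6   1.8 ] err 0.0 0.0 mg 0.4
```

Run:
```python
from sim import *
from kin import D
from cell import manip
pi=np.pi
# validate emulator on the real past path
run(D[4][0],("up",pose([.572,-.393,.389],.065,0)),("a",pose([.53,-.2,.4],.065,0)),("tilt",pose([.4992,.0823,.3992],.064,.908)))
print("real",np.round(D[5][0],2))
q0=manip.sense()["q"]
for th,yd in((35,-1.2),(30,-1.2),(30,-.9)):
  t=-np.radians(th);y=.063;print(th,yd)
  q=run(q0,("v",pose([.3,-.5,.45],.07,0)),("tr",pose([.66,.093,.40],y,0)),("dn",pose([.69,.093,.15],y,0)),("tilt",pose([.69,.095,.13],y,t)),("grasp",pose([.63,.0925,.044],y,t)),("lift",pose([.60,.09,.15],y,t)),("in",pose([.43,.07,.38],y,t)),("m",pose([.42,-.15,.385],y-.5,t)),("bdhi",pose([.33,-.36,.385],y+yd,t)),("bdlo",pose([.36,-.38,.15],y+yd,t)),("bd",pose([.45,-.412,.042],y+yd,t)))
```

```text
up [ 0.71  0.52 -0.33  1.12  0.16  1.53 -1.1 ] err 0.0 0.0 mg 0.47
a [ 0.57  0.29 -0.41  1.44  0.11  1.44 -1.35] err 0.0 0.0 mg 0.56
tilt [ 0.58 -0.29 -0.77  2.27 -0.25  0.19 -1.55] err 0.0 0.0 mg 0.07
real [ 0.61 -0.3  -0.79  2.27 -0.33  0.19 -1.46]
35 -1.2
v [ 1.6   0.46 -1.08  1.26  0.4   1.65 -0.9 ] err 0.0 0.0 mg 0.19
tr [ 0.3   0.61 -1.01  1.14  0.51  1.63 -2.09] err 0.0 0.0 mg 0.26
dn [ 0.3   0.82 -0.92  1.44  0.67  1.22 -2.21] err 0.0 0.0 mg 0.35
tilt [ 0.07  1.16 -0.82  0.78  0.5   1.97 -2.01] err 0.0 0.0 mg 0.03
grasp [ 0.15  1.16 -0.83  1.08  0.5   1.73 -2.1 ] err 0.0 0.0 mg 0.27
lift [ 0.19  1.02 -0.88  1.14  0.43  1.81 -2.13] err 0.0 0.0 mg 0.19
in [ 0.39  0.61 -1.04  1.39  0.18  1.95 -2.18] err 0.0 0.0 mg 0.05
m [ 0.83  0.57 -0.91  1.36  0.14  1.95 -2.11] err 0.0 0.0 mg 0.05
bdhi [ 1.24  0.58 -0.71  1.26  0.03  1.94 -2.18] err 0.0 0.0 mg 0.06
bdlo [ 1.2   0.82 -0.65  1.45  0.16  1.55 -2.17] err 0.0 0.0 mg 0.45
bd [ 1.06  1.05 -0.6   1.23  0.21  1.52 -2.19] err 0.0 0.0 mg 0.48
30 -1.2
v [ 1.6   0.46 -1.08  1.26  0.4   1.65 -0.9 ] err 0.0 0.0 mg 0.19
tr [ 0.3   0.61 -1.01
[... 712 characters left out ...]
 err 0.0 0.0 mg 0.19
tr [ 0.3   0.61 -1.01  1.14  0.51  1.63 -2.09] err 0.0 0.0 mg 0.26
dn [ 0.3   0.82 -0.92  1.44  0.67  1.22 -2.21] err 0.0 0.0 mg 0.35
tilt [ 0.11  1.11 -0.84  0.88  0.51  1.86 -2.04] err 0.0 0.0 mg 0.14
grasp [ 0.18  1.12 -0.85  1.17  0.53  1.63 -2.12] err 0.0 0.0 mg 0.37
lift [ 0.22  0.97 -0.9   1.22  0.46  1.72 -2.14] err 0.0 0.0 mg 0.28
in [ 0.43  0.56 -1.06  1.43  0.2   1.88 -2.16] err 0.0 0.0 mg 0.12
m [ 0.86  0.52 -0.93  1.4   0.16  1.88 -2.09] err 0.0 0.0 mg 0.12
bdhi [ 1.21  0.56 -0.79  1.29  0.19  1.93 -1.98] err 0.0 0.0 mg 0.07
bdlo [ 1.16  0.8  -0.73  1.48  0.32  1.54 -2.03] err 0.0 0.0 mg 0.46
bd [ 1.02  1.03 -0.67  1.27  0.38  1.52 -2.05] err 0.0 0.0 mg 0.48
```

The emulator reproduces the real arm. A 32° backward tilt, with the gripper coming from behind, is feasible all the way if the carry stays at small radius. I'll add a helper that gives the moves in tool units.

```bash
cat > mv.py <<'E'
from sim import *
from cell import manip
import sys
def to(x,yaw,th=0,s=None,R0=None,x0=None):
    "tool-frame totals (units) from the present pose: translate first (present axes), rotation about TCP"
    if x0 is None: s=manip.sense();x0=np.array(s["tool_pos"]);R0=Ro.from_euler('xyz',s["orientation"]).as_matrix()
    R=pose(x,yaw,np.radians(th))[1]
    print("T",(R0.T@(np.array(x)-x0)/.02).round(2),"W",(np.degrees(Ro.from_matrix(R0.T@R).as_rotvec())/4).round(2),"T after turn",(R.T@(np.array(x)-x0)/.02).round(2))
    return np.array(x),R
def rows(x,yaw,th,n,x0=None,R0=None):
    if x0 is None: s=manip.sense();x0=np.array(s["tool_pos"]);R0=Ro.from_euler('xyz',s["orientation"]).as_matrix()
    R=pose(x,yaw,np.radians(th))[1];rv=Ro.from_matrix(R0.T@R).as_rotvec()/n;d=(np.array(x)-x0)/n
    for k in range(n):
        Rk=R0@Ro.from_rotvec(rv*k).as_matrix();print((Rk.T@d/.02).round(2),(np.degrees(rv)/4).round(2))
    return np.array(x),R
E
python3 - <<'E'
from mv import *
a=to([.194,-.492,.45],.063);b=to([.66,.093,.42],.063,x0=a[0],R0=a[1])
E
```

```text
T [ 0.04  0.06 -0.71] W [ 1.   -1.03  0.09] T after turn [-0.01  0.01 -0.71]
T [ 25.1  -27.73   1.5 ] W [0. 0. 0.] T after turn [ 25.1  -27.73   1.5 ]
```

play_rows([
  {"tx": 0,"ty": 0,"tz": -0.7,"wx": 1,"wy": -1,"wz": 0},
  {"tx": 0.9,"ty": -0.99,"tz": 0,"wx": 0,"wy": 0,"wz": 0},
  {"tx": 0.9,"ty": -0.99,"tz": 0,"wx": 0,"wy": 0,"wz": 0},
  {"tx": 0.9,"ty": -0.99,"tz": 0,"wx": 0,"wy": 0,"wz": 0},
  {"tx": 0.9,"ty": -0.99,"tz": 0,"wx": 0,"wy": 0,"wz": 0},
  {"tx": 0.9,"ty": -0.99,"tz": 0,"wx": 0,"wy": 0,"wz": 0},
  {"tx": 0.9,"ty": -0.99,"tz": 0,"wx": 0,"wy": 0,"wz": 0},
  {"tx": 0.9,"ty": -0.99,"tz": 0,"wx": 0,"wy": 0,"wz": 0},
  {"tx": 0.9,"ty": -0.99,"tz": 0,"wx": 0,"wy": 0,"wz": 0},
  {"tx": 0.9,"ty": -0.99,"tz": 0,"wx": 0,"wy": 0,"wz": 0},
  {"tx": 0.9,"ty": -0.99,"tz": 0,"wx": 0,"wy": 0,"wz": 0},
  {"tx": 0.9,"ty": -0.99,"tz": 0,"wx": 0,"wy": 0,"wz": 0},
  {"tx": 0.9,"ty": -0.99,"tz": 0,"wx": 0,"wy": 0,"wz": 0},
  {"tx": 0.9,"ty": -0.99,"tz": 0,"wx": 0,"wy": 0,"wz": 0},
  {"tx": 0.9,"ty": -0.99,"tz": 0,"wx": 0,"wy": 0,"wz": 0},
  {"tx": 0.9,"ty": -0.99,"tz": 0,"wx": 0,"wy": 0,"wz": 0},
  {"tx": 0.9,"ty": -0.99,"tz": 0,"wx": 0,"wy": 0,"wz": 0},
  {"tx": 0.9,"ty": -0.99,"tz": 0,"wx": 0,"wy": 0,"wz": 0},
  {"tx": 0.9,"ty": -0.99,"tz": 0,"wx": 0,"wy": 0,"wz": 0},
  {"tx": 0.9,"ty": -0.99,"tz": 0,"wx": 0,"wy": 0,"wz": 0},
])

```text
t: 37.02
tool_pos: [0.5088, -0.0884, 0.4508]
orientation: [3.139, -0.002, 0.071]
wrist_force: [0.6, 1.0, 0.0]
finger_gap: 0.0853
grasp_force: 0.0
```

play_rows([
  {"tx": 0.9,"ty": -0.99,"tz": 0.2,"wx": 0,"wy": 0,"wz": 0},
  {"tx": 0.9,"ty": -0.99,"tz": 0.2,"wx": 0,"wy": 0,"wz": 0},
  {"tx": 0.9,"ty": -0.99,"tz": 0.2,"wx": 0,"wy": 0,"wz": 0},
  {"tx": 0.9,"ty": -0.99,"tz": 0.2,"wx": 0,"wy": 0,"wz": 0},
  {"tx": 0.9,"ty": -0.99,"tz": 0.2,"wx": 0,"wy": 0,"wz": 0},
  {"tx": 0.9,"ty": -0.99,"tz": 0.2,"wx": 0,"wy": 0,"wz": 0},
  {"tx": 0.9,"ty": -0.99,"tz": 0.3,"wx": 0,"wy": 0,"wz": 0},
  {"tx": 0.9,"ty": -0.99,"tz": 0.3,"wx": 0,"wy": 0,"wz": 0},
  {"tx": 0.9,"ty": -0.99,"tz": 0.3,"wx": 0,"wy": 0,"wz": 0},
  {"tx": 0,"ty": 0,"tz": 0,"wx": 0,"wy": 0,"wz": 0},
])

```text
t: 38.28
tool_pos: [0.6572, 0.1017, 0.4077]
orientation: [3.14, -0.0, 0.074]
wrist_force: [-0.4, -0.0, 0.5]
finger_gap: 0.0855
grasp_force: 0.0
```

Run:
```python
from mv import *
print(manip.sense()["q"].round(2))
G=np.array([.632,.0927,.05]);R=pose(G,.063,np.radians(-32))[1];pre=G-.1*R[:,2];print(pre)
a=to([pre[0],pre[1],.14],.063);print("tilt at pre");b=to(pre,.063,-32,x0=a[0],R0=a[1])
run(manip.sense()["q"],("d",a),("t",b),("g",(G,R)))
```

```text
[ 0.29  0.61 -1.03  1.13  0.52  1.65 -2.1 ]
[0.6848868  0.09603628 0.13480481]
T [ 1.36  0.37 13.39] W [ 0.02 -0.    0.15] T after turn [ 1.36  0.37 13.39]
tilt at pre
T [ 0.   -0.    0.26] W [ 0. -8. -0.] T after turn [ 0.14 -0.    0.22]
d [ 0.3   0.83 -0.93  1.46  0.69  1.2  -2.23] err 0.0 0.0 mg 0.34
t [ 0.1   1.12 -0.85  0.86  0.51  1.9  -2.04] err 0.0 0.0 mg 0.1
g [ 0.17  1.14 -0.86  1.12  0.53  1.69 -2.11] err 0.0 0.0 mg 0.31
```

play_rows([
  {"tx": 0.1,"ty": 0.03,"tz": 1,"wx": 0,"wy": 0,"wz": 0.15},
  {"tx": 0.1,"ty": 0.03,"tz": 1,"wx": 0,"wy": 0,"wz": 0},
  {"tx": 0.1,"ty": 0.03,"tz": 1,"wx": 0,"wy": 0,"wz": 0},
  {"tx": 0.1,"ty": 0.03,"tz": 1,"wx": 0,"wy": 0,"wz": 0},
  {"tx": 0.1,"ty": 0.03,"tz": 1,"wx": 0,"wy": 0,"wz": 0},
  {"tx": 0.1,"ty": 0.03,"tz": 1,"wx": 0,"wy": 0,"wz": 0},
  {"tx": 0.1,"ty": 0.03,"tz": 1,"wx": 0,"wy": 0,"wz": 0},
  {"tx": 0.1,"ty": 0.03,"tz": 1,"wx": 0,"wy": 0,"wz": 0},
  {"tx": 0.1,"ty": 0.03,"tz": 1,"wx": 0,"wy": 0,"wz": 0},
  {"tx": 0.1,"ty": 0.03,"tz": 1,"wx": 0,"wy": 0,"wz": 0},
  {"tx": 0.1,"ty": 0.03,"tz": 1,"wx": 0,"wy": 0,"wz": 0},
  {"tx": 0.1,"ty": 0.02,"tz": 1,"wx": 0,"wy": 0,"wz": 0},
  {"tx": 0.1,"ty": 0.02,"tz": 1,"wx": 0,"wy": 0,"wz": 0},
  {"tx": 0,"ty": 0,"tz": 0.4,"wx": 0,"wy": 0,"wz": 0},
  {"tx": 0,"ty": 0,"tz": 0,"wx": 0,"wy": 0,"wz": 0},
])

```text
t: 40.15
tool_pos: [0.6843, 0.0926, 0.14]
orientation: [3.139, -0.0, 0.06]
wrist_force: [-1.0, 0.5, 0.5]
finger_gap: 0.0854
grasp_force: 0.0
```

play_rows([
  {"tx": 0,"ty": 0,"tz": 0,"wx": 0,"wy": -1,"wz": 0},
  {"tx": 0,"ty": 0,"tz": 0,"wx": 0,"wy": -1,"wz": 0},
  {"tx": 0,"ty": 0,"tz": 0,"wx": 0,"wy": -1,"wz": 0},
  {"tx": 0,"ty": 0,"tz": 0,"wx": 0,"wy": -1,"wz": 0},
  {"tx": 0,"ty": 0,"tz": 0,"wx": 0,"wy": -1,"wz": 0},
  {"tx": 0,"ty": 0,"tz": 0,"wx": 0,"wy": -1,"wz": 0},
  {"tx": 0,"ty": 0,"tz": 0,"wx": 0,"wy": -1,"wz": 0},
  {"tx": 0,"ty": 0,"tz": 0,"wx": 0,"wy": -1,"wz": 0},
  {"tx": 0,"ty": 0,"tz": 0,"wx": 0,"wy": 0,"wz": 0},
  {"tx": 0,"ty": 0,"tz": 0,"wx": 0,"wy": 0,"wz": 0},
])

```text
t: 41.4
tool_pos: [0.6847, 0.0929, 0.1411]
orientation: [3.14, 0.555, 0.059]
wrist_force: [-1.4, 0.1, -0.2]
finger_gap: 0.0855
grasp_force: 0.0
```

Run:
```python
from mv import *
from h import cam,proj,cv2
print(manip.sense()["q"].round(2)); to([.632,.0927,.05],.063,-32)
c=cam("wrist","pics/w9.png"); d=cam("scene","pics/s4.png")
a=cv2.resize(cv2.imread('pics/w9.png'),(448,336)); b=cv2.resize(cv2.imread('pics/s4.png')[140:290,130:300],(348,336),interpolation=cv2.INTER_CUBIC)
ex=np.array([.998,.063]);ey=np.array([-.063,.998]);C=np.array([.597,.0905])
for z in(.006,.058):
    for i,j in((1,-1),(1,1),(-1,-1),(-1,1)):
        p=(proj(c,[[*(C+i*.0425*ex+j*.03*ey),z]])[0]*.875).astype(int); cv2.circle(a,tuple(map(int,p)),2,(255,255,0),-1)
cv2.imwrite('pics/w9b.png',np.hstack([a,b]))
```

```text
[ 0.11  1.12 -0.85  0.86  0.51  1.91 -2.04]
T [ 0.17 -0.15  5.26] W [ 0.   -0.05 -0.05] T after turn [ 0.18 -0.15  5.26]
```

View pics/w9b.png

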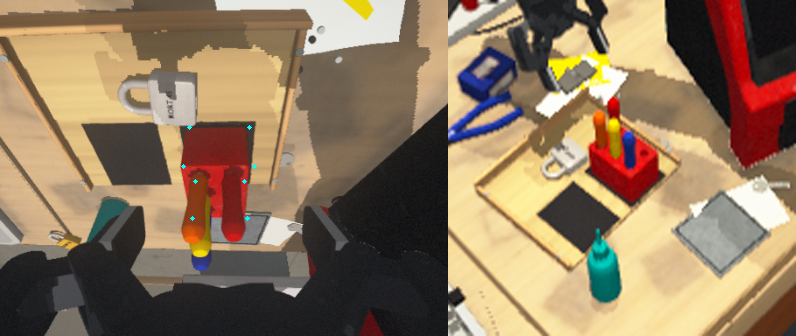

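The block's back face is where predicted in x, but about 3 mm further left (+y). I'll correct for that and slide in along the tool axis.

play_rows([
  {"tx": 0.17,"ty": -0.3,"tz": 0.5,"wx": 0,"wy": 0,"wz": 0},
  {"tx": 0,"ty": 0,"tz": 0.8,"wx": 0,"wy": 0,"wz": 0},
  {"tx": 0,"ty": 0,"tz": 0.8,"wx": 0,"wy": 0,"wz": 0},
  {"tx": 0,"ty": 0,"tz": 0.8,"wx": 0,"wy": 0,"wz": 0},
  {"tx": 0,"ty": 0,"tz": 0.6,"wx": 0,"wy": 0,"wz": 0},
  {"tx": 0,"ty": 0,"tz": 0.6,"wx": 0,"wy": 0,"wz": 0},
  {"tx": 0,"ty": 0,"tz": 0.5,"wx": 0,"wy": 0,"wz": 0},
  {"tx": 0,"ty": 0,"tz": 0.4,"wx": 0,"wy": 0,"wz": 0},
  {"tx": 0,"ty": 0,"tz": 0.26,"wx": 0,"wy": 0,"wz": 0},
  {"tx": 0,"ty": 0,"tz": 0,"wx": 0,"wy": 0,"wz": 0},
  {"tx": 0,"ty": 0,"tz": 0,"wx": 0,"wy": 0,"wz": 0},
])

```text
t: 42.88
tool_pos: [0.6317, 0.0953, 0.0497]
orientation: [3.139, 0.557, 0.059]
wrist_force: [0.1, 0.3, 0.4]
finger_gap: 0.0851
grasp_force: 0.0
```

Run:
```python
from mv import *
from h import cam,proj,cv2
to([.632,.0957,.05],.063,-32)
c=cam("wrist","pics/w10.png"); d=cam("scene","pics/s5.png")
a=cv2.resize(cv2.imread('pics/w10.png'),(448,336)); b=cv2.resize(cv2.imread('pics/s5.png')[140:290,130:300],(348,336),interpolation=cv2.INTER_CUBIC)
cv2.imwrite('pics/w10b.png',np.hstack([a,b]))
```

```text
T [ 0.   -0.02 -0.02] W [ 0.   -0.03 -0.05] T after turn [ 0.   -0.02 -0.02]
```

View pics/w10b.png

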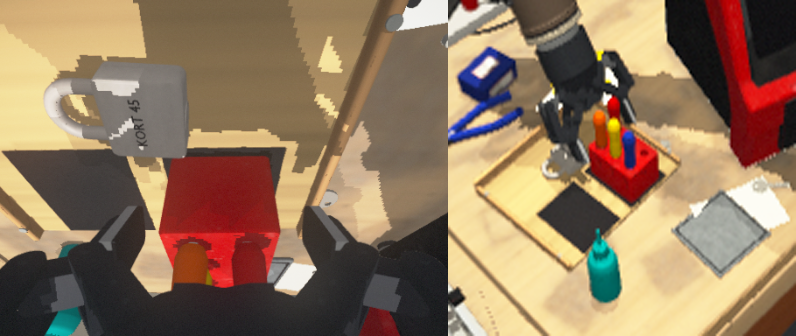

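The fingers straddle the block with no contact. 12 pictures viewed so far. Closing.

play_rows([
  {"tx": 0,"ty": 0,"tz": 0,"wx": 0,"wy": 0,"wz": 0},
  {"tx": 0,"ty": 0,"tz": 0,"wx": 0,"wy": 0,"wz": 0},
  {"tx": 0,"ty": 0,"tz": 0,"wx": 0,"wy": 0,"wz": 0},
  {"tx": 0,"ty": 0,"tz": 0,"wx": 0,"wy": 0,"wz": 0},
  {"tx": 0,"ty": 0,"tz": 0,"wx": 0,"wy": 0,"wz": 0},
], gripper=1, newtons=90)

```text
t: 43.6
tool_pos: [0.6322, 0.0955, 0.0502]
orientation: [3.14, 0.555, 0.059]
wrist_force: [4.7, 0.8, 5.0]
finger_gap: 0.0582
grasp_force: 98.0
```

play_rows([
  {"tx": 0.05,"ty": 0,"tz": -0.08,"wx": 0,"wy": 0,"wz": 0},
  {"tx": -0.1,"ty": 0,"tz": -0.17,"wx": 0,"wy": 0,"wz": 0},
  {"tx": -0.1,"ty": 0,"tz": -0.17,"wx": 0,"wy": 0,"wz": 0},
  {"tx": -0.1,"ty": 0,"tz": -0.17,"wx": 0,"wy": 0,"wz": 0},
  {"tx": 0,"ty": 0,"tz": 0,"wx": 0,"wy": 0,"wz": 0},
  {"tx": 0,"ty": 0,"tz": 0,"wx": 0,"wy": 0,"wz": 0},
])

```text
t: 44.35
tool_pos: [0.6334, 0.0953, 0.062]
orientation: [3.139, 0.557, 0.059]
wrist_force: [0.3, 0.0, -4.5]
finger_gap: 0.0582
grasp_force: 96.8
```

Run:
```python
from mv import *
from h import cam
import pickle,cv2
s=manip.sense();print(s["ft_torque"],s["wrist_force"])
c=cam("wrist","pics/w11.png")
def red(im): 
    im=im.astype(int); return ((im[...,0]>90)&(im[...,1]<.35*im[...,0])&(im[...,2]<.35*im[...,0])).astype(np.uint8)
for k in("w10","w11"):
    m=red(pickle.load(open(f"pics/{k}.pkl","rb"))["image"]); n,l,st,ce=cv2.connectedComponentsWithStats(m);i=1+st[1:,4].argmax();print(st[i],ce[i].round(1))
```

```text
[ 0.06566641 -1.10058021 -0.02230948] [ 0.30480742  0.01859138 -4.4775625 ]
[  182   178   138   151 15944] [254.6 246. ]
[  187   179   137   150 15901] [258.4 246. ]
```

The block is lifted (full weight 4.5 N) with no slip in the picture. Simulating the carry.

Run:
```python
from mv import *
q=manip.sense()["q"];t=-np.radians(32);y=.059
L=[("l1",[.62,.094,.16],y,-32),("in",[.43,.075,.39],y,-32),("m",[.42,-.15,.39],y-.5,-32),("bdhi",[.35,-.34,.39],y-1.2,-32),("bdlo",[.37,-.385,.15],y-1.2,-32),("bd",[.452,-.412,.06],y-1.2,-32)]
run(q,*[(n,pose(x,w,np.radians(a))) for n,x,w,a in L])
s=manip.sense();x0=np.array(s["tool_pos"]);R0=Ro.from_euler('xyz',s["orientation"]).as_matrix()
for (n,x,w,a),k in zip(L,(6,15,12,11,13,6)):
    print(n,k); x0,R0=rows(x,w,a,k,x0,R0)
```

```text
l1 [ 0.18  1.01 -0.89  1.1   0.46  1.81 -2.12] err 0.0 0.0 mg 0.19
in [ 0.41  0.58 -1.06  1.39  0.19  1.92 -2.19] err 0.0 0.0 mg 0.08
m [ 0.85  0.55 -0.93  1.37  0.16  1.92 -2.11] err 0.0 0.0 mg 0.08
bdhi [ 1.22  0.55 -0.73  1.29  0.03  1.89 -2.23] err 0.0 0.0 mg 0.11
bdlo [ 1.2   0.81 -0.67  1.45  0.18  1.51 -2.19] err 0.0 0.0 mg 0.49
bd [ 1.07  1.   -0.62  1.27  0.22  1.49 -2.22] err 0.0 0.0 mg 0.51
l1 6
[-0.53  0.01 -0.63] [ 0.01 -0.   -0.  ]
[-0.53  0.01 -0.63] [ 0.01 -0.   -0.  ]
[-0.53  0.01 -0.63] [ 0.01 -0.   -0.  ]
[-0.53  0.   -0.63] [ 0.01 -0.   -0.  ]
[-0.53  0.   -0.63] [ 0.01 -0.   -0.  ]
[-0.53  0.   -0.63] [ 0.01 -0.   -0.  ]
in 15
[-0.95  0.03 -0.31] [0. 0. 0.]
[-0.95  0.03 -0.31] [0. 0. 0.]
[-0.95  0.03 -0.31] [0. 0. 0.]
[-0.95  0.03 -0.31] [0. 0. 0.]
[-0.95  0.03 -0.31] [0. 0. 0.]
[-0.95  0.03 -0.31] [0. 0. 0.]
[-0.95  0.03 -0.31] [0. 0. 0.]
[-0.95  0.03 -0.31] [0. 0. 0.]
[-0.95  0.03 -0.31] [0. 0. 0.]
[-0.95  0.03 -0.31] [0. 0. 0.]
[-0.95  0.03 -0.31] [0. 0. 0.]
[-0.95  0.03 -0.31] [0. 0. 0.]
[-0.95  0.03 -0.31] [0. 0. 0.]
[-0.95  0.03 -0.31] [0. 0. 0.]
[-0.95  0.
[... 816 characters left out ...]
0.48 -0.    0.77]
[ 0.44  0.76 -0.27] [ 0.48 -0.    0.77]
[ 0.48  0.73 -0.3 ] [ 0.48 -0.    0.77]
[ 0.52  0.69 -0.32] [ 0.48 -0.    0.77]
bdlo 13
[0.65 0.   0.68] [0. 0. 0.]
[0.65 0.   0.68] [0. 0. 0.]
[0.65 0.   0.68] [0. 0. 0.]
[0.65 0.   0.68] [0. 0. 0.]
[0.65 0.   0.68] [0. 0. 0.]
[0.65 0.   0.68] [0. 0. 0.]
[0.65 0.   0.68] [0. 0. 0.]
[0.65 0.   0.68] [0. 0. 0.]
[0.65 0.   0.68] [0. 0. 0.]
[0.65 0.   0.68] [0. 0. 0.]
[0.65 0.   0.68] [0. 0. 0.]
[0.65 0.   0.68] [0. 0. 0.]
[0.65 0.   0.68] [0. 0. 0.]
bd 6
[ 0.81 -0.53  0.38] [0. 0. 0.]
[ 0.81 -0.53  0.38] [0. 0. 0.]
[ 0.81 -0.53  0.38] [0. 0. 0.]
[ 0.81 -0.53  0.38] [0. 0. 0.]
[ 0.81 -0.53  0.38] [0. 0. 0.]
[ 0.81 -0.53  0.38] [0. 0. 0.]
```

play_rows([
  {"tx": -0.53,"ty": 0,"tz": -0.63,"wx": 0,"wy": 0,"wz": 0},
  {"tx": -0.53,"ty": 0,"tz": -0.63,"wx": 0,"wy": 0,"wz": 0},
  {"tx": -0.53,"ty": 0,"tz": -0.63,"wx": 0,"wy": 0,"wz": 0},
  {"tx": -0.53,"ty": 0,"tz": -0.63,"wx": 0,"wy": 0,"wz": 0},
  {"tx": -0.53,"ty": 0,"tz": -0.63,"wx": 0,"wy": 0,"wz": 0},
  {"tx": -0.53,"ty": 0,"tz": -0.63,"wx": 0,"wy": 0,"wz": 0},
  {"tx": -0.95,"ty": 0.03,"tz": -0.31,"wx": 0,"wy": 0,"wz": 0},
  {"tx": -0.95,"ty": 0.03,"tz": -0.31,"wx": 0,"wy": 0,"wz": 0},
  {"tx": -0.95,"ty": 0.03,"tz": -0.31,"wx": 0,"wy": 0,"wz": 0},
  {"tx": -0.95,"ty": 0.03,"tz": -0.31,"wx": 0,"wy": 0,"wz": 0},
  {"tx": -0.95,"ty": 0.03,"tz": -0.31,"wx": 0,"wy": 0,"wz": 0},
  {"tx": -0.95,"ty": 0.03,"tz": -0.31,"wx": 0,"wy": 0,"wz": 0},
  {"tx": -0.95,"ty": 0.03,"tz": -0.31,"wx": 0,"wy": 0,"wz": 0},
  {"tx": -0.95,"ty": 0.03,"tz": -0.31,"wx": 0,"wy": 0,"wz": 0},
  {"tx": -0.95,"ty": 0.03,"tz": -0.31,"wx": 0,"wy": 0,"wz": 0},
  {"tx": -0.95,"ty": 0.03,"tz": -0.31,"wx": 0,"wy": 0,"wz": 0},
  {"tx": -0.95,"ty": 0.03,"tz": -0.31,"wx": 0,"wy": 0,"wz": 0},
  {"tx": -0.95,"ty": 0.03,"tz": -0.31,"wx": 0,"wy": 0,"wz": 0},
  {"tx": -0.95,"ty": 0.03,"tz": -0.31,"wx": 0,"wy": 0,"wz": 0},
  {"tx": -0.95,"ty": 0.03,"tz": -0.31,"wx": 0,"wy": 0,"wz": 0},
])

```text
t: 46.9
tool_pos: [0.4395, 0.0759, 0.3753]
orientation: [3.139, 0.557, 0.059]
wrist_force: [0.8, 0.5, -3.8]
finger_gap: 0.0583
grasp_force: 97.0
```

play_rows([
  {"tx": -0.95,"ty": 0.03,"tz": -0.31,"wx": 0,"wy": 0,"wz": 0},
  {"tx": -0.08,"ty": 0.93,"tz": 0.05,"wx": 0.32,"wy": 0,"wz": 0.51},
  {"tx": -0.05,"ty": 0.94,"tz": 0.03,"wx": 0.32,"wy": 0,"wz": 0.51},
  {"tx": -0.02,"ty": 0.94,"tz": 0.01,"wx": 0.32,"wy": 0,"wz": 0.51},
  {"tx": 0.02,"ty": 0.94,"tz": -0.01,"wx": 0.32,"wy": 0,"wz": 0.51},
  {"tx": 0.05,"ty": 0.94,"tz": -0.03,"wx": 0.32,"wy": 0,"wz": 0.51},
  {"tx": 0.08,"ty": 0.93,"tz": -0.05,"wx": 0.32,"wy": 0,"wz": 0.51},
  {"tx": 0.12,"ty": 0.93,"tz": -0.07,"wx": 0.32,"wy": 0,"wz": 0.51},
  {"tx": 0.15,"ty": 0.92,"tz": -0.09,"wx": 0.32,"wy": 0,"wz": 0.51},
  {"tx": 0.18,"ty": 0.91,"tz": -0.11,"wx": 0.32,"wy": 0,"wz": 0.51},
  {"tx": 0.21,"ty": 0.9,"tz": -0.13,"wx": 0.32,"wy": 0,"wz": 0.51},
  {"tx": 0.25,"ty": 0.89,"tz": -0.15,"wx": 0.32,"wy": 0,"wz": 0.51},
  {"tx": 0.28,"ty": 0.88,"tz": -0.17,"wx": 0.32,"wy": 0,"wz": 0.51},
])

```text
t: 48.52
tool_pos: [0.4173, -0.1514, 0.3895]
orientation: [3.141, 0.557, -0.447]
wrist_force: [0.1, -0.6, -4.2]
finger_gap: 0.0577
grasp_force: 97.0
```

Run:
```python
from mv import *
from h import cam
import pickle,cv2
q=manip.sense()["q"];print(q.round(2),manip.sense()["tool_pos"],manip.sense()["orientation"])
c=cam("wrist","pics/w12.png")
y=.059
L=[("bdhi",[.35,-.34,.39],y-1.2,-32),("bdlo",[.37,-.385,.15],y-1.2,-32),("bd",[.452,-.412,.06],y-1.2,-32)]
run(q,*[(n,pose(x,w,np.radians(a))) for n,x,w,a in L])
rows(*L[0][1:],11)
def red(im): 
    im=im.astype(int); return ((im[...,0]>90)&(im[...,1]<.35*im[...,0])&(im[...,2]<.35*im[...,0])).astype(np.uint8)
for k in("w11","w12"):
    m=red(pickle.load(open(f"pics/{k}.pkl","rb"))["image"]); m[:150]=0; n,l,st,ce=cv2.connectedComponentsWithStats(m);i=1+st[1:,4].argmax();print(st[i],ce[i].round(1))
```

```text
[ 0.86  0.54 -0.93  1.38  0.15  1.92 -2.11] [ 0.41731701 -0.15141934  0.38950443] [ 3.14105255  0.55659717 -0.44719414]
bdhi [ 1.22  0.55 -0.73  1.29  0.02  1.89 -2.23] err 0.0 0.0 mg 0.11
bdlo [ 1.19  0.81 -0.66  1.45  0.17  1.51 -2.19] err 0.0 0.0 mg 0.49
bd [ 1.07  1.   -0.62  1.27  0.22  1.49 -2.22] err 0.0 0.0 mg 0.51
[ 0.08  0.89 -0.05] [ 0.48 -0.    0.76]
[ 0.13  0.88 -0.08] [ 0.48 -0.    0.76]
[ 0.17  0.87 -0.11] [ 0.48 -0.    0.76]
[ 0.22  0.86 -0.14] [ 0.48 -0.    0.76]
[ 0.26  0.84 -0.17] [ 0.48 -0.    0.76]
[ 0.31  0.82 -0.2 ] [ 0.48 -0.    0.76]
[ 0.35  0.79 -0.22] [ 0.48 -0.    0.76]
[ 0.39  0.77 -0.25] [ 0.48 -0.    0.76]
[ 0.43  0.74 -0.27] [ 0.48 -0.    0.76]
[ 0.47  0.7  -0.3 ] [ 0.48 -0.    0.76]
[ 0.51  0.67 -0.32] [ 0.48 -0.    0.76]
[  187   179   137   150 15901] [258.4 246. ]
[  187   180   137   149 15623] [258.2 247.3]
```

play_rows([
  {"tx": 0.08,"ty": 0.89,"tz": -0.05,"wx": 0.48,"wy": 0,"wz": 0.76},
  {"tx": 0.13,"ty": 0.88,"tz": -0.08,"wx": 0.48,"wy": 0,"wz": 0.76},
  {"tx": 0.17,"ty": 0.87,"tz": -0.11,"wx": 0.48,"wy": 0,"wz": 0.76},
  {"tx": 0.22,"ty": 0.86,"tz": -0.14,"wx": 0.48,"wy": 0,"wz": 0.76},
  {"tx": 0.26,"ty": 0.84,"tz": -0.17,"wx": 0.48,"wy": 0,"wz": 0.76},
  {"tx": 0.31,"ty": 0.82,"tz": -0.2,"wx": 0.48,"wy": 0,"wz": 0.76},
  {"tx": 0.35,"ty": 0.79,"tz": -0.22,"wx": 0.48,"wy": 0,"wz": 0.76},
  {"tx": 0.39,"ty": 0.77,"tz": -0.25,"wx": 0.48,"wy": 0,"wz": 0.76},
  {"tx": 0.43,"ty": 0.74,"tz": -0.27,"wx": 0.48,"wy": 0,"wz": 0.76},
  {"tx": 0.47,"ty": 0.7,"tz": -0.3,"wx": 0.48,"wy": 0,"wz": 0.76},
  {"tx": 0.51,"ty": 0.67,"tz": -0.32,"wx": 0.48,"wy": 0,"wz": 0.76},
  {"tx": 0.65,"ty": 0,"tz": 0.68,"wx": 0,"wy": 0,"wz": 0},
  {"tx": 0.65,"ty": 0,"tz": 0.68,"wx": 0,"wy": 0,"wz": 0},
  {"tx": 0.65,"ty": 0,"tz": 0.68,"wx": 0,"wy": 0,"wz": 0},
  {"tx": 0.65,"ty": 0,"tz": 0.68,"wx": 0,"wy": 0,"wz": 0},
  {"tx": 0.65,"ty": 0,"tz": 0.68,"wx": 0,"wy": 0,"wz": 0},
  {"tx": 0.65,"ty": 0,"tz": 0.68,"wx": 0,"wy": 0,"wz": 0},
  {"tx": 0.65,"ty": 0,"tz": 0.68,"wx": 0,"wy": 0,"wz": 0},
  {"tx": 0.65,"ty": 0,"tz": 0.68,"wx": 0,"wy": 0,"wz": 0},
  {"tx": 0.65,"ty": 0,"tz": 0.68,"wx": 0,"wy": 0,"wz": 0},
])

```text
t: 51.08
tool_pos: [0.3671, -0.3674, 0.223]
orientation: [-3.137, 0.558, -1.132]
wrist_force: [-0.9, -0.3, -3.4]
finger_gap: 0.0582
grasp_force: 97.3
```

play_rows([
  {"tx": 0.65,"ty": 0,"tz": 0.68,"wx": 0,"wy": 0,"wz": 0},
  {"tx": 0.65,"ty": 0,"tz": 0.68,"wx": 0,"wy": 0,"wz": 0},
  {"tx": 0.65,"ty": 0,"tz": 0.68,"wx": 0,"wy": 0,"wz": 0},
  {"tx": 0,"ty": 0,"tz": 0,"wx": 0,"wy": 0,"wz": 0},
])

```text
t: 51.58
tool_pos: [0.3715, -0.3773, 0.1674]
orientation: [-3.138, 0.56, -1.133]
wrist_force: [0.1, -0.6, -4.2]
finger_gap: 0.0583
grasp_force: 97.1
```

Run:
```python
from mv import *
s=manip.sense();print(s["q"].round(2))
R=Ro.from_euler('xyz',s["orientation"]).as_matrix();d=R[:2,0]/np.linalg.norm(R[:2,0]);print(d)
C=np.array([.443,-.384]); G=C+.035*d; print(G)
yaw=s["orientation"][2]
a=to([*G,.075],yaw,-32); b=to([*G,.0485],yaw,-32,x0=a[0],R0=a[1])
```

```text
[ 1.19  0.78 -0.67  1.45  0.16  1.53 -2.19]
[ 0.42421884 -0.9055597 ]
[ 0.45784766 -0.41569459]
T [ 5.48 -3.09  2.03] W [-0.05  0.02 -0.  ] T after turn [ 5.47 -3.1   2.03]
T [ 0.7  -0.    1.12] W [0. 0. 0.] T after turn [ 0.7  -0.    1.12]
```

play_rows([
  {"tx": 0.91,"ty": -0.51,"tz": 0.34,"wx": 0,"wy": 0,"wz": 0},
  {"tx": 0.91,"ty": -0.51,"tz": 0.34,"wx": 0,"wy": 0,"wz": 0},
  {"tx": 0.91,"ty": -0.51,"tz": 0.34,"wx": 0,"wy": 0,"wz": 0},
  {"tx": 0.91,"ty": -0.52,"tz": 0.34,"wx": 0,"wy": 0,"wz": 0},
  {"tx": 0.91,"ty": -0.52,"tz": 0.34,"wx": 0,"wy": 0,"wz": 0},
  {"tx": 0.91,"ty": -0.52,"tz": 0.33,"wx": 0,"wy": 0,"wz": 0},
  {"tx": 0.25,"ty": 0,"tz": 0.4,"wx": 0,"wy": 0,"wz": 0},
  {"tx": 0.2,"ty": 0,"tz": 0.32,"wx": 0,"wy": 0,"wz": 0},
  {"tx": 0.12,"ty": 0,"tz": 0.2,"wx": 0,"wy": 0,"wz": 0},
  {"tx": 0.06,"ty": 0,"tz": 0.1,"wx": 0,"wy": 0,"wz": 0},
  {"tx": 0,"ty": 0,"tz": 0,"wx": 0,"wy": 0,"wz": 0},
  {"tx": 0,"ty": 0,"tz": 0,"wx": 0,"wy": 0,"wz": 0},
])

```text
t: 53.08
tool_pos: [0.4586, -0.4156, 0.0535]
orientation: [-3.137, 0.557, -1.132]
wrist_force: [-0.5, -0.1, -4.0]
finger_gap: 0.058
grasp_force: 97.4
```

Lowering in small steps to contact.

play_rows([
  {"tx": 0.05,"ty": 0,"tz": 0.09,"wx": 0,"wy": 0,"wz": 0},
  {"tx": 0.05,"ty": 0,"tz": 0.09,"wx": 0,"wy": 0,"wz": 0},
  {"tx": 0.03,"ty": 0,"tz": 0.05,"wx": 0,"wy": 0,"wz": 0},
  {"tx": 0,"ty": 0,"tz": 0,"wx": 0,"wy": 0,"wz": 0},
  {"tx": 0,"ty": 0,"tz": 0,"wx": 0,"wy": 0,"wz": 0},
])

```text
t: 53.7
tool_pos: [0.4584, -0.4153, 0.0483]
orientation: [-3.137, 0.558, -1.132]
wrist_force: [-0.9, -0.1, 5.0]
finger_gap: 0.0585
grasp_force: 98.0
```

play_rows([
  {"tx": 0,"ty": 0,"tz": 0,"wx": 0,"wy": 0,"wz": 0},
  {"tx": 0,"ty": 0,"tz": 0,"wx": 0,"wy": 0,"wz": 0},
  {"tx": 0,"ty": 0,"tz": 0,"wx": 0,"wy": 0,"wz": 0},
  {"tx": 0,"ty": 0,"tz": 0,"wx": 0,"wy": 0,"wz": 0},
  {"tx": 0,"ty": 0,"tz": 0,"wx": 0,"wy": 0,"wz": 0},
  {"tx": 0,"ty": 0,"tz": -0.5,"wx": 0,"wy": 0,"wz": 0},
  {"tx": 0,"ty": 0,"tz": -0.8,"wx": 0,"wy": 0,"wz": 0},
  {"tx": 0,"ty": 0,"tz": -0.9,"wx": 0,"wy": 0,"wz": 0},
  {"tx": 0,"ty": 0,"tz": -0.9,"wx": 0,"wy": 0,"wz": 0},
  {"tx": 0,"ty": 0,"tz": -0.9,"wx": 0,"wy": 0,"wz": 0},
  {"tx": 0,"ty": 0,"tz": -0.9,"wx": 0,"wy": 0,"wz": 0},
  {"tx": 0,"ty": 0,"tz": 0,"wx": 0,"wy": 0,"wz": 0},
], gripper=-1)

```text
t: 55.2
tool_pos: [0.4811, -0.4636, 0.1328]
orientation: [-3.135, 0.554, -1.132]
wrist_force: [0.5, 0.7, 0.4]
finger_gap: 0.0854
grasp_force: 0.0
```

Run:
```python
from mv import *
from h import cam,proj,cv2
s=manip.sense();q=s["q"];print(q.round(2),s["tool_pos"])
y=.063
# untilt, up, over reader, above padlock body (.676,.134)
L=[("untilt",[.51,-.50,.20],-1.132,0),("up",[.50,-.48,.42],-.9,0),("over",[.55,-.2,.42],-.4,0),("pad",[.676,.134,.30],y,0),("dn",[.676,.134,.02],y,0)]
run(q,*[(n,pose(x,w,np.radians(a))) for n,x,w,a in L])
d=cam("scene","pics/s6.png"); c=cam("top","pics/t6.png")
a=cv2.resize(cv2.imread('pics/s6.png')[100:190,250:420],(400,212),interpolation=cv2.INTER_CUBIC);b=cv2.resize(cv2.imread('pics/t6.png')[140:270,150:400],(400,208),interpolation=cv2.INTER_CUBIC);e=cv2.resize(cv2.imread('pics/s6.png')[150:250,130:250],(400,333),interpolation=cv2.INTER_CUBIC)
cv2.imwrite('pics/chk.png',np.hstack([np.vstack([a,b]),np.vstack([e,np.zeros((420-333,400,3),np.uint8)])]))
```

```text
[ 1.04  1.01 -0.61  1.02  0.21  1.7  -2.18] [ 0.48107898 -0.46356098  0.13276618]
untilt [ 1.04  0.7  -0.6   1.35  0.4   1.22 -2.29] err 0.0 0.0 mg 0.45
up [ 1.03  0.57 -0.68  1.03  0.35  1.64 -2.01] err 0.0 0.0 mg 0.36
over [ 0.83  0.41 -0.88  1.33  0.31  1.54 -1.98] err 0.0 0.0 mg 0.39
pad [ 0.22  0.67 -0.92  1.27  0.52  1.44 -2.16] err 0.0 0.0 mg 0.35
dn [ 0.18  0.92 -0.78  1.55  0.73  0.99 -2.33] err 0.0 0.0 mg 0.41
```

View pics/chk.png

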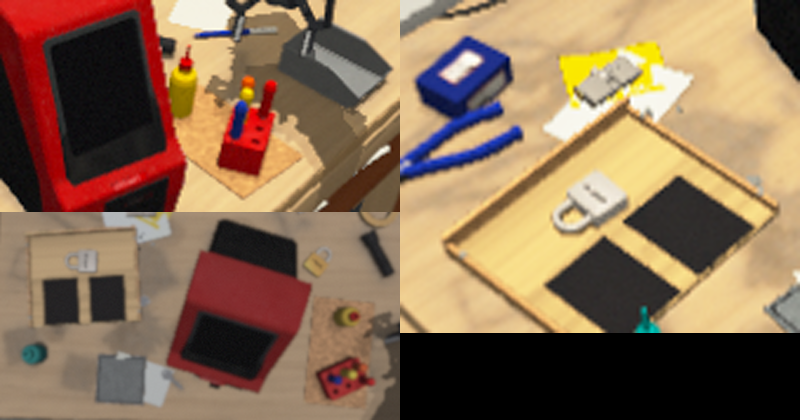

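Both stand upright on the board and the padlock is unmoved. For the padlock the fingers must close along the tray's x, so tool yaw ≈ 1.635. Planning that trip.

Run:
```python
from mv import *
q=manip.sense()["q"]
L=[("up",[.50,-.50,.25],-1.132,0,8),("up2",[.49,-.46,.42],-.7,0,9),("over",[.53,-.2,.43],.2,0,14),("pad",[.66,.134,.36],1.635,0,22)]
q=run(q,*[(n,pose(x,w,np.radians(a))) for n,x,w,a,k in L])
run(q,("dn",pose([.675,.134,.024],1.635,0)),("lift",pose([.66,.134,.15],1.635,0)),("mh",pose([.436,.046,.12],1.635,0)),("mat",pose([.436,.046,.022],1.635,0)))
s=manip.sense();x0=np.array(s["tool_pos"]);R0=Ro.from_euler('xyz',s["orientation"]).as_matrix()
for n,x,w,a,k in L: print(n,k); x0,R0=rows(x,w,a,k,x0,R0)
```

```text
up [ 1.06  0.65 -0.62  1.3   0.37  1.3  -2.27] err 0.0 0.0 mg 0.47
up2 [ 1.07  0.54 -0.74  1.09  0.36  1.63 -1.85] err 0.0 0.0 mg 0.37
over [ 0.94  0.41 -1.03  1.35  0.35  1.57 -1.42] err 0.0 0.0 mg 0.24
pad [ 0.32  0.73 -1.23  1.2   0.68  1.64 -0.7 ] err 0.0 0.0 mg 0.04
dn [ 0.3   1.03 -1.05  1.54  0.95  1.15 -0.9 ] err 0.0 0.0 mg 0.22
lift [ 0.34  0.89 -1.15  1.49  0.83  1.3  -0.83] err 0.0 0.0 mg 0.12
mh [ 0.68  0.65 -1.26  2.1   0.77  0.98 -0.94] err 0.0 0.0 mg 0.01
mat [ 0.54  0.78 -1.08  2.18  1.    0.82 -1.13] err 0.0 0.0 mg 0.19
up 8
[-0.17 -0.02 -0.77] [-0.01  1.   -0.  ]
[-0.11 -0.02 -0.78] [-0.01  1.   -0.  ]
[-0.06 -0.02 -0.79] [-0.01  1.   -0.  ]
[-0.   -0.02 -0.79] [-0.01  1.   -0.  ]
[ 0.05 -0.01 -0.79] [-0.01  1.   -0.  ]
[ 0.11 -0.01 -0.78] [-0.01  1.   -0.  ]
[ 0.16 -0.01 -0.77] [-0.01  1.   -0.  ]
[ 0.21 -0.01 -0.76] [-0.01  1.   -0.  ]
up2 9
[-0.22 -0.04 -0.94] [ 0.    0.   -0.69]
[-0.22 -0.05 -0.94] [ 0.    0.   -0.69]
[-0.22 -0.07 -0.94] [ 0.    0.   -0.69]
[-0.22 -0.08 -0.94] [ 0.    0.   -0.69]
[-0.21 -0.09 -0.94] [ 0.    0.   -0.69]
[-0.21 -0.1  -0.94] [ 0.  
[... 870 characters left out ...]
 0.6  -0.55  0.16] [ 0.    0.   -0.93]
[ 0.64 -0.51  0.16] [ 0.    0.   -0.93]
[ 0.67 -0.47  0.16] [ 0.    0.   -0.93]
[ 0.7  -0.42  0.16] [ 0.    0.   -0.93]
[ 0.72 -0.37  0.16] [ 0.    0.   -0.93]
[ 0.75 -0.33  0.16] [ 0.    0.   -0.93]
[ 0.77 -0.28  0.16] [ 0.    0.   -0.93]
[ 0.78 -0.23  0.16] [ 0.    0.   -0.93]
[ 0.8  -0.18  0.16] [ 0.    0.   -0.93]
[ 0.81 -0.12  0.16] [ 0.    0.   -0.93]
[ 0.81 -0.07  0.16] [ 0.    0.   -0.93]
[ 0.81 -0.02  0.16] [ 0.    0.   -0.93]
[0.81 0.04 0.16] [ 0.    0.   -0.93]
[0.81 0.09 0.16] [ 0.    0.   -0.93]
[0.8  0.14 0.16] [ 0.    0.   -0.93]
[0.79 0.19 0.16] [ 0.    0.   -0.93]
[0.78 0.24 0.16] [ 0.    0.   -0.93]
[0.76 0.29 0.16] [ 0.    0.   -0.93]
```

play_rows([
  {"tx": -0.17,"ty": -0.02,"tz": -0.77,"wx": 0,"wy": 1,"wz": 0},
  {"tx": -0.11,"ty": -0.02,"tz": -0.78,"wx": 0,"wy": 1,"wz": 0},
  {"tx": -0.06,"ty": -0.02,"tz": -0.79,"wx": 0,"wy": 1,"wz": 0},
  {"tx": 0,"ty": -0.02,"tz": -0.79,"wx": 0,"wy": 1,"wz": 0},
  {"tx": 0.05,"ty": -0.01,"tz": -0.79,"wx": 0,"wy": 1,"wz": 0},
  {"tx": 0.11,"ty": -0.01,"tz": -0.78,"wx": 0,"wy": 1,"wz": 0},
  {"tx": 0.16,"ty": -0.01,"tz": -0.77,"wx": 0,"wy": 1,"wz": 0},
  {"tx": 0.21,"ty": -0.01,"tz": -0.76,"wx": 0,"wy": 1,"wz": 0},
  {"tx": -0.22,"ty": -0.04,"tz": -0.94,"wx": 0,"wy": 0,"wz": -0.69},
  {"tx": -0.22,"ty": -0.05,"tz": -0.94,"wx": 0,"wy": 0,"wz": -0.69},
  {"tx": -0.22,"ty": -0.07,"tz": -0.94,"wx": 0,"wy": 0,"wz": -0.69},
  {"tx": -0.22,"ty": -0.08,"tz": -0.94,"wx": 0,"wy": 0,"wz": -0.69},
  {"tx": -0.21,"ty": -0.09,"tz": -0.94,"wx": 0,"wy": 0,"wz": -0.69},
  {"tx": -0.21,"ty": -0.1,"tz": -0.94,"wx": 0,"wy": 0,"wz": -0.69},
  {"tx": -0.2,"ty": -0.11,"tz": -0.94,"wx": 0,"wy": 0,"wz": -0.69},
  {"tx": -0.2,"ty": -0.12,"tz": -0.94,"wx": 0,"wy": 0,"wz": -0.69},
  {"tx": -0.19,"ty": -0.13,"tz": -0.94,"wx": 0,"wy": 0,"wz": -0.69},
])

```text
t: 57.42
tool_pos: [0.4892, -0.4596, 0.4188]
orientation: [-3.139, -0.001, -0.699]
wrist_force: [-0.4, -0.8, -0.0]
finger_gap: 0.0856
grasp_force: 0.0
```

play_rows([
  {"tx": -0.49,"ty": -0.8,"tz": -0.04,"wx": 0,"wy": 0,"wz": -0.92},
  {"tx": -0.44,"ty": -0.83,"tz": -0.04,"wx": 0,"wy": 0,"wz": -0.92},
  {"tx": -0.38,"ty": -0.86,"tz": -0.04,"wx": 0,"wy": 0,"wz": -0.92},
  {"tx": -0.33,"ty": -0.88,"tz": -0.04,"wx": 0,"wy": 0,"wz": -0.92},
  {"tx": -0.27,"ty": -0.9,"tz": -0.04,"wx": 0,"wy": 0,"wz": -0.92},
  {"tx": -0.21,"ty": -0.92,"tz": -0.04,"wx": 0,"wy": 0,"wz": -0.92},
  {"tx": -0.15,"ty": -0.93,"tz": -0.04,"wx": 0,"wy": 0,"wz": -0.92},
  {"tx": -0.09,"ty": -0.94,"tz": -0.04,"wx": 0,"wy": 0,"wz": -0.92},
  {"tx": -0.03,"ty": -0.94,"tz": -0.04,"wx": 0,"wy": 0,"wz": -0.92},
  {"tx": 0.03,"ty": -0.94,"tz": -0.04,"wx": 0,"wy": 0,"wz": -0.92},
  {"tx": 0.09,"ty": -0.94,"tz": -0.04,"wx": 0,"wy": 0,"wz": -0.92},
  {"tx": 0.15,"ty": -0.93,"tz": -0.04,"wx": 0,"wy": 0,"wz": -0.92},
  {"tx": 0.21,"ty": -0.92,"tz": -0.04,"wx": 0,"wy": 0,"wz": -0.92},
  {"tx": 0.27,"ty": -0.9,"tz": -0.04,"wx": 0,"wy": 0,"wz": -0.92},
])

```text
t: 59.18
tool_pos: [0.5301, -0.1985, 0.4306]
orientation: [-3.141, -0.004, 0.203]
wrist_force: [-0.4, 0.3, -0.3]
finger_gap: 0.085
grasp_force: 0.0
```

play_rows([
  {"tx": 0.44,"ty": -0.69,"tz": 0.16,"wx": 0,"wy": 0,"wz": -0.93},
  {"tx": 0.48,"ty": -0.66,"tz": 0.16,"wx": 0,"wy": 0,"wz": -0.93},
  {"tx": 0.53,"ty": -0.62,"tz": 0.16,"wx": 0,"wy": 0,"wz": -0.93},
  {"tx": 0.57,"ty": -0.59,"tz": 0.16,"wx": 0,"wy": 0,"wz": -0.93},
  {"tx": 0.6,"ty": -0.55,"tz": 0.16,"wx": 0,"wy": 0,"wz": -0.93},
  {"tx": 0.64,"ty": -0.51,"tz": 0.16,"wx": 0,"wy": 0,"wz": -0.93},
  {"tx": 0.67,"ty": -0.47,"tz": 0.16,"wx": 0,"wy": 0,"wz": -0.93},
  {"tx": 0.7,"ty": -0.42,"tz": 0.16,"wx": 0,"wy": 0,"wz": -0.93},
  {"tx": 0.72,"ty": -0.37,"tz": 0.16,"wx": 0,"wy": 0,"wz": -0.93},
  {"tx": 0.75,"ty": -0.33,"tz": 0.16,"wx": 0,"wy": 0,"wz": -0.93},
  {"tx": 0.77,"ty": -0.28,"tz": 0.16,"wx": 0,"wy": 0,"wz": -0.93},
  {"tx": 0.78,"ty": -0.23,"tz": 0.16,"wx": 0,"wy": 0,"wz": -0.93},
  {"tx": 0.8,"ty": -0.18,"tz": 0.16,"wx": 0,"wy": 0,"wz": -0.93},
  {"tx": 0.81,"ty": -0.12,"tz": 0.16,"wx": 0,"wy": 0,"wz": -0.93},
  {"tx": 0.81,"ty": -0.07,"tz": 0.16,"wx": 0,"wy": 0,"wz": -0.93},
  {"tx": 0.81,"ty": -0.02,"tz": 0.16,"wx": 0,"wy": 0,"wz": -0.93},
  {"tx": 0.81,"ty": 0.04,"tz": 0.16,"wx": 0,"wy": 0,"wz": -0.93},
  {"tx": 0.81,"ty": 0.09,"tz": 0.16,"wx": 0,"wy": 0,"wz": -0.93},
  {"tx": 0.8,"ty": 0.14,"tz": 0.16,"wx": 0,"wy": 0,"wz": -0.93},
  {"tx": 0.79,"ty": 0.19,"tz": 0.16,"wx": 0,"wy": 0,"wz": -0.93},
], gripper=-0.4)

```text
t: 61.68
tool_pos: [0.65, 0.1049, 0.3671]
orientation: [3.138, -0.001, 1.501]
wrist_force: [0.0, -0.7, -0.2]
finger_gap: 0.0596
grasp_force: 0.0
```

Run:
```python
from mv import *
s=manip.sense();print(s["q"].round(2),s["tool_pos"],s["orientation"])
a=to([.675,.134,.16],1.641);to([.675,.134,.024],1.641,x0=a[0],R0=a[1])
rows([.675,.134,.3],1.641,0,3)
```

```text
[ 0.37  0.68 -1.19  1.23  0.62  1.61 -0.77] [0.65001823 0.10493025 0.36705349] [ 3.13781124e+00 -1.19260675e-03  1.50108756e+00]
T [ 1.52  1.11 10.36] W [ 0.06 -0.01 -2.  ] T after turn [ 1.36  1.35 10.35]
T [ 0.  -0.   6.8] W [0. 0. 0.] T after turn [ 0.  -0.   6.8]
[0.51 0.38 1.12] [ 0.02 -0.   -0.67]
[0.49 0.4  1.12] [ 0.02 -0.   -0.67]
[0.47 0.43 1.12] [ 0.02 -0.   -0.67]
```

play_rows([
  {"tx": 0.51,"ty": 0.38,"tz": 1,"wx": 0,"wy": 0,"wz": -0.67},
  {"tx": 0.49,"ty": 0.4,"tz": 1,"wx": 0,"wy": 0,"wz": -0.67},
  {"tx": 0.47,"ty": 0.43,"tz": 1,"wx": 0,"wy": 0,"wz": -0.67},
  {"tx": 0,"ty": 0,"tz": 1,"wx": 0,"wy": 0,"wz": 0},
  {"tx": 0,"ty": 0,"tz": 1,"wx": 0,"wy": 0,"wz": 0},
  {"tx": 0,"ty": 0,"tz": 1,"wx": 0,"wy": 0,"wz": 0},
  {"tx": 0,"ty": 0,"tz": 1,"wx": 0,"wy": 0,"wz": 0},
  {"tx": 0,"ty": 0,"tz": 1,"wx": 0,"wy": 0,"wz": 0},
  {"tx": 0,"ty": 0,"tz": 1,"wx": 0,"wy": 0,"wz": 0},
  {"tx": 0,"ty": 0,"tz": 1,"wx": 0,"wy": 0,"wz": 0},
  {"tx": 0,"ty": 0,"tz": 0,"wx": 0,"wy": 0,"wz": 0},
  {"tx": 0,"ty": 0,"tz": 0,"wx": 0,"wy": 0,"wz": 0},
])

```text
t: 63.18
tool_pos: [0.6757, 0.1332, 0.168]
orientation: [3.137, -0.001, 1.637]
wrist_force: [0.8, -0.6, -0.3]
finger_gap: 0.0595
grasp_force: 0.0
```

Run:
```python
from mv import *
from h import cam,proj,cv2
c=cam("wrist","pics/w13.png"); im=cv2.imread('pics/w13.png')
e=np.array([-.066,.998]);n=np.array([.998,.066]);C=np.array([.675,.134])
pts=[[*(C+i*.019*e+j*.022*n),.022] for i,j in((-1,-1),(-1,1),(1,1),(1,-1))]
cv2.polylines(im,[proj(c,pts).astype(np.int32)],True,(255,255,0),1)
cv2.imwrite('pics/w13b.png',cv2.resize(im,(800,600))); to([.675,.134,.024],1.641)
```

```text
T [ 0.03 -0.07  7.22] W [ 0.07 -0.02 -0.05] T after turn [ 0.04 -0.04  7.22]
```

View pics/w13b.png

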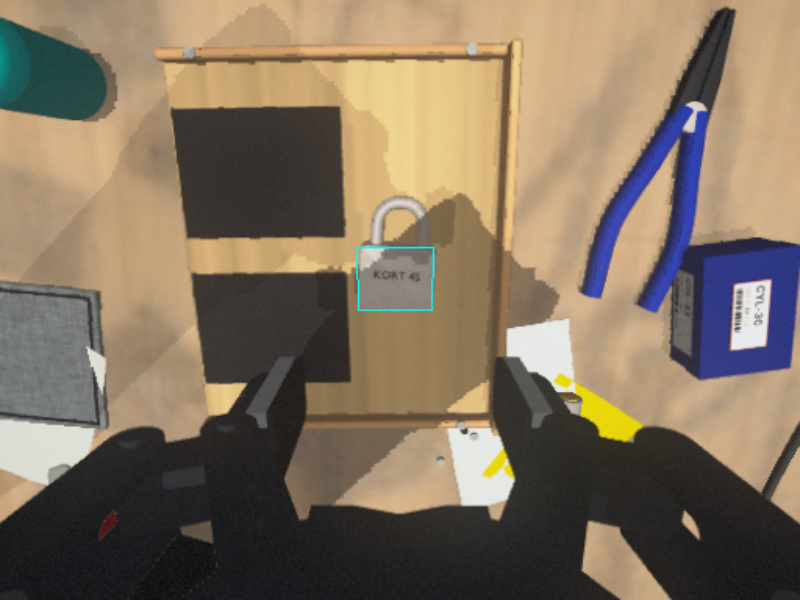

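The model outline sits right on the padlock body (357–434, 246–311). Descending to grip it.

play_rows([
  {"tx": 0.04,"ty": -0.04,"tz": 1,"wx": 0,"wy": 0,"wz": 0},
  {"tx": 0,"ty": 0,"tz": 1,"wx": 0,"wy": 0,"wz": 0},
  {"tx": 0,"ty": 0,"tz": 1,"wx": 0,"wy": 0,"wz": 0},
  {"tx": 0,"ty": 0,"tz": 1,"wx": 0,"wy": 0,"wz": 0},
  {"tx": 0,"ty": 0,"tz": 1,"wx": 0,"wy": 0,"wz": 0},
  {"tx": 0,"ty": 0,"tz": 1,"wx": 0,"wy": 0,"wz": 0},
  {"tx": 0,"ty": 0,"tz": 0.7,"wx": 0,"wy": 0,"wz": 0},
  {"tx": 0,"ty": 0,"tz": 0.3,"wx": 0,"wy": 0,"wz": 0},
  {"tx": 0,"ty": 0,"tz": 0.2,"wx": 0,"wy": 0,"wz": 0},
  {"tx": 0,"ty": 0,"tz": 0,"wx": 0,"wy": 0,"wz": 0},
  {"tx": 0,"ty": 0,"tz": 0,"wx": 0,"wy": 0,"wz": 0},
])

```text
t: 64.6
tool_pos: [0.6755, 0.1339, 0.0241]
orientation: [3.137, -0.001, 1.637]
wrist_force: [-0.0, -0.0, 0.3]
finger_gap: 0.06
grasp_force: 0.0
```

play_rows([
  {"tx": 0,"ty": 0,"tz": 0,"wx": 0,"wy": 0,"wz": 0},
  {"tx": 0,"ty": 0,"tz": 0,"wx": 0,"wy": 0,"wz": 0},
  {"tx": 0,"ty": 0,"tz": 0,"wx": 0,"wy": 0,"wz": 0},
  {"tx": 0,"ty": 0,"tz": 0,"wx": 0,"wy": 0,"wz": 0},
], gripper=1, newtons=50)

```text
t: 65.1
tool_pos: [0.6756, 0.134, 0.0244]
orientation: [3.136, -0.001, 1.637]
wrist_force: [-1.0, 0.1, 5.3]
finger_gap: 0.044
grasp_force: 50.8
```

Run:
```python
from mv import *
q=manip.sense()["q"]
a=to([.6756,.134,.084],1.637);b=to([.436,.0465,.084],1.637,x0=a[0],R0=a[1]);to([.436,.0465,.0224],1.637,x0=b[0],R0=b[1])
run(q,("l",a),("m",b),("d",pose([.436,.0465,.0224],1.637,0)))
```

```text
T [ 0.    0.02 -2.98] W [ 0.07 -0.01  0.  ] T after turn [ 0.    0.   -2.98]
T [ -3.57 -12.24  -0.  ] W [0. 0. 0.] T after turn [ -3.57 -12.24  -0.  ]
T [ 0.   -0.    3.08] W [0. 0. 0.] T after turn [ 0.   -0.    3.08]
l [ 0.3   0.95 -1.07  1.51  0.87  1.21 -0.84] err 0.0 0.0 mg 0.2
m [ 0.63  0.7  -1.21  2.13  0.85  0.93 -1.01] err 0.0 0.0 mg 0.06
d [ 0.55  0.78 -1.09  2.18  1.    0.83 -1.13] err 0.0 0.0 mg 0.18
```

play_rows([
  {"tx": 0,"ty": 0,"tz": -0.4,"wx": 0.07,"wy": 0,"wz": 0},
  {"tx": 0,"ty": 0,"tz": -0.8,"wx": 0,"wy": 0,"wz": 0},
  {"tx": 0,"ty": 0,"tz": -0.9,"wx": 0,"wy": 0,"wz": 0},
  {"tx": 0,"ty": 0,"tz": -0.88,"wx": 0,"wy": 0,"wz": 0},
  {"tx": -0.27,"ty": -0.94,"tz": 0,"wx": 0,"wy": 0,"wz": 0},
  {"tx": -0.27,"ty": -0.94,"tz": 0,"wx": 0,"wy": 0,"wz": 0},
  {"tx": -0.27,"ty": -0.94,"tz": 0,"wx": 0,"wy": 0,"wz": 0},
  {"tx": -0.27,"ty": -0.94,"tz": 0,"wx": 0,"wy": 0,"wz": 0},
  {"tx": -0.27,"ty": -0.94,"tz": 0,"wx": 0,"wy": 0,"wz": 0},
  {"tx": -0.27,"ty": -0.94,"tz": 0,"wx": 0,"wy": 0,"wz": 0},
  {"tx": -0.28,"ty": -0.94,"tz": 0,"wx": 0,"wy": 0,"wz": 0},
  {"tx": -0.28,"ty": -0.94,"tz": 0,"wx": 0,"wy": 0,"wz": 0},
  {"tx": -0.28,"ty": -0.94,"tz": 0,"wx": 0,"wy": 0,"wz": 0},
  {"tx": -0.28,"ty": -0.94,"tz": 0,"wx": 0,"wy": 0,"wz": 0},
  {"tx": -0.28,"ty": -0.94,"tz": 0,"wx": 0,"wy": 0,"wz": 0},
  {"tx": -0.28,"ty": -0.95,"tz": 0,"wx": 0,"wy": 0,"wz": 0},
  {"tx": -0.28,"ty": -0.95,"tz": 0,"wx": 0,"wy": 0,"wz": 0},
  {"tx": 0,"ty": 0,"tz": 0,"wx": 0,"wy": 0,"wz": 0},
  {"tx": 0,"ty": 0,"tz": 0,"wx": 0,"wy": 0,"wz": 0},
])

```text
t: 67.47
tool_pos: [0.4368, 0.0463, 0.0839]
orientation: [3.141, -0.001, 1.637]
wrist_force: [1.0, 0.1, -1.4]
finger_gap: 0.0445
grasp_force: 50.4
```

play_rows([
  {"tx": 0,"ty": 0,"tz": 0.9,"wx": 0,"wy": 0,"wz": 0},
  {"tx": 0,"ty": 0,"tz": 0.9,"wx": 0,"wy": 0,"wz": 0},
  {"tx": 0,"ty": 0,"tz": 0.7,"wx": 0,"wy": 0,"wz": 0},
  {"tx": 0,"ty": 0,"tz": 0.3,"wx": 0,"wy": 0,"wz": 0},
  {"tx": 0,"ty": 0,"tz": 0.15,"wx": 0,"wy": 0,"wz": 0},
  {"tx": 0,"ty": 0,"tz": 0,"wx": 0,"wy": 0,"wz": 0},
  {"tx": 0,"ty": 0,"tz": 0,"wx": 0,"wy": 0,"wz": 0},
])

```text
t: 68.35
tool_pos: [0.4359, 0.0461, 0.0246]
orientation: [-3.141, -0.001, 1.637]
wrist_force: [-0.4, 0.9, -2.4]
finger_gap: 0.0439
grasp_force: 50.4
```

play_rows([
  {"tx": 0,"ty": 0,"tz": 0.08,"wx": 0,"wy": 0,"wz": 0},
  {"tx": 0,"ty": 0,"tz": 0.05,"wx": 0,"wy": 0,"wz": 0},
  {"tx": 0,"ty": 0,"tz": 0,"wx": 0,"wy": 0,"wz": 0},
  {"tx": 0,"ty": 0,"tz": 0,"wx": 0,"wy": 0,"wz": 0},
])

```text
t: 68.85
tool_pos: [0.4358, 0.046, 0.0223]
orientation: [-3.141, 0.0, 1.637]
wrist_force: [-2.2, -1.9, 10.9]
finger_gap: 0.0442
grasp_force: 51.7
```

The padlock is down on the mat (contact 11 N). Releasing, then going for the bottle.

play_rows([
  {"tx": 0,"ty": 0,"tz": 0,"wx": 0,"wy": 0,"wz": 0},
  {"tx": 0,"ty": 0,"tz": 0,"wx": 0,"wy": 0,"wz": 0},
  {"tx": 0,"ty": 0,"tz": 0,"wx": 0,"wy": 0,"wz": 0},
  {"tx": 0,"ty": 0,"tz": -0.5,"wx": 0,"wy": 0,"wz": 0},
  {"tx": 0,"ty": 0,"tz": -1,"wx": 0,"wy": 0,"wz": 0},
  {"tx": 0,"ty": 0,"tz": -1,"wx": 0,"wy": 0,"wz": 0},
  {"tx": 0,"ty": 0,"tz": -1,"wx": 0,"wy": 0,"wz": 0},
  {"tx": 0,"ty": 0,"tz": -1,"wx": 0,"wy": 0,"wz": 0},
  {"tx": 0,"ty": 0,"tz": -1,"wx": 0,"wy": 0,"wz": 0},
], gripper=-0.4)

```text
t: 69.97
tool_pos: [0.4355, 0.0462, 0.1328]
orientation: [-3.141, -0.001, 1.638]
wrist_force: [0.4, 0.7, -0.3]
finger_gap: 0.06
grasp_force: 0.0
```

Run:
```python
from mv import *
from h import cam,atz,proj,cv2
s=manip.sense();q=s["q"];print(q.round(2),s["tool_pos"])
c=cam("scene","pics/s7.png");t=cam("top","pics/t7.png")
L=[("u",[.50,.03,.42],1.2,0,15),("o",[.53,-.2,.43],.55,0,12),("b",[.5726,-.3936,.38],.065,0,11),("bd",[.5726,-.3936,.0785],.065,0,16)]
run(q,*[(n,pose(x,w,np.radians(a))) for n,x,w,a,k in L])
x0=np.array(s["tool_pos"]);R0=Ro.from_euler('xyz',s["orientation"]).as_matrix()
for n,x,w,a,k in L[:3]: print(n,k); x0,R0=rows(x,w,a,k,x0,R0)
```

```text
[ 0.67  0.59 -1.22  2.09  0.7   0.96 -0.87] [0.43554788 0.04619863 0.13279544]
u [ 0.75  0.35 -1.24  1.51  0.33  1.52 -0.86] err 0.0 0.0 mg 0.03
o [ 0.94  0.41 -1.01  1.35  0.34  1.57 -1.06] err 0.0 0.0 mg 0.26
b [ 0.94  0.61 -0.81  1.11  0.43  1.58 -1.27] err 0.0 0.0 mg 0.42
bd [ 0.94  0.82 -0.72  1.51  0.6   1.04 -1.43] err 0.0 0.0 mg 0.55
u 15
[-0.07  0.21 -0.96] [-0.   -0.    0.42]
[-0.06  0.21 -0.96] [-0.   -0.    0.42]
[-0.05  0.21 -0.96] [-0.   -0.    0.42]
[-0.05  0.22 -0.96] [-0.   -0.    0.42]
[-0.04  0.22 -0.96] [-0.   -0.    0.42]
[-0.04  0.22 -0.96] [-0.   -0.    0.42]
[-0.03  0.22 -0.96] [-0.   -0.    0.42]
[-0.02  0.22 -0.96] [-0.   -0.    0.42]
[-0.02  0.22 -0.96] [-0.   -0.    0.42]
[-0.01  0.22 -0.96] [-0.   -0.    0.42]
[-0.    0.22 -0.96] [-0.   -0.    0.42]
[ 0.    0.22 -0.96] [-0.   -0.    0.42]
[ 0.01  0.22 -0.96] [-0.   -0.    0.42]
[ 0.01  0.22 -0.96] [-0.   -0.    0.42]
[ 0.02  0.22 -0.96] [-0.   -0.    0.42]
o 12
[-0.85  0.46 -0.04] [-0.   -0.    0.78]
[-0.82  0.51 -0.04] [-0.   -0.    0.78]
[-0.79  0.55 -0.04] [-0.   -0.    0.78]
[-0.76  0.59 -0.04] [-0.   -0.    0.78]
[-0.73  0.64 -0.04] [-0.   -0.    0.78]
[-0.69  0.67 -0.04] [-0.   -0.    0.78]
[-0.66  0.71 -0.04] [-0.   -0.    0.78]
[-0.62  0.74 -0.04] [-0.   -0.    0.78]
[-0.57  0.78 -0.04] [-0.   -0.    0.78]
[-0.53  0.81 -0.04] [-0.   -0.    0.78]
[-0.49  0.83 -0.04] [-0.   -0.    0.78]
[-0.44  0.86 -0.04] [-0.   -0.    0.78]
b 11
[-0.29  0.85  0.23] [ 0.   -0.    0.63]
[-0.26  0.86  0.23] [ 0.   -0.    0.63]
[-0.22  0.87  0.23] [ 0.   -0.    0.63]
[-0.18  0.88  0.23] [ 0.   -0.    0.63]
[-0.14  0.89  0.23] [ 0.   -0.    0.63]
[-0.1   0.9   0.23] [ 0.   -0.    0.63]
[-0.06  0.9   0.23] [ 0.   -0.    0.63]
[-0.02  0.9   0.23] [ 0.   -0.    0.63]
[0.02 0.9  0.23] [ 0.   -0.    0.63]
[0.06 0.9  0.23] [ 0.   -0.    0.63]
[0.1  0.9  0.23] [ 0.   -0.    0.63]
```

play_rows([
  {"tx": 0,"ty": 0.21,"tz": -0.96,"wx": 0,"wy": 0,"wz": 0.42},
  {"tx": 0,"ty": 0.21,"tz": -0.96,"wx": 0,"wy": 0,"wz": 0.42},
  {"tx": 0,"ty": 0.21,"tz": -0.96,"wx": 0,"wy": 0,"wz": 0.42},
  {"tx": 0,"ty": 0.22,"tz": -0.96,"wx": 0,"wy": 0,"wz": 0.42},
  {"tx": 0,"ty": 0.22,"tz": -0.96,"wx": 0,"wy": 0,"wz": 0.42},
  {"tx": 0,"ty": 0.22,"tz": -0.96,"wx": 0,"wy": 0,"wz": 0.42},
  {"tx": 0,"ty": 0.22,"tz": -0.96,"wx": 0,"wy": 0,"wz": 0.42},
  {"tx": 0,"ty": 0.22,"tz": -0.96,"wx": 0,"wy": 0,"wz": 0.42},
  {"tx": 0,"ty": 0.22,"tz": -0.96,"wx": 0,"wy": 0,"wz": 0.42},
  {"tx": 0,"ty": 0.22,"tz": -0.96,"wx": 0,"wy": 0,"wz": 0.42},
  {"tx": 0,"ty": 0.22,"tz": -0.96,"wx": 0,"wy": 0,"wz": 0.42},
  {"tx": 0,"ty": 0.22,"tz": -0.96,"wx": 0,"wy": 0,"wz": 0.42},
  {"tx": 0,"ty": 0.22,"tz": -0.96,"wx": 0,"wy": 0,"wz": 0.42},
  {"tx": 0,"ty": 0.22,"tz": -0.96,"wx": 0,"wy": 0,"wz": 0.42},
  {"tx": 0,"ty": 0.22,"tz": -0.96,"wx": 0,"wy": 0,"wz": 0.42},
], gripper=-1)

```text
t: 71.95
tool_pos: [0.5002, 0.0367, 0.4208]
orientation: [-3.14, -0.0, 1.196]
wrist_force: [0.5, 0.4, -0.1]
finger_gap: 0.0853
grasp_force: 0.0
```

play_rows([
  {"tx": -0.88,"ty": 0.46,"tz": -0.04,"wx": 0,"wy": 0,"wz": 0.78},
  {"tx": -0.85,"ty": 0.51,"tz": -0.04,"wx": 0,"wy": 0,"wz": 0.78},
  {"tx": -0.82,"ty": 0.55,"tz": -0.04,"wx": 0,"wy": 0,"wz": 0.78},
  {"tx": -0.79,"ty": 0.59,"tz": -0.04,"wx": 0,"wy": 0,"wz": 0.78},
  {"tx": -0.75,"ty": 0.64,"tz": -0.04,"wx": 0,"wy": 0,"wz": 0.78},
  {"tx": -0.72,"ty": 0.67,"tz": -0.04,"wx": 0,"wy": 0,"wz": 0.78},
  {"tx": -0.69,"ty": 0.71,"tz": -0.04,"wx": 0,"wy": 0,"wz": 0.78},
  {"tx": -0.64,"ty": 0.76,"tz": -0.04,"wx": 0,"wy": 0,"wz": 0.78},
  {"tx": -0.6,"ty": 0.8,"tz": -0.04,"wx": 0,"wy": 0,"wz": 0.78},
  {"tx": -0.56,"ty": 0.83,"tz": -0.04,"wx": 0,"wy": 0,"wz": 0.78},
  {"tx": -0.51,"ty": 0.85,"tz": -0.04,"wx": 0,"wy": 0,"wz": 0.78},
  {"tx": -0.46,"ty": 0.88,"tz": -0.04,"wx": 0,"wy": 0,"wz": 0.78},
])

```text
t: 73.45
tool_pos: [0.5267, -0.2011, 0.429]
orientation: [-3.141, 0.001, 0.54]
wrist_force: [0.4, 0.6, -0.5]
finger_gap: 0.0855
grasp_force: 0.0
```

Run:
```python
from mv import *
s=manip.sense();print(s["q"].round(2),s["tool_pos"],s["orientation"])
rows([.5726,-.3936,.36],.065,0,11)
```

```text
[ 0.92  0.39 -0.97  1.36  0.32  1.56 -1.05] [ 0.52668556 -0.20108241  0.42899886] [-3.14051605e+00  5.35458808e-04  5.40268366e-01]
[-0.27  0.86  0.31] [-0.    0.    0.62]
[-0.23  0.87  0.31] [-0.    0.    0.62]
[-0.2   0.88  0.31] [-0.    0.    0.62]
[-0.16  0.89  0.31] [-0.    0.    0.62]
[-0.12  0.89  0.31] [-0.    0.    0.62]
[-0.08  0.9   0.31] [-0.    0.    0.62]
[-0.04  0.9   0.31] [-0.    0.    0.62]
[-0.    0.9   0.31] [-0.    0.    0.62]
[0.04 0.9  0.31] [-0.    0.    0.62]
[0.07 0.9  0.31] [-0.    0.    0.62]
[0.11 0.89 0.31] [-0.    0.    0.62]
```

play_rows([
  {"tx": -0.27,"ty": 0.86,"tz": 0,"wx": 0,"wy": 0,"wz": 0.62},
  {"tx": -0.23,"ty": 0.87,"tz": 0,"wx": 0,"wy": 0,"wz": 0.62},
  {"tx": -0.2,"ty": 0.88,"tz": 0,"wx": 0,"wy": 0,"wz": 0.62},
  {"tx": -0.16,"ty": 0.89,"tz": 0,"wx": 0,"wy": 0,"wz": 0.62},
  {"tx": -0.12,"ty": 0.89,"tz": 0,"wx": 0,"wy": 0,"wz": 0.62},
  {"tx": -0.08,"ty": 0.9,"tz": 0.4,"wx": 0,"wy": 0,"wz": 0.62},
  {"tx": -0.04,"ty": 0.9,"tz": 0.4,"wx": 0,"wy": 0,"wz": 0.62},
  {"tx": 0,"ty": 0.9,"tz": 0.6,"wx": 0,"wy": 0,"wz": 0.62},
  {"tx": 0.04,"ty": 0.9,"tz": 0.6,"wx": 0,"wy": 0,"wz": 0.62},
  {"tx": 0.07,"ty": 0.9,"tz": 0.7,"wx": 0,"wy": 0,"wz": 0.62},
  {"tx": 0.11,"ty": 0.89,"tz": 0.7,"wx": 0,"wy": 0,"wz": 0.62},
  {"tx": 0,"ty": 0,"tz": 1,"wx": 0,"wy": 0,"wz": 0},
  {"tx": 0,"ty": 0,"tz": 1,"wx": 0,"wy": 0,"wz": 0},
  {"tx": 0,"ty": 0,"tz": 1,"wx": 0,"wy": 0,"wz": 0},
  {"tx": 0,"ty": 0,"tz": 1,"wx": 0,"wy": 0,"wz": 0},
  {"tx": 0,"ty": 0,"tz": 1,"wx": 0,"wy": 0,"wz": 0},
  {"tx": 0,"ty": 0,"tz": 1,"wx": 0,"wy": 0,"wz": 0},
  {"tx": 0,"ty": 0,"tz": 0,"wx": 0,"wy": 0,"wz": 0},
  {"tx": 0,"ty": 0,"tz": 0,"wx": 0,"wy": 0,"wz": 0},
])

```text
t: 75.82
tool_pos: [0.5734, -0.3924, 0.2414]
orientation: [-3.141, 0.0, 0.068]
wrist_force: [-1.1, -0.4, 0.2]
finger_gap: 0.0854
grasp_force: 0.0
```

Run:
```python
from mv import *
s=manip.sense();print(s["q"].round(2))
to([.5724,-.3936,.0776],.065)
```

```text
[ 0.95  0.67 -0.76  1.34  0.46  1.3  -1.32]
T [-0.05  0.06  8.19] W [-0.01  0.    0.04] T after turn [-0.06  0.06  8.19]
```

play_rows([
  {"tx": -0.06,"ty": 0.06,"tz": 1,"wx": 0,"wy": 0,"wz": 0.04},
  {"tx": 0,"ty": 0,"tz": 1,"wx": 0,"wy": 0,"wz": 0},
  {"tx": 0,"ty": 0,"tz": 1,"wx": 0,"wy": 0,"wz": 0},
  {"tx": 0,"ty": 0,"tz": 1,"wx": 0,"wy": 0,"wz": 0},
  {"tx": 0,"ty": 0,"tz": 1,"wx": 0,"wy": 0,"wz": 0},
  {"tx": 0,"ty": 0,"tz": 1,"wx": 0,"wy": 0,"wz": 0},
  {"tx": 0,"ty": 0,"tz": 1,"wx": 0,"wy": 0,"wz": 0},
  {"tx": 0,"ty": 0,"tz": 0.6,"wx": 0,"wy": 0,"wz": 0},
  {"tx": 0,"ty": 0,"tz": 0.5,"wx": 0,"wy": 0,"wz": 0},
  {"tx": 0,"ty": 0,"tz": 0,"wx": 0,"wy": 0,"wz": 0},
  {"tx": 0,"ty": 0,"tz": 0,"wx": 0,"wy": 0,"wz": 0},
])

```text
t: 77.2
tool_pos: [0.5722, -0.3936, 0.0795]
orientation: [-3.141, 0.0, 0.065]
wrist_force: [-0.4, 0.5, 0.4]
finger_gap: 0.0854
grasp_force: 0.0
```

play_rows([
  {"tx": 0,"ty": 0,"tz": 0,"wx": 0,"wy": 0,"wz": 0},
  {"tx": 0,"ty": 0,"tz": 0,"wx": 0,"wy": 0,"wz": 0},
  {"tx": 0,"ty": 0,"tz": 0,"wx": 0,"wy": 0,"wz": 0},
  {"tx": 0,"ty": 0,"tz": 0,"wx": 0,"wy": 0,"wz": 0},
  {"tx": 0,"ty": 0,"tz": 0,"wx": 0,"wy": 0,"wz": 0},
  {"tx": 0,"ty": 0,"tz": 0,"wx": 0,"wy": 0,"wz": 0},
], gripper=1, newtons=30)

```text
t: 77.95
tool_pos: [0.5723, -0.3935, 0.0793]
orientation: [-3.141, 0.0, 0.065]
wrist_force: [0.6, 0.5, 5.3]
finger_gap: 0.038
grasp_force: 30.1
```

play_rows([
  {"tx": 0,"ty": 0,"tz": -0.3,"wx": 0,"wy": 0,"wz": 0},
  {"tx": 0,"ty": 0,"tz": -0.8,"wx": 0,"wy": 0,"wz": 0},
  {"tx": 0,"ty": 0,"tz": -1,"wx": 0,"wy": 0,"wz": 0},
  {"tx": 0,"ty": 0,"tz": -1,"wx": 0,"wy": 0,"wz": 0},
  {"tx": 0,"ty": 0,"tz": -1,"wx": 0,"wy": 0,"wz": 0},
  {"tx": 0,"ty": 0,"tz": -1,"wx": 0,"wy": 0,"wz": 0},
  {"tx": 0,"ty": 0,"tz": -1,"wx": 0,"wy": 0,"wz": 0},
  {"tx": 0,"ty": 0,"tz": -1,"wx": 0,"wy": 0,"wz": 0},
  {"tx": 0,"ty": 0,"tz": -1,"wx": 0,"wy": 0,"wz": 0},
  {"tx": 0,"ty": 0,"tz": -1,"wx": 0,"wy": 0,"wz": 0},
  {"tx": 0,"ty": 0,"tz": -1,"wx": 0,"wy": 0,"wz": 0},
  {"tx": 0,"ty": 0,"tz": -1,"wx": 0,"wy": 0,"wz": 0},
  {"tx": 0,"ty": 0,"tz": -1,"wx": 0,"wy": 0,"wz": 0},
  {"tx": 0,"ty": 0,"tz": -1,"wx": 0,"wy": 0,"wz": 0},
  {"tx": 0,"ty": 0,"tz": -1,"wx": 0,"wy": 0,"wz": 0},
  {"tx": 0,"ty": 0,"tz": -1,"wx": 0,"wy": 0,"wz": 0},
  {"tx": 0.1,"ty": -1,"tz": -1,"wx": 0,"wy": 0,"wz": 0},
  {"tx": 0.1,"ty": -1,"tz": -1,"wx": 0,"wy": 0,"wz": 0},
  {"tx": 0.1,"ty": -1,"tz": -0.6,"wx": 0,"wy": 0,"wz": 0},
  {"tx": 0.1,"ty": -1,"tz": 0,"wx": 0,"wy": 0,"wz": 0},
])

```text
t: 80.45
tool_pos: [0.5754, -0.3111, 0.434]
orientation: [-3.142, -0.001, 0.066]
wrist_force: [0.2, 0.2, -2.8]
finger_gap: 0.0368
grasp_force: 30.3
```

play_rows([
  {"tx": 0.1,"ty": -1,"tz": 0,"wx": 0,"wy": 0,"wz": 0},
  {"tx": 0.1,"ty": -1,"tz": 0,"wx": 0,"wy": 0,"wz": 0},
  {"tx": 0.1,"ty": -1,"tz": 0,"wx": 0,"wy": 0,"wz": 0},
  {"tx": 0.1,"ty": -1,"tz": 0,"wx": 0,"wy": 0,"wz": 0},
  {"tx": 0.1,"ty": -1,"tz": 0,"wx": 0,"wy": 0,"wz": 0},
  {"tx": 0.1,"ty": -1,"tz": 0,"wx": 0,"wy": 0,"wz": 0},
  {"tx": 0.1,"ty": -1,"tz": 0,"wx": 0,"wy": 0,"wz": 0},
  {"tx": 0.1,"ty": -1,"tz": 0,"wx": 0,"wy": 0,"wz": 0},
  {"tx": 0.1,"ty": -1,"tz": 0,"wx": 0,"wy": 0,"wz": 0},
  {"tx": 0.1,"ty": -1,"tz": 0,"wx": 0,"wy": 0,"wz": 0},
  {"tx": 0.1,"ty": -1,"tz": 0,"wx": 0,"wy": 0,"wz": 0},
  {"tx": 0.1,"ty": -1,"tz": 0,"wx": 0,"wy": 0,"wz": 0},
  {"tx": 0.1,"ty": -1,"tz": 0,"wx": 0,"wy": 0,"wz": 0},
  {"tx": 0.1,"ty": -1,"tz": 0,"wx": 0,"wy": 0,"wz": 0},
  {"tx": 0.1,"ty": -1,"tz": 0,"wx": 0,"wy": 0,"wz": 0},
  {"tx": 0.1,"ty": -1,"tz": 0,"wx": 0,"wy": 0,"wz": 0},
  {"tx": 0.1,"ty": -1,"tz": 0,"wx": 0,"wy": 0,"wz": 0},
  {"tx": 0.1,"ty": -1,"tz": 0,"wx": 0,"wy": 0,"wz": 0},
  {"tx": 0.1,"ty": -1,"tz": 0.5,"wx": 0,"wy": 0,"wz": 0},
  {"tx": 0.1,"ty": -1,"tz": 0.8,"wx": 0,"wy": 0,"wz": 0},
])

```text
t: 82.95
tool_pos: [0.5891, 0.09, 0.4072]
orientation: [-3.141, -0.0, 0.065]
wrist_force: [-0.5, 0.5, -1.6]
finger_gap: 0.0372
grasp_force: 30.3
```

Run:
```python
from mv import *
s=manip.sense();q=s["q"];print(q.round(2))
a=to([.595,.1853,.12],.065);run(q,("a",a))
```

```text
[ 0.33  0.43 -0.88  1.33  0.33  1.53 -2.03]
T [ 0.6  -4.72 14.36] W [-0.01 -0.   -0.  ] T after turn [ 0.61 -4.74 14.36]
a [ 0.1   0.69 -0.77  1.67  0.55  1.01 -2.36] err 0.0 0.0 mg 0.38
```

play_rows([
  {"tx": 0.12,"ty": -0.95,"tz": 0.8,"wx": 0,"wy": 0,"wz": 0},
  {"tx": 0.12,"ty": -0.95,"tz": 0.8,"wx": 0,"wy": 0,"wz": 0},
  {"tx": 0.12,"ty": -0.95,"tz": 0.9,"wx": 0,"wy": 0,"wz": 0},
  {"tx": 0.12,"ty": -0.95,"tz": 0.9,"wx": 0,"wy": 0,"wz": 0},
  {"tx": 0.12,"ty": -0.92,"tz": 1,"wx": 0,"wy": 0,"wz": 0},
  {"tx": 0,"ty": 0,"tz": 1,"wx": 0,"wy": 0,"wz": 0},
  {"tx": 0,"ty": 0,"tz": 1,"wx": 0,"wy": 0,"wz": 0},
  {"tx": 0,"ty": 0,"tz": 1,"wx": 0,"wy": 0,"wz": 0},
  {"tx": 0,"ty": 0,"tz": 1,"wx": 0,"wy": 0,"wz": 0},
  {"tx": 0,"ty": 0,"tz": 1,"wx": 0,"wy": 0,"wz": 0},
  {"tx": 0,"ty": 0,"tz": 1,"wx": 0,"wy": 0,"wz": 0},
  {"tx": 0,"ty": 0,"tz": 1,"wx": 0,"wy": 0,"wz": 0},
  {"tx": 0,"ty": 0,"tz": 1,"wx": 0,"wy": 0,"wz": 0},
  {"tx": 0,"ty": 0,"tz": 1,"wx": 0,"wy": 0,"wz": 0},
  {"tx": 0,"ty": 0,"tz": 1,"wx": 0,"wy": 0,"wz": 0},
  {"tx": 0,"ty": 0,"tz": 0,"wx": 0,"wy": 0,"wz": 0},
  {"tx": 0,"ty": 0,"tz": 0,"wx": 0,"wy": 0,"wz": 0},
])

```text
t: 85.08
tool_pos: [0.5947, 0.1839, 0.1196]
orientation: [-3.14, 0.0, 0.065]
wrist_force: [-0.1, -0.1, -0.8]
finger_gap: 0.0376
grasp_force: 30.4
```

Run:
```python
from mv import *
to([.595,.1853,.0813],.065)
```

```text
T [ 0.02 -0.06  1.91] W [-0.02  0.01  0.  ] T after turn [ 0.02 -0.07  1.91]
```

play_rows([
  {"tx": 0.02,"ty": -0.06,"tz": 0.6,"wx": 0,"wy": 0,"wz": 0},
  {"tx": 0,"ty": 0,"tz": 0.6,"wx": 0,"wy": 0,"wz": 0},
  {"tx": 0,"ty": 0,"tz": 0.4,"wx": 0,"wy": 0,"wz": 0},
  {"tx": 0,"ty": 0,"tz": 0.2,"wx": 0,"wy": 0,"wz": 0},
  {"tx": 0,"ty": 0,"tz": 0.1,"wx": 0,"wy": 0,"wz": 0},
  {"tx": 0,"ty": 0,"tz": 0.03,"wx": 0,"wy": 0,"wz": 0},
  {"tx": 0,"ty": 0,"tz": 0,"wx": 0,"wy": 0,"wz": 0},
  {"tx": 0,"ty": 0,"tz": 0,"wx": 0,"wy": 0,"wz": 0},
])

```text
t: 86.08
tool_pos: [0.5952, 0.185, 0.0812]
orientation: [-3.141, -0.0, 0.065]
wrist_force: [-0.6, -1.1, 5.5]
finger_gap: 0.0371
grasp_force: 31.0
```

play_rows([
  {"tx": 0,"ty": 0,"tz": 0,"wx": 0,"wy": 0,"wz": 0},
  {"tx": 0,"ty": 0,"tz": 0,"wx": 0,"wy": 0,"wz": 0},
  {"tx": 0,"ty": 0,"tz": 0,"wx": 0,"wy": 0,"wz": 0},
  {"tx": 0,"ty": 0,"tz": 0,"wx": 0,"wy": 0,"wz": 0},
  {"tx": 0,"ty": 0,"tz": -0.5,"wx": 0,"wy": 0,"wz": 0},
  {"tx": 0,"ty": 0,"tz": -1,"wx": 0,"wy": 0,"wz": 0},
  {"tx": 0,"ty": 0,"tz": -1,"wx": 0,"wy": 0,"wz": 0},
  {"tx": 0,"ty": 0,"tz": -1,"wx": 0,"wy": 0,"wz": 0},
  {"tx": 0,"ty": 0,"tz": -1,"wx": 0,"wy": 0,"wz": 0},
  {"tx": 0,"ty": 0,"tz": -1,"wx": 0,"wy": 0,"wz": 0},
  {"tx": 0,"ty": 0,"tz": -1,"wx": 0,"wy": 0,"wz": 0},
], gripper=-1)

```text
t: 87.45
tool_pos: [0.5948, 0.1848, 0.212]
orientation: [-3.141, 0.001, 0.065]
wrist_force: [-0.0, -0.3, 0.1]
finger_gap: 0.0855
grasp_force: 0.0
```

Run:
```python
from mv import *
s=manip.sense();q=s["q"];print(q.round(2),s["tool_pos"])
G=np.array([.4584,-.4153,.0483]);R=Ro.from_euler('xyz',[-3.137,.558,-1.132]).as_matrix();pre=G-.1*R[:,2];print(pre)
L=[("u",[.58,.10,.41],-.05,0,12),("o",[.54,-.19,.42],-.55,0,15),("b",[.50,-.46,.40],-1.0,0,14),("c",[.50,-.49,.22],-1.132,0,9),("t",pre,-1.132,-32,8)]
run(q,*[(n,pose(x,w,np.radians(a))) for n,x,w,a,k in L])
x0=np.array(s["tool_pos"]);R0=Ro.from_euler('xyz',s["orientation"]).as_matrix()
for n,x,w,a,k in L: print(n,k); x0,R0=rows(x,w,a,k,x0,R0)
```

```text
[ 0.14  0.6  -0.83  1.58  0.47  1.17 -2.29] [0.59479024 0.18476373 0.21197577]
[ 0.48047942 -0.46342748  0.13313068]
u [ 0.3   0.41 -0.86  1.34  0.31  1.52 -2.15] err 0.0 0.0 mg 0.41
o [ 0.73  0.34 -0.7   1.37  0.22  1.51 -2.07] err 0.0 0.0 mg 0.49
b [ 0.95  0.51 -0.51  1.13  0.24  1.55 -2.08] err 0.0 0.0 mg 0.45
c [ 0.97  0.63 -0.46  1.37  0.28  1.21 -2.22] err 0.0 0.0 mg 0.52
t [ 0.98  0.98 -0.46  1.02  0.11  1.69 -2.11] err 0.0 0.0 mg 0.31
u 12
[-0.09  0.35 -0.83] [-0.    0.    0.14]
[-0.08  0.35 -0.83] [-0.    0.    0.14]
[-0.08  0.35 -0.83] [-0.    0.    0.14]
[-0.07  0.35 -0.83] [-0.    0.    0.14]
[-0.07  0.35 -0.83] [-0.    0.    0.14]
[-0.07  0.35 -0.83] [-0.    0.    0.14]
[-0.06  0.35 -0.83] [-0.    0.    0.14]
[-0.06  0.35 -0.83] [-0.    0.    0.14]
[-0.06  0.35 -0.83] [-0.    0.    0.14]
[-0.05  0.35 -0.83] [-0.    0.    0.14]
[-0.05  0.35 -0.83] [-0.    0.    0.14]
[-0.05  0.36 -0.83] [-0.    0.    0.14]
o 15
[-0.08  0.97 -0.03] [-0.   -0.    0.48]
[-0.05  0.97 -0.03] [-0.   -0.    0.48]
[-0.02  0.98 -0.03] [-0.   -0.    0.48]
[ 0.01  0.98 -0.03] [-0.   -0.    0.48]
[ 0
[... 866 characters left out ...]
[ 0.   -0.    0.46]
[0.69 0.69 0.07] [ 0.   -0.    0.46]
[0.71 0.66 0.07] [ 0.   -0.    0.46]
c 9
[0.14 0.09 1.  ] [ 0.   -0.    0.21]
[0.14 0.09 1.  ] [ 0.   -0.    0.21]
[0.14 0.09 1.  ] [ 0.   -0.    0.21]
[0.14 0.08 1.  ] [ 0.   -0.    0.21]
[0.15 0.08 1.  ] [ 0.   -0.    0.21]
[0.15 0.08 1.  ] [ 0.   -0.    0.21]
[0.15 0.08 1.  ] [ 0.   -0.    0.21]
[0.15 0.08 1.  ] [ 0.   -0.    0.21]
[0.15 0.07 1.  ] [ 0.   -0.    0.21]
t 8
[-0.2   0.04  0.54] [ 0. -1. -0.]
[-0.16  0.04  0.56] [ 0. -1. -0.]
[-0.12  0.04  0.57] [ 0. -1. -0.]
[-0.08  0.04  0.57] [ 0. -1. -0.]
[-0.04  0.04  0.58] [ 0. -1. -0.]
[-0.    0.04  0.58] [ 0. -1. -0.]
[0.04 0.04 0.58] [ 0. -1. -0.]
[0.08 0.04 0.57] [ 0. -1. -0.]
```

play_rows([
  {"tx": -0.09,"ty": 0.35,"tz": -0.83,"wx": 0,"wy": 0,"wz": 0.14},
  {"tx": -0.08,"ty": 0.35,"tz": -0.83,"wx": 0,"wy": 0,"wz": 0.14},
  {"tx": -0.08,"ty": 0.35,"tz": -0.83,"wx": 0,"wy": 0,"wz": 0.14},
  {"tx": -0.07,"ty": 0.35,"tz": -0.83,"wx": 0,"wy": 0,"wz": 0.14},
  {"tx": -0.07,"ty": 0.35,"tz": -0.83,"wx": 0,"wy": 0,"wz": 0.14},
  {"tx": -0.07,"ty": 0.35,"tz": -0.83,"wx": 0,"wy": 0,"wz": 0.14},
  {"tx": -0.06,"ty": 0.35,"tz": -0.83,"wx": 0,"wy": 0,"wz": 0.14},
  {"tx": -0.06,"ty": 0.35,"tz": -0.83,"wx": 0,"wy": 0,"wz": 0.14},
  {"tx": -0.06,"ty": 0.35,"tz": -0.83,"wx": 0,"wy": 0,"wz": 0.14},
  {"tx": -0.05,"ty": 0.35,"tz": -0.83,"wx": 0,"wy": 0,"wz": 0.14},
  {"tx": -0.05,"ty": 0.35,"tz": -0.83,"wx": 0,"wy": 0,"wz": 0.14},
  {"tx": -0.05,"ty": 0.36,"tz": -0.83,"wx": 0,"wy": 0,"wz": 0.14},
])

```text
t: 88.95
tool_pos: [0.58, 0.0998, 0.4108]
orientation: [-3.141, 0.001, -0.053]
wrist_force: [1.0, -0.1, 0.6]
finger_gap: 0.0859
grasp_force: 0.0
```

play_rows([
  {"tx": -0.08,"ty": 0.97,"tz": -0.03,"wx": 0,"wy": 0,"wz": 0.48},
  {"tx": -0.05,"ty": 0.97,"tz": -0.03,"wx": 0,"wy": 0,"wz": 0.48},
  {"tx": -0.02,"ty": 0.98,"tz": -0.03,"wx": 0,"wy": 0,"wz": 0.48},
  {"tx": 0.01,"ty": 0.98,"tz": -0.03,"wx": 0,"wy": 0,"wz": 0.48},
  {"tx": 0.05,"ty": 0.97,"tz": -0.03,"wx": 0,"wy": 0,"wz": 0.48},
  {"tx": 0.08,"ty": 0.97,"tz": -0.03,"wx": 0,"wy": 0,"wz": 0.48},
  {"tx": 0.11,"ty": 0.97,"tz": -0.03,"wx": 0,"wy": 0,"wz": 0.48},
  {"tx": 0.14,"ty": 0.97,"tz": -0.03,"wx": 0,"wy": 0,"wz": 0.48},
  {"tx": 0.17,"ty": 0.96,"tz": -0.03,"wx": 0,"wy": 0,"wz": 0.48},
  {"tx": 0.21,"ty": 0.95,"tz": -0.03,"wx": 0,"wy": 0,"wz": 0.48},
  {"tx": 0.24,"ty": 0.95,"tz": -0.03,"wx": 0,"wy": 0,"wz": 0.48},
  {"tx": 0.27,"ty": 0.94,"tz": -0.03,"wx": 0,"wy": 0,"wz": 0.48},
  {"tx": 0.3,"ty": 0.93,"tz": -0.03,"wx": 0,"wy": 0,"wz": 0.48},
  {"tx": 0.33,"ty": 0.92,"tz": -0.03,"wx": 0,"wy": 0,"wz": 0.48},
  {"tx": 0.36,"ty": 0.91,"tz": -0.03,"wx": 0,"wy": 0,"wz": 0.48},
])

```text
t: 90.82
tool_pos: [0.539, -0.1911, 0.4186]
orientation: [-3.142, 0.001, -0.557]
wrist_force: [0.1, -1.0, -1.0]
finger_gap: 0.0851
grasp_force: 0.0
```

play_rows([
  {"tx": 0.38,"ty": 0.9,"tz": 0.07,"wx": 0,"wy": 0,"wz": 0.46},
  {"tx": 0.41,"ty": 0.88,"tz": 0.07,"wx": 0,"wy": 0,"wz": 0.46},
  {"tx": 0.44,"ty": 0.87,"tz": 0.07,"wx": 0,"wy": 0,"wz": 0.46},
  {"tx": 0.47,"ty": 0.86,"tz": 0.07,"wx": 0,"wy": 0,"wz": 0.46},
  {"tx": 0.49,"ty": 0.84,"tz": 0.07,"wx": 0,"wy": 0,"wz": 0.46},
  {"tx": 0.52,"ty": 0.82,"tz": 0.07,"wx": 0,"wy": 0,"wz": 0.46},
  {"tx": 0.55,"ty": 0.81,"tz": 0.07,"wx": 0,"wy": 0,"wz": 0.46},
  {"tx": 0.57,"ty": 0.79,"tz": 0.07,"wx": 0,"wy": 0,"wz": 0.46},
  {"tx": 0.6,"ty": 0.77,"tz": 0.07,"wx": 0,"wy": 0,"wz": 0.46},
  {"tx": 0.62,"ty": 0.75,"tz": 0.07,"wx": 0,"wy": 0,"wz": 0.46},
  {"tx": 0.65,"ty": 0.73,"tz": 0.07,"wx": 0,"wy": 0,"wz": 0.46},
  {"tx": 0.67,"ty": 0.71,"tz": 0.07,"wx": 0,"wy": 0,"wz": 0.46},
  {"tx": 0.69,"ty": 0.69,"tz": 0.07,"wx": 0,"wy": 0,"wz": 0.46},
  {"tx": 0.71,"ty": 0.66,"tz": 0.07,"wx": 0,"wy": 0,"wz": 0.46},
])

```text
t: 92.58
tool_pos: [0.4976, -0.4609, 0.3987]
orientation: [3.141, 0.001, -1.007]
wrist_force: [0.4, -0.5, -0.5]
finger_gap: 0.0855
grasp_force: 0.0
```

play_rows([
  {"tx": 0.14,"ty": 0.09,"tz": 1,"wx": 0,"wy": 0,"wz": 0.21},
  {"tx": 0.14,"ty": 0.09,"tz": 1,"wx": 0,"wy": 0,"wz": 0.21},
  {"tx": 0.14,"ty": 0.09,"tz": 1,"wx": 0,"wy": 0,"wz": 0.21},
  {"tx": 0.14,"ty": 0.08,"tz": 1,"wx": 0,"wy": 0,"wz": 0.21},
  {"tx": 0.15,"ty": 0.08,"tz": 1,"wx": 0,"wy": 0,"wz": 0.21},
  {"tx": 0.15,"ty": 0.08,"tz": 1,"wx": 0,"wy": 0,"wz": 0.21},
  {"tx": 0.15,"ty": 0.08,"tz": 1,"wx": 0,"wy": 0,"wz": 0.21},
  {"tx": 0.15,"ty": 0.08,"tz": 1,"wx": 0,"wy": 0,"wz": 0.21},
  {"tx": 0.15,"ty": 0.07,"tz": 1,"wx": 0,"wy": 0,"wz": 0.21},
])

```text
t: 93.7
tool_pos: [0.4974, -0.4899, 0.2176]
orientation: [3.141, 0.001, -1.138]
wrist_force: [1.2, -0.1, 0.4]
finger_gap: 0.0853
grasp_force: 0.0
```

Run:
```python
from mv import *
s=manip.sense();print(s["q"].round(2),s["tool_pos"],s["orientation"])
rows([.4805,-.4634,.1331],-1.132,-32,8)
```

```text
[ 0.97  0.63 -0.46  1.38  0.28  1.2  -2.22] [ 0.49743533 -0.48993285  0.21758822] [ 3.14096413e+00  9.88403867e-04 -1.13761487e+00]
[-0.19  0.03  0.53] [-0.   -1.   -0.01]
[-0.16  0.03  0.54] [-0.   -1.   -0.01]
[-0.12  0.03  0.55] [-0.   -1.   -0.01]
[-0.08  0.03  0.56] [-0.   -1.   -0.01]
[-0.04  0.03  0.56] [-0.   -1.   -0.01]
[-0.    0.03  0.56] [-0.   -1.   -0.01]
[0.04 0.03 0.56] [-0.   -1.   -0.01]
[0.08 0.03 0.56] [-0.   -1.   -0.01]
```

play_rows([
  {"tx": -0.19,"ty": 0.03,"tz": 0.53,"wx": 0,"wy": -1,"wz": -0.01},
  {"tx": -0.16,"ty": 0.03,"tz": 0.54,"wx": 0,"wy": -1,"wz": -0.01},
  {"tx": -0.12,"ty": 0.03,"tz": 0.55,"wx": 0,"wy": -1,"wz": -0.01},
  {"tx": -0.08,"ty": 0.03,"tz": 0.56,"wx": 0,"wy": -1,"wz": -0.01},
  {"tx": -0.04,"ty": 0.03,"tz": 0.56,"wx": 0,"wy": -1,"wz": -0.01},
  {"tx": 0,"ty": 0.03,"tz": 0.56,"wx": 0,"wy": -1,"wz": -0.01},
  {"tx": 0.04,"ty": 0.03,"tz": 0.56,"wx": 0,"wy": -1,"wz": -0.01},
  {"tx": 0.08,"ty": 0.03,"tz": 0.56,"wx": 0,"wy": -1,"wz": -0.01},
  {"tx": 0,"ty": 0,"tz": 0,"wx": 0,"wy": 0,"wz": 0},
  {"tx": 0,"ty": 0,"tz": 0,"wx": 0,"wy": 0,"wz": 0},
])

```text
t: 94.95
tool_pos: [0.4804, -0.4636, 0.1344]
orientation: [-3.14, 0.558, -1.131]
wrist_force: [-0.7, 0.8, 1.6]
finger_gap: 0.0851
grasp_force: 0.0
```

Run:
```python
from mv import *
s=manip.sense();R0=Ro.from_euler('xyz',s["orientation"]).as_matrix();R=Ro.from_euler('xyz',[-3.137,.558,-1.132]).as_matrix()
print((R.T@(np.array([.4584,-.4153,.0483])-s["tool_pos"])/.02).round(2),(np.degrees(Ro.from_matrix(R0.T@R).as_rotvec())/4).round(2))
```

```text
[ 0.03 -0.01  5.06] [ 0.06 -0.    0.02]
```

play_rows([
  {"tx": 0.03,"ty": -0.01,"tz": 0.8,"wx": 0.06,"wy": 0,"wz": 0.02},
  {"tx": 0,"ty": 0,"tz": 0.9,"wx": 0,"wy": 0,"wz": 0},
  {"tx": 0,"ty": 0,"tz": 0.9,"wx": 0,"wy": 0,"wz": 0},
  {"tx": 0,"ty": 0,"tz": 0.9,"wx": 0,"wy": 0,"wz": 0},
  {"tx": 0,"ty": 0,"tz": 0.7,"wx": 0,"wy": 0,"wz": 0},
  {"tx": 0,"ty": 0,"tz": 0.5,"wx": 0,"wy": 0,"wz": 0},
  {"tx": 0,"ty": 0,"tz": 0.36,"wx": 0,"wy": 0,"wz": 0},
  {"tx": 0,"ty": 0,"tz": 0,"wx": 0,"wy": 0,"wz": 0},
  {"tx": 0,"ty": 0,"tz": 0,"wx": 0,"wy": 0,"wz": 0},
])

```text
t: 96.08
tool_pos: [0.4582, -0.4155, 0.0485]
orientation: [-3.137, 0.559, -1.132]
wrist_force: [-0.0, -0.3, 0.4]
finger_gap: 0.0857
grasp_force: 0.0
```

play_rows([
  {"tx": 0,"ty": 0,"tz": 0,"wx": 0,"wy": 0,"wz": 0},
  {"tx": 0,"ty": 0,"tz": 0,"wx": 0,"wy": 0,"wz": 0},
  {"tx": 0,"ty": 0,"tz": 0,"wx": 0,"wy": 0,"wz": 0},
  {"tx": 0,"ty": 0,"tz": 0,"wx": 0,"wy": 0,"wz": 0},
  {"tx": 0,"ty": 0,"tz": 0,"wx": 0,"wy": 0,"wz": 0},
], gripper=1, newtons=90)

```text
t: 96.7
tool_pos: [0.4586, -0.416, 0.0489]
orientation: [-3.136, 0.557, -1.132]
wrist_force: [1.7, -3.0, 6.0]
finger_gap: 0.0587
grasp_force: 97.8
```

Run:
```python
from mv import *
s=manip.sense();q=s["q"];print(q.round(2),s["tool_pos"],s["orientation"],s["wrist_force"],s["finger_gap"])
y=.059
L=[("l",[.452,-.41,.07],y-1.191,-32,3),("bdlo",[.37,-.385,.16],y-1.191,-32,6),("bdhi",[.35,-.34,.39],y-1.191,-32,13),("m",[.42,-.15,.39],y-.5,-32,12),("in",[.43,.075,.39],y,-32,12),("l1",[.615,.094,.16],y,-32,16),("tr",[.6322,.0955,.07],y,-32,5)]
run(q,*[(n,pose(x,w,np.radians(a))) for n,x,w,a,k in L])
x0=np.array(s["tool_pos"]);R0=Ro.from_euler('xyz',s["orientation"]).as_matrix()
for n,x,w,a,k in L[:5]: print(n,k); x0,R0=rows(x,w,a,k,x0,R0)
```

```text
[ 1.    0.99 -0.47  1.26  0.13  1.46 -2.13] [ 0.45857051 -0.41596013  0.04893163] [-3.13644544  0.55732795 -1.13248664] [ 1.74566133 -3.04980182  5.99990576] 0.05865559365792197
l [ 1.    0.95 -0.48  1.28  0.12  1.48 -2.13] err 0.0 0.0 mg 0.52
bdlo [ 1.11  0.76 -0.51  1.45  0.09  1.51 -2.1 ] err 0.0 0.0 mg 0.49
bdhi [ 1.12  0.51 -0.56  1.3  -0.03  1.88 -2.14] err 0.0 0.0 mg 0.12
m [ 0.77  0.5  -0.77  1.38  0.1   1.91 -2.03] err 0.0 0.0 mg 0.09
in [ 0.35  0.53 -0.93  1.4   0.14  1.91 -2.11] err 0.0 0.0 mg 0.09
l1 [ 0.15  0.97 -0.78  1.13  0.38  1.77 -2.07] err 0.0 0.0 mg 0.23
tr [ 0.13  1.08 -0.75  1.12  0.43  1.68 -2.06] err 0.0 0.0 mg 0.32
l 3
[-0.3   0.06 -0.23] [-0.03 -0.01 -0.  ]
[-0.3   0.06 -0.23] [-0.03 -0.01 -0.  ]
[-0.3   0.06 -0.23] [-0.03 -0.01 -0.  ]
bdlo 6
[-0.8   0.53 -0.38] [0. 0. 0.]
[-0.8   0.53 -0.38] [0. 0. 0.]
[-0.8   0.53 -0.38] [0. 0. 0.]
[-0.8   0.53 -0.38] [0. 0. 0.]
[-0.8   0.53 -0.38] [0. 0. 0.]
[-0.8   0.53 -0.38] [0. 0. 0.]
bdhi 13
[-0.63 -0.   -0.65] [0. 0. 0.]
[-0.63 -0.   -0.65] [0. 0. 0.]
[-0.63 -0.   -0.65] [0. 0. 0.]
[-0.63 -0.   -0.65] [0. 0. 0.]
[-
[... 547 characters left out ...]
4  0.   -0.7 ]
[-0.26 -0.78  0.16] [-0.44  0.   -0.7 ]
[-0.22 -0.8   0.14] [-0.44  0.   -0.7 ]
[-0.18 -0.82  0.12] [-0.44  0.   -0.7 ]
[-0.14 -0.83  0.09] [-0.44  0.   -0.7 ]
[-0.1  -0.83  0.06] [-0.44  0.   -0.7 ]
in 12
[-0.31 -0.87  0.19] [-0.32  0.   -0.51]
[-0.28 -0.88  0.17] [-0.32  0.   -0.51]
[-0.25 -0.89  0.15] [-0.32  0.   -0.51]
[-0.21 -0.9   0.13] [-0.32  0.   -0.51]
[-0.18 -0.91  0.11] [-0.32  0.   -0.51]
[-0.15 -0.92  0.09] [-0.32  0.   -0.51]
[-0.12 -0.93  0.07] [-0.32  0.   -0.51]
[-0.08 -0.93  0.05] [-0.32  0.   -0.51]
[-0.05 -0.94  0.03] [-0.32  0.   -0.51]
[-0.02 -0.94  0.01] [-0.32  0.   -0.51]
[ 0.02 -0.94 -0.01] [-0.32  0.   -0.51]
[ 0.05 -0.94 -0.03] [-0.32  0.   -0.51]
```

play_rows([
  {"tx": -0.11,"ty": 0,"tz": -0.17,"wx": 0,"wy": 0,"wz": 0},
  {"tx": -0.3,"ty": 0.06,"tz": -0.23,"wx": 0,"wy": 0,"wz": 0},
  {"tx": -0.3,"ty": 0.06,"tz": -0.23,"wx": 0,"wy": 0,"wz": 0},
  {"tx": -0.8,"ty": 0.53,"tz": -0.38,"wx": 0,"wy": 0,"wz": 0},
  {"tx": -0.8,"ty": 0.53,"tz": -0.38,"wx": 0,"wy": 0,"wz": 0},
  {"tx": -0.8,"ty": 0.53,"tz": -0.38,"wx": 0,"wy": 0,"wz": 0},
  {"tx": -0.8,"ty": 0.53,"tz": -0.38,"wx": 0,"wy": 0,"wz": 0},
  {"tx": -0.8,"ty": 0.53,"tz": -0.38,"wx": 0,"wy": 0,"wz": 0},
  {"tx": -0.8,"ty": 0.53,"tz": -0.38,"wx": 0,"wy": 0,"wz": 0},
  {"tx": -0.63,"ty": 0,"tz": -0.65,"wx": 0,"wy": 0,"wz": 0},
  {"tx": -0.63,"ty": 0,"tz": -0.65,"wx": 0,"wy": 0,"wz": 0},
  {"tx": -0.63,"ty": 0,"tz": -0.65,"wx": 0,"wy": 0,"wz": 0},
  {"tx": -0.63,"ty": 0,"tz": -0.65,"wx": 0,"wy": 0,"wz": 0},
  {"tx": -0.63,"ty": 0,"tz": -0.65,"wx": 0,"wy": 0,"wz": 0},
  {"tx": -0.63,"ty": 0,"tz": -0.65,"wx": 0,"wy": 0,"wz": 0},
  {"tx": -0.63,"ty": 0,"tz": -0.65,"wx": 0,"wy": 0,"wz": 0},
  {"tx": -0.63,"ty": 0,"tz": -0.65,"wx": 0,"wy": 0,"wz": 0},
  {"tx": -0.63,"ty": 0,"tz": -0.65,"wx": 0,"wy": 0,"wz": 0},
  {"tx": -0.63,"ty": 0,"tz": -0.65,"wx": 0,"wy": 0,"wz": 0},
  {"tx": -0.63,"ty": 0,"tz": -0.65,"wx": 0,"wy": 0,"wz": 0},
])

```text
t: 99.2
tool_pos: [0.353, -0.3489, 0.3517]
orientation: [-3.137, 0.56, -1.132]
wrist_force: [-0.3, -0.2, -4.6]
finger_gap: 0.0582
grasp_force: 96.9
```

play_rows([
  {"tx": -0.63,"ty": 0,"tz": -0.65,"wx": 0,"wy": 0,"wz": 0},
  {"tx": -0.63,"ty": 0,"tz": -0.65,"wx": 0,"wy": 0,"wz": 0},
  {"tx": 0,"ty": 0,"tz": 0,"wx": 0,"wy": 0,"wz": 0},
])

```text
t: 99.58
tool_pos: [0.3502, -0.3422, 0.3874]
orientation: [-3.136, 0.557, -1.131]
wrist_force: [-0.3, -0.1, -4.1]
finger_gap: 0.058
grasp_force: 97.0
```

Run:
```python
from mv import *
s=manip.sense();q=s["q"];print(q.round(2),s["tool_pos"],s["orientation"])
y=.059
x0=np.array(s["tool_pos"]);R0=Ro.from_euler('xyz',s["orientation"]).as_matrix()
for n,x,w,a,k in [("m",[.42,-.15,.392],y-.5,-32,12),("in",[.43,.075,.39],y,-32,12)]: print(n,k); x0,R0=rows(x,w,a,k,x0,R0)
```

```text
[ 1.13  0.51 -0.56  1.3  -0.03  1.88 -2.14] [ 0.35022535 -0.34223269  0.38735738] [-3.13609637  0.55711928 -1.13137494]
m 12
[-0.52 -0.6   0.3 ] [-0.44 -0.   -0.7 ]
[-0.49 -0.64  0.29] [-0.44 -0.   -0.7 ]
[-0.46 -0.67  0.27] [-0.44 -0.   -0.7 ]
[-0.42 -0.7   0.24] [-0.44 -0.   -0.7 ]
[-0.39 -0.72  0.22] [-0.44 -0.   -0.7 ]
[-0.35 -0.75  0.2 ] [-0.44 -0.   -0.7 ]
[-0.32 -0.77  0.18] [-0.44 -0.   -0.7 ]
[-0.28 -0.79  0.15] [-0.44 -0.   -0.7 ]
[-0.24 -0.81  0.13] [-0.44 -0.   -0.7 ]
[-0.2  -0.82  0.1 ] [-0.44 -0.   -0.7 ]
[-0.16 -0.83  0.08] [-0.44 -0.   -0.7 ]
[-0.12 -0.84  0.05] [-0.44 -0.   -0.7 ]
in 12
[-0.3  -0.87  0.2 ] [-0.32  0.   -0.51]
[-0.27 -0.88  0.18] [-0.32  0.   -0.51]
[-0.24 -0.89  0.16] [-0.32  0.   -0.51]
[-0.21 -0.9   0.14] [-0.32  0.   -0.51]
[-0.18 -0.91  0.12] [-0.32  0.   -0.51]
[-0.14 -0.92  0.1 ] [-0.32  0.   -0.51]
[-0.11 -0.93  0.08] [-0.32  0.   -0.51]
[-0.08 -0.93  0.06] [-0.32  0.   -0.51]
[-0.05 -0.94  0.04] [-0.32  0.   -0.51]
[-0.01 -0.94  0.02] [-0.32  0.   -0.51]
[ 0.02 -0.94 -0.  ] [-0.32  0.   -0.51]
[ 0.05 -0.94 -0.02] [-0.32  0.   -0.51]
```

play_rows([
  {"tx": -0.52,"ty": -0.6,"tz": 0.3,"wx": -0.44,"wy": 0,"wz": -0.7},
  {"tx": -0.49,"ty": -0.64,"tz": 0.29,"wx": -0.44,"wy": 0,"wz": -0.7},
  {"tx": -0.46,"ty": -0.67,"tz": 0.27,"wx": -0.44,"wy": 0,"wz": -0.7},
  {"tx": -0.42,"ty": -0.7,"tz": 0.24,"wx": -0.44,"wy": 0,"wz": -0.7},
  {"tx": -0.39,"ty": -0.72,"tz": 0.22,"wx": -0.44,"wy": 0,"wz": -0.7},
  {"tx": -0.35,"ty": -0.75,"tz": 0.2,"wx": -0.44,"wy": 0,"wz": -0.7},
  {"tx": -0.32,"ty": -0.77,"tz": 0.18,"wx": -0.44,"wy": 0,"wz": -0.7},
  {"tx": -0.28,"ty": -0.79,"tz": 0.15,"wx": -0.44,"wy": 0,"wz": -0.7},
  {"tx": -0.24,"ty": -0.81,"tz": 0.13,"wx": -0.44,"wy": 0,"wz": -0.7},
  {"tx": -0.2,"ty": -0.82,"tz": 0.1,"wx": -0.44,"wy": 0,"wz": -0.7},
  {"tx": -0.16,"ty": -0.83,"tz": 0.08,"wx": -0.44,"wy": 0,"wz": -0.7},
  {"tx": -0.12,"ty": -0.84,"tz": 0.05,"wx": -0.44,"wy": 0,"wz": -0.7},
])

```text
t: 101.08
tool_pos: [0.4201, -0.1493, 0.3908]
orientation: [-3.14, 0.557, -0.437]
wrist_force: [0.1, -0.4, -3.3]
finger_gap: 0.0583
grasp_force: 97.0
```

play_rows([
  {"tx": -0.3,"ty": -0.87,"tz": 0.2,"wx": -0.32,"wy": 0,"wz": -0.51},
  {"tx": -0.27,"ty": -0.88,"tz": 0.18,"wx": -0.32,"wy": 0,"wz": -0.51},
  {"tx": -0.24,"ty": -0.89,"tz": 0.16,"wx": -0.32,"wy": 0,"wz": -0.51},
  {"tx": -0.21,"ty": -0.9,"tz": 0.14,"wx": -0.32,"wy": 0,"wz": -0.51},
  {"tx": -0.18,"ty": -0.91,"tz": 0.12,"wx": -0.32,"wy": 0,"wz": -0.51},
  {"tx": -0.14,"ty": -0.92,"tz": 0.1,"wx": -0.32,"wy": 0,"wz": -0.51},
  {"tx": -0.11,"ty": -0.93,"tz": 0.08,"wx": -0.32,"wy": 0,"wz": -0.51},
  {"tx": -0.08,"ty": -0.93,"tz": 0.06,"wx": -0.32,"wy": 0,"wz": -0.51},
  {"tx": -0.05,"ty": -0.94,"tz": 0.04,"wx": -0.32,"wy": 0,"wz": -0.51},
  {"tx": -0.01,"ty": -0.94,"tz": 0.02,"wx": -0.32,"wy": 0,"wz": -0.51},
  {"tx": 0.02,"ty": -0.94,"tz": 0,"wx": -0.32,"wy": 0,"wz": -0.51},
  {"tx": 0.05,"ty": -0.94,"tz": -0.02,"wx": -0.32,"wy": 0,"wz": -0.51},
  {"tx": 0,"ty": 0,"tz": 0,"wx": 0,"wy": 0,"wz": 0},
])

```text
t: 102.7
tool_pos: [0.4289, 0.0769, 0.3889]
orientation: [-3.14, 0.557, 0.068]
wrist_force: [-0.5, -0.7, -3.1]
finger_gap: 0.0584
grasp_force: 97.1
```

Run:
```python
from mv import *
s=manip.sense();q=s["q"];print(q.round(2),s["tool_pos"],s["orientation"])
y=.059
x0=np.array(s["tool_pos"]);R0=Ro.from_euler('xyz',s["orientation"]).as_matrix()
for n,x,w,a,k in [("l1",[.615,.0942,.17],y,-32,15),("tr",[.6322,.0955,.065],y,-32,6)]: print(n,k); x0,R0=rows(x,w,a,k,x0,R0)
```

```text
[ 0.35  0.52 -0.93  1.4   0.14  1.9  -2.11] [0.42888036 0.07689627 0.3888927 ] [-3.14004706  0.55701357  0.06831112]
l1 15
[ 0.91 -0.01  0.29] [ 0.   -0.    0.01]
[ 0.91 -0.02  0.29] [ 0.   -0.    0.01]
[ 0.91 -0.02  0.29] [ 0.   -0.    0.01]
[ 0.91 -0.02  0.29] [ 0.   -0.    0.01]
[ 0.91 -0.02  0.29] [ 0.   -0.    0.01]
[ 0.91 -0.02  0.29] [ 0.   -0.    0.01]
[ 0.91 -0.02  0.29] [ 0.   -0.    0.01]
[ 0.91 -0.02  0.29] [ 0.   -0.    0.01]
[ 0.91 -0.02  0.29] [ 0.   -0.    0.01]
[ 0.91 -0.02  0.29] [ 0.   -0.    0.01]
[ 0.91 -0.02  0.29] [ 0.   -0.    0.01]
[ 0.91 -0.02  0.29] [ 0.   -0.    0.01]
[ 0.91 -0.02  0.29] [ 0.   -0.    0.01]
[ 0.91 -0.02  0.29] [ 0.   -0.    0.01]
[ 0.91 -0.02  0.29] [ 0.   -0.    0.01]
tr 6
[ 0.59 -0.    0.67] [0. 0. 0.]
[ 0.59 -0.    0.67] [0. 0. 0.]
[ 0.59 -0.    0.67] [0. 0. 0.]
[ 0.59 -0.    0.67] [0. 0. 0.]
[ 0.59 -0.    0.67] [0. 0. 0.]
[ 0.59 -0.    0.67] [0. 0. 0.]
```

play_rows([
  {"tx": 0.91,"ty": -0.02,"tz": 0.29,"wx": 0,"wy": 0,"wz": 0.01},
  {"tx": 0.91,"ty": -0.02,"tz": 0.29,"wx": 0,"wy": 0,"wz": 0.01},
  {"tx": 0.91,"ty": -0.02,"tz": 0.29,"wx": 0,"wy": 0,"wz": 0.01},
  {"tx": 0.91,"ty": -0.02,"tz": 0.29,"wx": 0,"wy": 0,"wz": 0.01},
  {"tx": 0.91,"ty": -0.02,"tz": 0.29,"wx": 0,"wy": 0,"wz": 0.01},
  {"tx": 0.91,"ty": -0.02,"tz": 0.29,"wx": 0,"wy": 0,"wz": 0.01},
  {"tx": 0.91,"ty": -0.02,"tz": 0.29,"wx": 0,"wy": 0,"wz": 0.01},
  {"tx": 0.91,"ty": -0.02,"tz": 0.29,"wx": 0,"wy": 0,"wz": 0.01},
  {"tx": 0.91,"ty": -0.02,"tz": 0.29,"wx": 0,"wy": 0,"wz": 0.01},
  {"tx": 0.91,"ty": -0.02,"tz": 0.29,"wx": 0,"wy": 0,"wz": 0.01},
  {"tx": 0.91,"ty": -0.02,"tz": 0.29,"wx": 0,"wy": 0,"wz": 0.01},
  {"tx": 0.91,"ty": -0.02,"tz": 0.29,"wx": 0,"wy": 0,"wz": 0.01},
  {"tx": 0.91,"ty": -0.02,"tz": 0.29,"wx": 0,"wy": 0,"wz": 0.01},
  {"tx": 0.91,"ty": -0.02,"tz": 0.29,"wx": 0,"wy": 0,"wz": 0.01},
  {"tx": 0.91,"ty": -0.01,"tz": 0.29,"wx": 0,"wy": 0,"wz": 0},
  {"tx": 0.59,"ty": 0,"tz": 0.67,"wx": 0,"wy": 0,"wz": 0},
  {"tx": 0.59,"ty": 0,"tz": 0.67,"wx": 0,"wy": 0,"wz": 0},
  {"tx": 0.59,"ty": 0,"tz": 0.67,"wx": 0,"wy": 0,"wz": 0},
  {"tx": 0.5,"ty": 0,"tz": 0.6,"wx": 0,"wy": 0,"wz": 0},
  {"tx": 0,"ty": 0,"tz": 0,"wx": 0,"wy": 0,"wz": 0},
])

```text
t: 105.2
tool_pos: [0.6248, 0.0906, 0.1008]
orientation: [3.135, 0.559, 0.051]
wrist_force: [-1.0, 0.5, -2.9]
finger_gap: 0.058
grasp_force: 97.1
```

Run:
```python
from mv import *
s=manip.sense();print(s["tool_pos"],s["orientation"]);R=Ro.from_euler('xyz',[3.14,.555,.059]).as_matrix();R0=Ro.from_euler('xyz',s["orientation"]).as_matrix()
print((R.T@(np.array([.6322,.0955,.054])-s["tool_pos"])/.02).round(2),(np.degrees(Ro.from_matrix(R0.T@R).as_rotvec())/4).round(2))
```

```text
[0.6248377  0.09062632 0.10079589] [3.13513985 0.55918213 0.05087612]
[ 1.56 -0.22  1.79] [ 0.01  0.06 -0.1 ]
```

play_rows([
  {"tx": 0.2,"ty": -0.22,"tz": 0.1,"wx": 0,"wy": 0.06,"wz": -0.1},
  {"tx": 0.4,"ty": 0,"tz": 0.5,"wx": 0,"wy": 0,"wz": 0},
  {"tx": 0.4,"ty": 0,"tz": 0.5,"wx": 0,"wy": 0,"wz": 0},
  {"tx": 0.36,"ty": 0,"tz": 0.45,"wx": 0,"wy": 0,"wz": 0},
  {"tx": 0.2,"ty": 0,"tz": 0.24,"wx": 0,"wy": 0,"wz": 0},
  {"tx": 0,"ty": 0,"tz": 0,"wx": 0,"wy": 0,"wz": 0},
  {"tx": 0,"ty": 0,"tz": 0,"wx": 0,"wy": 0,"wz": 0},
])

```text
t: 106.08
tool_pos: [0.633, 0.0959, 0.0558]
orientation: [3.14, 0.552, 0.059]
wrist_force: [0.6, 0.2, -4.1]
finger_gap: 0.0584
grasp_force: 97.1
```

play_rows([
  {"tx": 0.05,"ty": 0,"tz": 0.08,"wx": 0,"wy": 0,"wz": 0},
  {"tx": 0.05,"ty": 0,"tz": 0.08,"wx": 0,"wy": 0,"wz": 0},
  {"tx": 0.04,"ty": 0,"tz": 0.06,"wx": 0,"wy": 0,"wz": 0},
  {"tx": 0,"ty": 0,"tz": 0,"wx": 0,"wy": 0,"wz": 0},
  {"tx": 0,"ty": 0,"tz": 0,"wx": 0,"wy": 0,"wz": 0},
])

```text
t: 106.7
tool_pos: [0.6332, 0.0958, 0.0511]
orientation: [3.14, 0.552, 0.059]
wrist_force: [1.5, -1.5, 5.8]
finger_gap: 0.0584
grasp_force: 98.1
```

Contact, at the start pose within about 1 mm. Releasing and backing out along the tool axis.

play_rows([
  {"tx": 0,"ty": 0,"tz": 0,"wx": 0,"wy": 0,"wz": 0},
  {"tx": 0,"ty": 0,"tz": 0,"wx": 0,"wy": 0,"wz": 0},
  {"tx": 0,"ty": 0,"tz": 0,"wx": 0,"wy": 0,"wz": 0},
  {"tx": 0,"ty": 0,"tz": 0,"wx": 0,"wy": 0,"wz": 0},
  {"tx": 0,"ty": 0,"tz": 0,"wx": 0,"wy": 0,"wz": 0},
  {"tx": 0,"ty": 0,"tz": -0.4,"wx": 0,"wy": 0,"wz": 0},
  {"tx": 0,"ty": 0,"tz": -0.8,"wx": 0,"wy": 0,"wz": 0},
  {"tx": 0,"ty": 0,"tz": -0.8,"wx": 0,"wy": 0,"wz": 0},
  {"tx": 0,"ty": 0,"tz": -0.9,"wx": 0,"wy": 0,"wz": 0},
  {"tx": 0,"ty": 0,"tz": -0.9,"wx": 0,"wy": 0,"wz": 0},
  {"tx": 0,"ty": 0,"tz": -0.9,"wx": 0,"wy": 0,"wz": 0},
  {"tx": 0,"ty": 0,"tz": 0,"wx": 0,"wy": 0,"wz": 0},
  {"tx": 0,"ty": 0,"tz": 0,"wx": 0,"wy": 0,"wz": 0},
], gripper=-1)

```text
t: 108.32
tool_pos: [0.6819, 0.0989, 0.1298]
orientation: [3.14, 0.553, 0.059]
wrist_force: [0.2, 0.7, -1.0]
finger_gap: 0.0854
grasp_force: 0.0
```

Run:
```python
from h import *
s=manip.sense();print(s["t"],s["tool_pos"],s["wrist_force"])
c=cam("scene","pics/s9.png")
a=[cv2.resize(cv2.imread(f)[150:282,130:300],(400,311),interpolation=cv2.INTER_CUBIC) for f in("pics/scene0.png","pics/s9.png")]
m=a[1]; 
p=(proj(c,[[.435,.0605,.004]])[0]-[130,150])*[400/170,311/132]; cv2.circle(m,(int(p[0]),int(p[1])),2,(0,255,255),-1)
cv2.imwrite('pics/fin.png',np.hstack(a))
```

```text
108.325 [0.68193409 0.09887565 0.1297798 ] [ 0.21920732  0.66313507 -0.98301859]
```

View pics/fin.png

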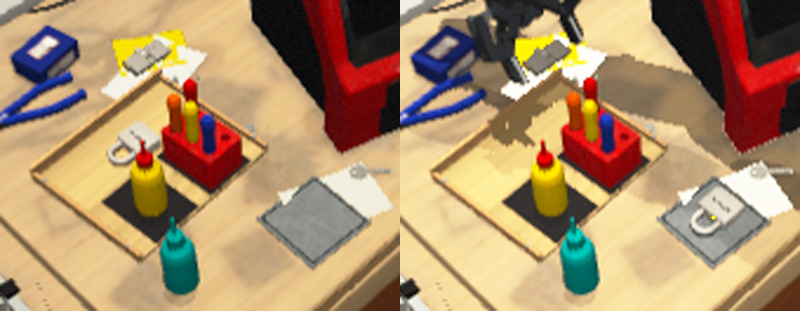

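Side by side with the start picture, the bottle (149,190 → 549,190) and the block (203,140 → 602,140) are back in place, allowing for the 400 px panel offset. The padlock outline is centred on the mat (about 714,215). Nothing is touching the robot, so I'm handing in.

```bash
python3 -c "
from cell import manip
print(manip.sign_off())"
```

```text
the job is handed in; nothing more can be done
None
```

The job is handed in at about 108 s of the 136 s allowed: the padlock lies in the middle of the mat and the bottle and block are back on their start spots by camera and TCP readings, but the sign-off returned no verdict.

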